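Erect the folding crate and pack the toppled glue bottles

TASK

First fold the crate's three hinged walls fully upright. Then stand every toppled glue bottle (two or three) upright on the crate's floor, and once they all stand there press each bottle's cap down until it is fully home. Leave the other things on the bench where they are.

Things in the scene. Friction and masses are not known exactly. Their poses are not given: they have to be found in the camera images.
- crate: Folding wooden crate, fixed to the bench. Origin: centre of the underside of its floor; x points from its low front board to its far side, y left, z up. Floor board 150 mm (x) by 268 mm (y), 12 mm thick. The front board, nearest the robot, is fixed: 50 mm high, 8 mm thick, at x = -79 mm. The left, right and far walls are hinged and start folded down outwards.
- wall_left (a joint): Hinge of the crate's left wall, at y = +140 mm, z = 12 mm of the crate: 0 = flat outwards on the bench, 1.57 = upright (its stop). The hinge is stiff: the wall stays where it is left. The wall is 8 mm thick, 150 mm wide and 86 mm high, with a hand-hold slot below its top rail.
- wall_left_rail (a point): Middle of the round blue rail (12 mm thick, parallel to the hinge and 80 mm from it) along the free edge of the left wall; beside it on the hinge side is an open hand-hold slot, 100 mm long, that reaches from the rail to 35 mm from the hinge.
- wall_right (a joint): Hinge of the crate's right wall, at y = -140 mm, z = 12 mm of the crate: 0 = flat outwards on the bench, 1.57 = upright (its stop). The hinge is stiff: the wall stays where it is left. The wall is 8 mm thick, 150 mm wide and 86 mm high, with a hand-hold slot below its top rail.
- wall_right_rail (a point): Middle of the round blue rail (12 mm thick, parallel to the hinge and 80 mm from it) along the free edge of the right wall; beside it on the hinge side is an open hand-hold slot, 100 mm long, that reaches from the rail to 35 mm from the hinge.
- wall_far (a joint): Hinge of the crate's far wall, at x = +80 mm, z = 12 mm of the crate: 0 = flat outwards on the bench, 1.57 = upright (its stop). The hinge is stiff: the wall stays where it is left. The wall is 8 mm thick, 266 mm wide and 86 mm high, with a hand-hold slot below its top rail.
- wall_far_rail (a point): Middle of the round blue rail (12 mm thick, parallel to the hinge and 80 mm from it) along the free edge of the far wall; beside it on the hinge side is an open hand-hold slot, 120 mm long, that reaches from the rail to 35 mm from the hinge.
- bottle_a: Glue bottle, yellow with a red cap: square body 50 x 50 x 85 mm, 116 mm tall with its cap up, 0.22 kg; starts lying on its side. Origin: centre of its underside; its z axis points to the cap. May be absent.
- cap_a (a joint): Press-on cap of that bottle: 0 = fully up, 0.008 m = pushed fully home; it takes about 5 N and stays where it is left.
- cap_a_top (a point): Centre of the top of that cap (34 mm across, 18 mm high); 116 mm from the bottle's underside when up, 108 mm when home.
- bottle_b: Glue bottle, green with a white cap: square body 50 x 50 x 85 mm, 116 mm tall with its cap up, 0.22 kg; starts lying on its side. Origin: centre of its underside; its z axis points to the cap. May be absent.
- cap_b (a joint): Press-on cap of that bottle: 0 = fully up, 0.008 m = pushed fully home; it takes about 5 N and stays where it is left.
- cap_b_top (a point): Centre of the top of that cap (34 mm across, 18 mm high); 116 mm from the bottle's underside when up, 108 mm when home.
- bottle_c: Glue bottle, white with an orange cap: square body 50 x 50 x 85 mm, 116 mm tall with its cap up, 0.22 kg; starts lying on its side. Origin: centre of its underside; its z axis points to the cap. May be absent.
- cap_c (a joint): Press-on cap of that bottle: 0 = fully up, 0.008 m = pushed fully home; it takes about 5 N and stays where it is left.
- cap_c_top (a point): Centre of the top of that cap (34 mm across, 18 mm high); 116 mm from the bottle's underside when up, 108 mm when home.
- tape_measure: Bystander, to be left alone: yellow tape measure, 72 x 40 x 62 mm; origin at the centre of its underside (tools: at the middle).
- sanding_block: Bystander, to be left alone: cork sanding block, 65 x 110 x 30 mm; origin at the centre of its underside (tools: at the middle).
- offcut: Bystander, to be left alone: wood offcut, 100 x 60 x 36 mm; origin at the centre of its underside (tools: at the middle).
- offcut_long: Bystander, to be left alone: plywood offcut, 60 x 150 x 22 mm; origin at the centre of its underside (tools: at the middle).
- screwdriver: Bystander, to be left alone: screwdriver lying along its x; origin at the centre of its underside (tools: at the middle).
- mallet: Bystander, to be left alone: hammer lying along its x; origin at the centre of its underside (tools: at the middle).
- screw_jar: Bystander, to be left alone: amber jar, 70 mm wide, 90 mm high; origin at the centre of its underside (tools: at the middle).
Things that resemble listed ones, but are neither listed nor needed, are in the scene too. What is shaped like the bottle_b but purple is not meant. Leave any blue look-alike of the bottle_c alone.

How it is judged:
By the outcome, as a careful person would: the job done as asked, in the order asked, and still so for the second after the job is handed in, with the robot touching nothing.
Of bottle_a, bottle_b, bottle_c only 2 to 3 are there at a start; the rules pass over those that are not, and their reading is None.
At some moment in a run one of bottle_a, bottle_b, bottle_c may be knocked a few centimetres aside while the robot is not near it.
Once in a run the grip may slacken for a moment while it holds something.
It also fails if it takes over 210 s, if anything falls off the work surface, if the arm or the gripper's body presses on something with over 40 N, if the wrist force passes 120 N, or if a joint passes its speed limit or range.

ROBOT

A 6-joint arm with a two-finger parallel gripper is mounted at the origin on the work surface. World frame = base frame: x ahead of the robot, y to its left, z up, the work surface at z = 0. Lengths are in mm, angles in rad, forces in N, time in s.
With the tool pointing down it reaches from about 275 to 1000 mm from the base axis. Payload 8.4 kg.
Tool frame: the origin (TCP) lies at the very end of the fingers, on their centre line; the grasp point (between the pads) lies 19 mm behind it; z points along the fingers, y is the direction in which the jaws open and shut (so a half turn about z gives the same grasp; the last joint's range is limited). The gripper opens to 85 mm and grips with 20 to 120 N. Pads are 22 mm wide; open, the fingers measure 114 mm over their backs; the gripper's body (76 mm by 85 mm) begins 54 mm behind the grasp point. The pads swing forward as they close: fully open they stand 13 mm farther back than shut.
Start: joints at [1.232, 0.353, 1.633, -0, 1.155, -0.002], TCP at [206.541, 589.888, 199.481] pointing down, gripper open.
Joint ranges: [-2.63, 2.63], [-0.92, 2.1], [0.06, 2.66], [-1.3, 4.44], [0, 2.69], [-3.02, 3.02]. Speed limits (rad/s): [2.22, 2.22, 2.79, 3.14, 3.14, 3.14].

INTERFACE

Orientations are given as [roll, pitch, yaw] about the fixed x, y, z axes, in that order (R = Rz(yaw) Ry(pitch) Rx(roll)).
In Python, from rig import r gives the robot as it stands.
- The arm moves only by the tool jog_arm, never from a script. Its argument "increments" is text: rows parted by semicolons, each of 7 numbers parted by spaces: the shift along the tool's x, y, z in cm, then the turn, a rotation vector about the tool's x, y, z in rad, then the opening, from -1 (shut) to 1 (fully open). A call has exactly 8 rows; each row shifts and turns the commanded pose from where the row before left it, along the tool's axes as they then stand; what a row does not reach is not made up. A row lasts 1/10 s, in which the tool goes at most 50 mm and 8.59 degrees, less where a joint would pass 70% of its speed; a pose out of reach is approached as far as the arm can. A call with a gripper value outside its range is refused whole. The fingers move at their own pace and stop on an object; "squeeze" is the grip in N (left out, the last holds). Time passes only in rows, so rows that do not move let the fingers close, or fill a call up. It gives the time, the measured TCP pose, the force and the opening at its end, in the units of the state.
- r.sense(): the state, without advancing time (a new reading comes with each control period).
- r.grab_frame(name): name is "scene" or "top" or "wrist"; returns the picture (420x560x3 uint8, red, green, blue); there is no depth.
- r.camera_info(name): a dict with "K" (3x3 intrinsics, pixels), "rvec" (rotation vector, rad) and "tvec" (3), from world to camera coordinates, as OpenCV has them. Camera axes: x right, y down, z forward; pixel columns grow to the right and rows downward; lengths in mm; the calibration is good to about 2 mm. A picture is of the moment at which its call begins: read the wrist's pose just before it. camera_info takes no time and is no camera call; for the wrist camera it gives the pose at the moment of the call.
- r.sign_off(): hands the job in, once; it reports no verdict.
The state is a dict: "clock": time; "qpos": joint angles; "qvel": joint speeds; "joint_efforts": joint torques, N m; "eef_pos": TCP position; "tcp_rot": TCP orientation; "contact_force": force on the tool from outside, world axes, zero at the start; "wrist_torque": the same for the moment, N m; "opening": opening from 0.0 (shut) to 1.0 (fully open).
Only numpy, scipy, OpenCV 4.12 (cv2) and the standard library are available. Lean on these libraries where they do the work, as an engineer would, in place of code of your own. Each camera call takes 0.05 s, during which the arm holds its last target.

## Working session

There is one attempt and no reset: what is moved stays moved. The work goes in short steps, Python scripts to look and compute and a tool call to move; the robot and the scene stay as the last step left them, time stands still between calls to the robot, and variables do not carry over. Pictures are saved under pics/ and viewed, and the job is handed in when it is done.

Besides the shell and the picture viewer there is one more tool, called after ">>>" as a command line: name --argument value ..., lists and objects as JSON in quotes. jog_arm: Moves the arm, as the interface text tells. Its arguments: {"type":"object","properties":{"increments":{"type":"string"},"squeeze":{"type":"number"}},"required":["increments"]}

```bash
ls; mkdir -p pics; python3 - <<'E'
from rig import r
import cv2,numpy as np
s=r.sense();print(s)
for n in ["scene","top"]:
    im=r.grab_frame(n);cv2.imwrite(f"pics/{n}0.png",im[:,:,::-1])
    c=r.camera_info(n);print(n,c)
E
```

```text
pics
{'clock': 0.0, 'qpos': array([ 1.23161490e+00,  3.53685122e-01,  1.63413863e+00, -1.72186570e-05,
        1.15521465e+00, -2.38145815e-03]), 'qvel': array([-4.48801056e-04,  9.01596839e-04, -1.19767211e-03,  6.12697800e-05,
       -8.32865386e-05, -9.65937779e-05]), 'joint_efforts': array([-3.19324236e-04, -6.05229735e+01, -3.42071056e+01, -7.89407477e-05,
        9.14389151e-03, -6.76246736e-05]), 'eef_pos': array([206.36039104, 589.3856051 , 198.73670914]), 'tcp_rot': array([-3.14014687e+00,  1.22999350e-05,  2.80479966e+00]), 'contact_force': array([-0.21450739, -0.03994647, -0.87705563]), 'wrist_torque': array([-0.04895835, -0.01513888,  0.04734506]), 'opening': 0.9997083981368126}
scene {'K': array([[395.15028975,   0.        , 282.36515691],
       [  0.        , 395.15028975, 205.34148663],
       [  0.        ,   0.        ,   1.        ]]), 'rvec': array([ 0.99440549,  2.27148275, -1.23011368]), 'tvec': array([ 405.01931638,  -83.79287147, 1548.23620985])}
top {'K': array([[491.30171345,   0.        , 281.98066692],
       [  0.        , 491.30171345, 209.4207806 ],
       [  0.        ,   0.        ,   1.        ]]), 'rvec': array([ 2.19000724, -2.13685172,  0.15366026]), 'tvec': array([-153.15518784,  469.43004472, 1420.06415219])}
```

View pics/scene0.png

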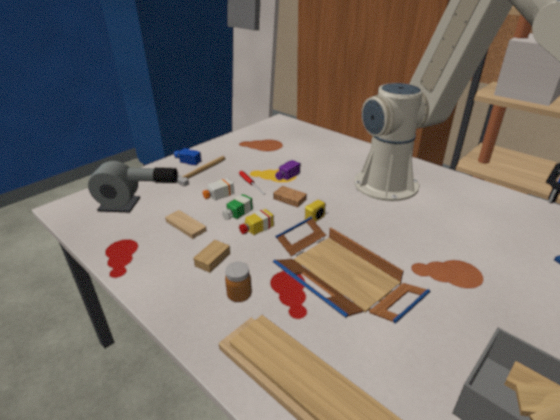

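View pics/top0.png

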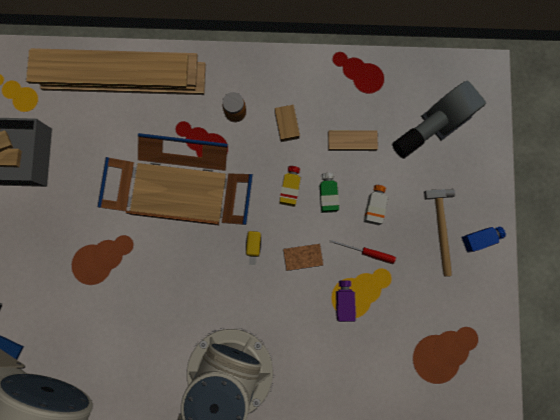

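```bash
cat > h.py <<'E'
from rig import r
import cv2,numpy as np
from scipy.spatial.transform import Rotation as Ro
np.set_printoptions(precision=1,suppress=True)
def cam(n):
    c=r.camera_info(n);return c["K"],cv2.Rodrigues(c["rvec"])[0],c["tvec"]
def unp(C,uv,z):
    K,R,t=C;d=R.T@np.linalg.solve(K,[uv[0],uv[1],1.]);o=-R.T@t
    return o+d*(z-o[2])/d[2]
def proj(C,p):
    K,R,t=C;q=K@(R@np.asarray(p,float)+t);return q[:2]/q[2]
def crop(im,x0,y0,x1,y1,name,s=None):
    c=im[y0:y1,x0:x1,::-1]
    s=s or min(800/(x1-x0),600/(y1-y0))
    cv2.imwrite(name,cv2.resize(c,None,fx=s,fy=s,interpolation=cv2.INTER_CUBIC))
def st():
    s=r.sense();print("t",round(s["clock"],2),"pos",s["eef_pos"],"rot",np.round(s["tcp_rot"],3),"F",s["contact_force"],"op",round(s["opening"],3),"q",np.round(s["qpos"],2));return s
def wr(name):
    st();C=cam("wrist");im=r.grab_frame("wrist");cv2.imwrite(name,im[:,:,::-1]);return C,im
def delta(p,rpy=None,cmdp=None):
    """tool-frame increments to reach TCP p and orientation rpy from present"""
    s=r.sense();R0=Ro.from_euler('xyz',s["tcp_rot"])
    d=R0.inv().apply(np.asarray(p)-s["eef_pos"])/10
    w=np.zeros(3)
    if rpy is not None: w=(R0.inv()*Ro.from_euler('xyz',rpy)).as_rotvec()
    print("delta cm",np.round(d,2),"rotvec",np.round(w,3))
E
python3 - <<'E'
from h import *
im=cv2.imread("pics/top0.png")[:,:,::-1]
crop(im,80,110,280,260,"pics/topc1.png",4)
crop(im,260,140,420,260,"pics/topc2.png",5)
C=cam("top")
for n,uv,z in [("base",(232,365),0),("crate c",(177,192),12),("yel",(290,187),25),("grn",(330,192),25),("wht",(376,204),25)]:
    print(n,unp(C,uv,z))
E
```

```text
base [19.3 -8.   0. ]
crate c [519.9 173.7  12. ]
yel [ 541.8 -164.    25. ]
grn [ 529.9 -283.7   25. ]
wht [ 497.3 -421.4   25. ]
```

View pics/topc1.png

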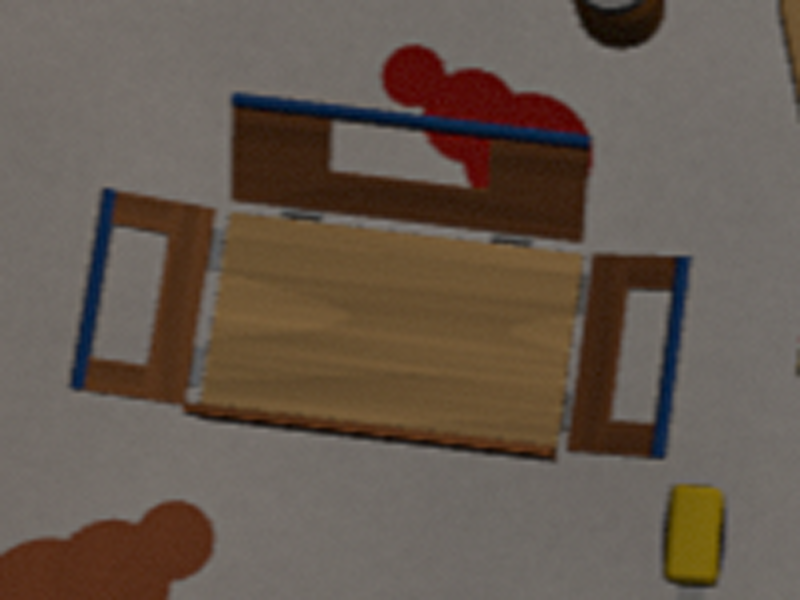

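View pics/topc2.png

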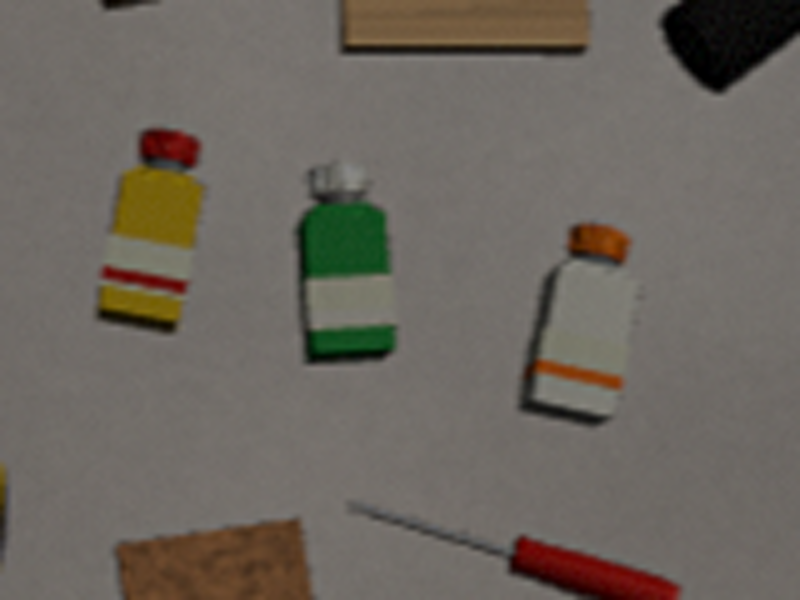

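```bash
python3 - <<'E'
from h import *
from scipy.optimize import least_squares
C=cam("top")
obs=[((231,212),(75,134,12)),((583,253),(75,-134,12)),
((108,190),(75,220,12)),((77,388),(-75,220,12)),((686,258),(75,-220,12)),((658,456),(-75,-220,12)),((233,98),(160,133,12)),((589,141),(160,-133,12))]
U=np.array([np.array(o[0])/4+[80,110] -0.4 for o in obs]);P=np.array([o[1] for o in obs],float)
def W(x):
    c,s=np.cos(x[2]),np.sin(x[2]);R=np.array([[c,-s,0],[s,c,0],[0,0,1]])
    return P@R.T+[x[0],x[1],0]
f=lambda x:(np.array([proj(C,p) for p in W(x)])-U).ravel()
s=least_squares(f,[520,174,-.1]);print(np.round(s.x,4));print(f(s.x).reshape(-1,2))
x=s.x
for n,p in [("L",(0,220,12)),("R",(0,-220,12)),("F",(160,0,12))]:
    c,sn=np.cos(x[2]),np.sin(x[2]);print(n,x[0]+c*p[0]-sn*p[1],x[1]+sn*p[0]+c*p[1])
def tc(u,v):return (260+u/5,140+v/5)
for n,b,t in [("yel",(138,322),(171,132)),("grn",(351,352),(338,165)),("wht",(568,415),(602,228))]:
    B=unp(C,tc(*b),25);T=unp(C,tc(*t),25);d=T-B;print(n,B,T,np.linalg.norm(d),np.arctan2(d[1],d[0]))
E
```

```text
[523.2 177.6  -0.1]
[[-2.2 -1.3]
 [-1.9 -1.1]
 [ 0.2  0.8]
 [-0.2  0.3]
 [ 0.7  1. ]
 [ 1.5  0.7]
 [ 1.9 -0. ]
 [-0.  -0.4]]
L 543.5974650390042 396.6270502380632
R 502.7526741576007 -41.47305596810338
F 682.4841991278175 162.72434590537864
yel [ 489.3 -158.    25. ] [ 604.8 -175.3   25. ] 116.82523366859455 -0.1483222455720594
grn [ 474.5 -284.9   25. ] [ 587.4 -275.8   25. ] 113.17564708218744 0.0801952066492832
wht [ 440.2 -414.2   25. ] [ 553.2 -434.6   25. ] 114.86624203713147 -0.17876304307730567
```

```bash
python3 - <<'E'
from h import *
delta([543,397,160],[np.pi,0,3.049])
E
```

```text
delta cm [-38.1  -7.    3.9] rotvec [-0.  -0.  -0.2]
```

>>> jog_arm --increments "-4.76 -0.87 0.49 0 0 0 -0.16;-4.76 -0.87 0.49 0 0 0 -0.16;-4.76 -0.87 0.49 0 0 0 -0.16;-4.76 -0.87 0.49 0 0 0 -0.16;-4.76 -0.87 0.49 0 0 0 -0.16;-4.76 -0.87 0.49 0 0 0 -0.16;-4.76 -0.87 0.49 0 0 0 -0.16;-4.76 -0.87 0.49 0 0 0 -0.16" --squeeze 30

```text
clock: 0.9
eef_pos: [544.3, 397.0, 159.7]
tcp_rot: [-3.141, -0.0, 2.805]
contact_force: [0.0, 1.8, -0.2]
opening: 0.425
```

>>> jog_arm --increments "0 0 0 0 0 -0.122 -0.16;0 0 0 0 0 -0.122 -0.16;0 0 0 0 0 0 -0.16;0 0 0 0 0 0 -0.16;0 0 0 0 0 0 -0.16;0 0 0 0 0 0 -0.16;0 0 0 0 0 0 -0.16;0 0 0 0 0 0 -0.16"

```text
clock: 1.7
eef_pos: [542.8, 398.5, 160.4]
tcp_rot: [3.141, 0.0, 3.049]
contact_force: [-0.1, 0.4, 0.1]
opening: 0.42
```

```bash
python3 - <<'E'
from h import *
C,im=wr("pics/w1.png")
print(C)
E
```

```text
t 1.7 pos [542.8 398.5 160.4] rot [3.1 0.  3. ] F [-0.1  0.4  0.1] op 0.42 q [ 0.6  0.5  1.6  0.   1.1 -0.8]
(array([[378.6,   0. , 279.9],
       [  0. , 378.6, 210.3],
       [  0. ,   0. ,   1. ]]), array([[ 0.1,  1. , -0. ],
       [ 1. , -0.1,  0.3],
       [ 0.3, -0. , -1. ]]), array([-447.9, -509.2,  198.3]))
```

View pics/w1.png

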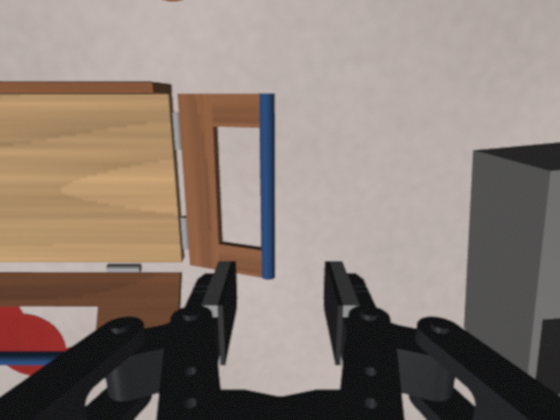

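```bash
python3 - <<'E'
from h import *
C=cam("wrist")
for z in (6,12):
  a=unp(C,(266.5,95),z);b=unp(C,(268,277),z);print(a,b,(a+b)/2,np.linalg.norm(a-b),np.arctan2(b[1]-a[1],b[0]-a[0]))
print(proj(C,r.sense()["eef_pos"]))
for uv in [(153,95),(182,262),(0,94)]: print(unp(C,uv,12))
E
```

```text
[468.4 394.5   6. ] [634.4 378.7   6. ] [551.4 386.6   6. ] 166.72708950770013 -0.09538240665979637
[468.5 394.7  12. ] [631.4 379.1  12. ] [549.9 386.9  12. ] 163.68774893194865 -0.09538240665979682
[279.2 248.4]
[459.8 302.4  12. ]
[608.7 301.2  12. ]
[447.3 178.2  12. ]
```

```bash
python3 - <<'E'
from h import *
C=cam("wrist");print("cam",-C[1].T@C[2])
for z in (12,20,30,36,42,50):
  a=unp(C,(266.5,95),z);b=unp(C,(268,277),z);print(z,a,b,(a+b)/2,np.linalg.norm(a-b))
D=cam("top")
im=cv2.imread("pics/top0.png")
# triangulate rail ends between top0 and wrist
for u1,u2 in [((266.5,95),(77/4+80-.4,388/4+110-.4)),((268,277),(108/4+80-.4,190/4+110-.4))]:
  P1=C[0]@np.c_[C[1],C[2]];P2=D[0]@np.c_[D[1],D[2]]
  X=cv2.triangulatePoints(P1,P2,np.array(u1,float),np.array(u2,float)).ravel();print(X[:3]/X[3])
E
```

```text
cam [471.4 405.8 335.1]
12 [468.5 394.7  12. ] [631.4 379.1  12. ] [549.9 386.9  12. ] 163.68774893194865
20 [468.5 395.   20. ] [627.5 379.8  20. ] [548.  387.4  20. ] 159.63529483094675
30 [468.6 395.4  30. ] [622.5 380.6  30. ] [545.6 388.   30. ] 154.56972720469426
36 [468.7 395.6  36. ] [619.5 381.1  36. ] [544.1 388.3  36. ] 151.5303866289429
42 [468.7 395.8  42. ] [616.6 381.6  42. ] [542.7 388.7  42. ] 148.49104605319135
50 [468.8 396.   50. ] [612.6 382.3  50. ] [540.7 389.2  50. ] 144.4385919521893
[467.9 395.7  32.1]
[615.1 380.7  41.4]
```

>>> jog_arm --increments "-0.1 -0.5 2 0 0 0 -0.16;-0.1 -0.5 2 0 0 0 -0.16;0 0 3 0 0 0 -0.16;0 0 3 0 0 0 -0.16;0 0 2 0 0 0 -0.16;0 0 2 0 0 0 -0.16;0 0 0 0 0 0 -0.16;0 0 0 0 0 0 -0.16"

```text
clock: 2.55
eef_pos: [544.0, 388.2, 20.5]
tcp_rot: [-3.141, -0.0, 3.049]
contact_force: [-0.0, -0.1, 1.0]
opening: 0.419
```

```bash
python3 - <<'E'
from h import *
C,im=wr("pics/w2.png")
E
```

```text
t 2.55 pos [544.  388.2  20.5] rot [-3.1 -0.   3. ] F [-0.  -0.1  1. ] op 0.419 q [ 0.6  0.6  1.6 -0.   0.9 -0.9]
```

View pics/w2.png

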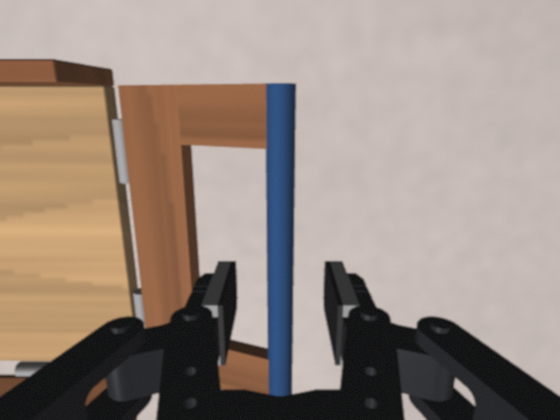

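>>> jog_arm --increments "0 0 0 0 0 0 -1;0 0 0 0 0 0 -1;0 0 0 0 0 0 -1;0 0 0 0 0 0 -1;0 0 0 0 0 0 -1;0 0 0 0 0 0 -1;0 0 0 0 0 0 -1;0 0 0 0 0 0 -1" --squeeze 25

```text
clock: 3.4
eef_pos: [544.0, 388.2, 20.2]
tcp_rot: [-3.142, -0.0, 3.049]
contact_force: [-0.4, -0.5, -0.1]
opening: 0.0
```

```bash
python3 - <<'E'
import numpy as np
th=np.linspace(.31,1.57,13);p=8*np.c_[np.cos(th),np.sin(th)]
print(np.round(np.diff(p,axis=0)*[1,-1],2).tolist())
from h import *;st()
E
```

```text
[[-0.3, -0.79], [-0.38, -0.75], [-0.45, -0.71], [-0.53, -0.65], [-0.59, -0.6], [-0.65, -0.53], [-0.7, -0.46], [-0.75, -0.38], [-0.78, -0.3], [-0.81, -0.22], [-0.83, -0.13], [-0.84, -0.04]]
t 3.4 pos [544.  388.2  20.2] rot [-3.1 -0.   3. ] F [-0.4 -0.5 -0.1] op 0.0 q [ 0.6  0.6  1.7 -0.   0.9 -0.9]
```

```bash
python3 - <<'E'
from h import *
C,im=wr("pics/w3.png")
E
```

```text
t 3.4 pos [544.  388.2  20.2] rot [-3.1 -0.   3. ] F [-0.4 -0.5 -0.1] op 0.0 q [ 0.6  0.6  1.7 -0.   0.9 -0.9]
```

View pics/w3.png

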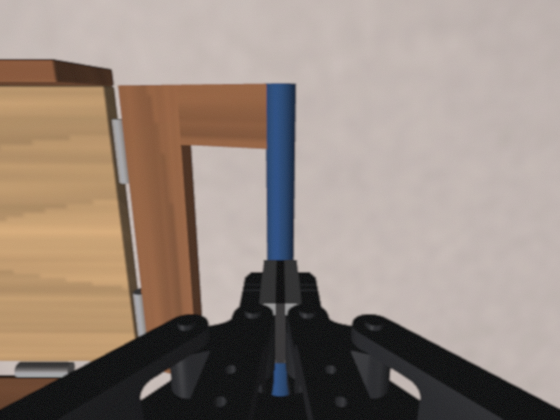

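```bash
python3 - <<'E'
from h import *
C=cam("wrist");s=r.sense();R=Ro.from_euler('xyz',s["tcp_rot"])
for t in [(0,0,0),(11,0,0),(-11,0,0),(11,0,-10),(11,0,-20),(11,0,-30),(0,0,-20)]:
    print(t,proj(C,s["eef_pos"]+R.apply(t)))
S=cam("scene");im=r.grab_frame("scene");u=proj(S,s["eef_pos"]).astype(int);print(u)
crop(im,u[0]-70,u[1]-50,u[0]+70,u[1]+50,"pics/s3.png",5)
E
```

```text
(0, 0, 0) [279.1 248.3]
(11, 0, 0) [279.1 227.4]
(-11, 0, 0) [279.1 268.6]
(11, 0, -10) [279.  234.5]
(11, 0, -20) [278.9 242.4]
(11, 0, -30) [278.8 251.3]
(0, 0, -20) [279.  265.4]
[410 311]
```

View pics/s3.png

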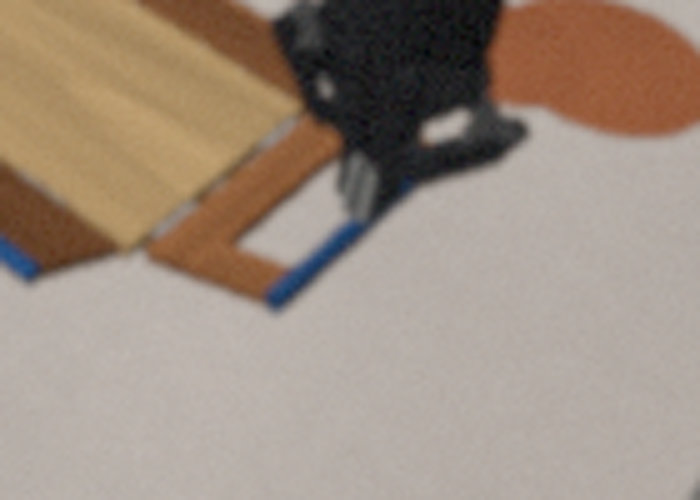

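```bash
python3 - <<'E'
from h import *
S=cam("scene");D=cam("top");
for z in (6,12,24,37):
    print(z,"far end scene",proj(S,(615.5,381,z)), "top",proj(D,(615.5,381,z)),"near top",proj(D,(468.5,395.5,z)))
print("obs scene",(395,321),"top",(106.6,157.1),(98.9,206.6))
im=r.grab_frame("top");crop(im,60,110,260,260,"pics/t3.png",4)
im=r.grab_frame("wrist")
crop(im,180,220,380,420,"pics/w3c.png",3)
im=cv2.imread("pics/scene0.png")[:,:,::-1]
crop(im,260,200,440,330,"pics/s0c.png")
E
```

```text
6 far end scene [391.9 330.8] top [110.3 159.4] near top [102.1 207.4]
12 far end scene [392.3 329.2] top [109.6 158.9] near top [101.4 207.1]
24 far end scene [393.  325.9] top [108.3 158. ] near top [100.  206.6]
37 far end scene [393.8 322.2] top [106.8 157. ] near top [ 98.4 206. ]
obs scene (395, 321) top (106.6, 157.1) (98.9, 206.6)
```

View pics/s0c.png

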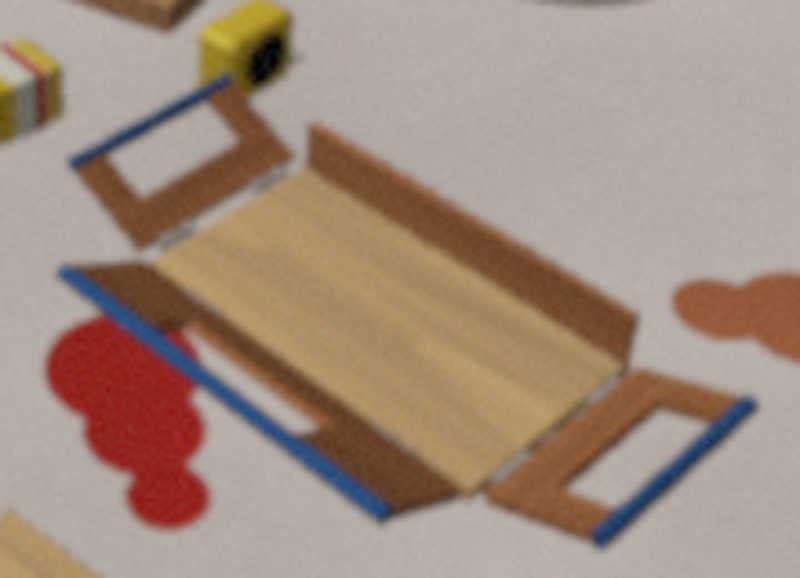

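View pics/w3c.png

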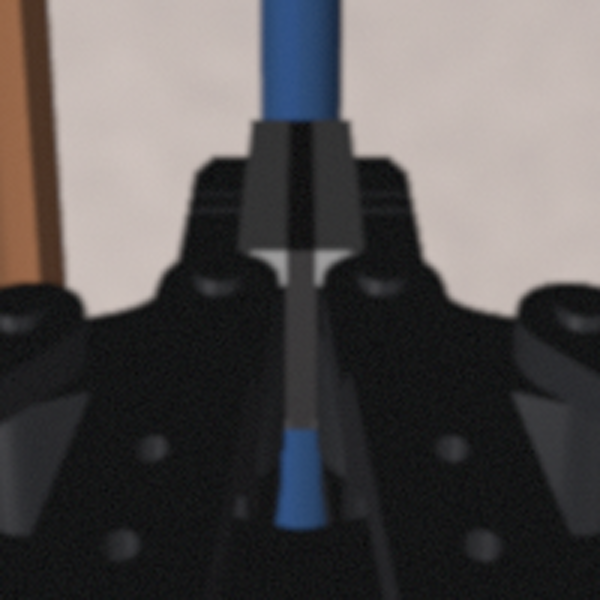

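>>> jog_arm --increments "0 0 0 0 0 0 -0.16;0 0 0 0 0 0 -0.16;0 0 0 0 0 0 -0.16;0 0 0 0 0 0 -0.16;0 0 0.7 0 0 0 -0.16;0 0 0.7 0 0 0 -0.16;0 0 0 0 0 0 -0.16;0 0 0 0 0 0 -0.16"

```text
clock: 4.4
eef_pos: [543.7, 388.0, 5.7]
tcp_rot: [-3.141, -0.001, 3.049]
contact_force: [-0.6, 0.2, 0.2]
opening: 0.424
```

>>> jog_arm --increments "0 0 0 0 0 0 -1;0 0 0 0 0 0 -1;0 0 0 0 0 0 -1;0 0 0 0 0 0 -1;0 0 0 0 0 0 -1;0 0 0 0 0 0 -1;0 0 0 0 0 0 -1;0 0 0 0 0 0 -1"

```text
clock: 5.2
eef_pos: [544.1, 388.3, 6.4]
tcp_rot: [3.141, 0.0, 3.049]
contact_force: [0.1, -0.4, 1.7]
opening: 0.118
```

```bash
python3 - <<'E'
from h import *
C,im=wr("pics/w4.png");s=r.sense()
im2=r.grab_frame("scene")
crop(im2,340,250,480,360,"pics/s4.png",5)
E
```

```text
t 5.2 pos [544.1 388.3   6.4] rot [3.1 0.  3. ] F [ 0.1 -0.4  1.7] op 0.118 q [ 0.6  0.6  1.7 -0.   0.8 -0.9]
```

View pics/w4.png

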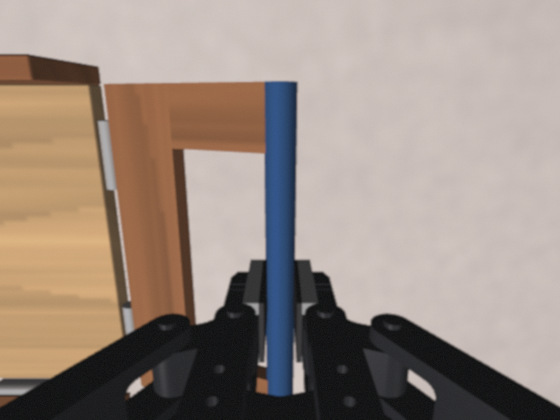

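View pics/s4.png

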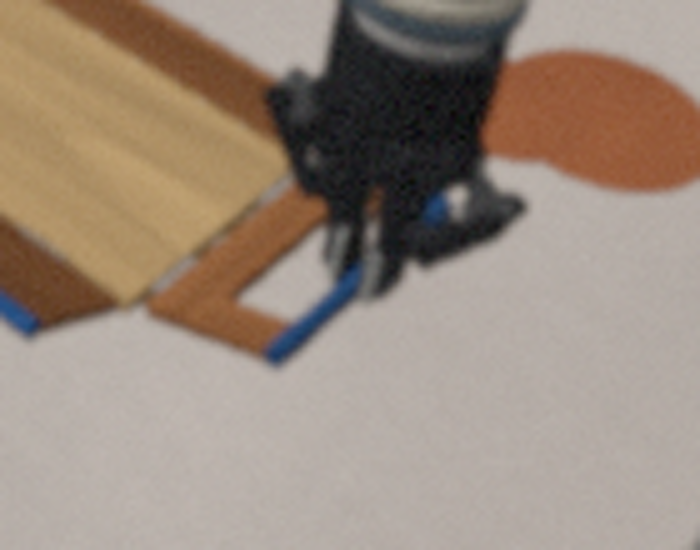

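>>> jog_arm --increments "0 -0.3 -0.79 0 0 0 -1;0 -0.38 -0.75 0 0 0 -1;0 -0.45 -0.71 0 0 0 -1;0 -0.53 -0.65 0 0 0 -1;0 -0.59 -0.6 0 0 0 -1;0 -0.65 -0.53 0 0 0 -1;0 0 0 0 0 0 -1;0 0 0 0 0 0 -1" --squeeze 40

```text
clock: 6.1
eef_pos: [541.4, 359.3, 47.4]
tcp_rot: [3.141, 0.0, 3.048]
contact_force: [-1.6, 1.6, 5.3]
opening: 0.094
```

```bash
python3 - <<'E'
from h import *
C,im=wr("pics/w5.png")
E
```

```text
t 6.1 pos [541.4 359.3  47.4] rot [3.1 0.  3. ] F [-1.6  1.6  5.3] op 0.094 q [ 0.6  0.6  1.7  0.   0.9 -0.9]
```

View pics/w5.png

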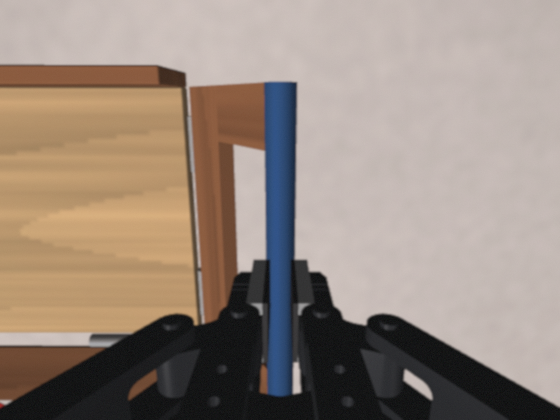

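>>> jog_arm --increments "0 -0.7 -0.46 0 0 0 -1;0 -0.75 -0.38 0 0 0 -1;0 -0.78 -0.3 0 0 0 -1;0 -0.81 -0.22 0 0 0 -1;0 -0.83 -0.13 0 0 0 -1;0 -0.84 -0.04 0 0 0 -1;0 -0.2 0 0 0 0 -1;0 0 0 0 0 0 -1"

```text
clock: 6.95
eef_pos: [539.0, 312.2, 65.6]
tcp_rot: [3.138, 0.004, 3.049]
contact_force: [-5.5, 0.2, 29.5]
opening: 0.001
```

```bash
python3 - <<'E'
from h import *
C,im=wr("pics/w6.png")
E
```

```text
t 6.95 pos [539.  312.2  65.6] rot [3.1 0.  3. ] F [-5.5  0.2 29.5] op 0.001 q [ 0.5  0.5  1.8  0.   0.9 -1. ]
```

View pics/w6.png

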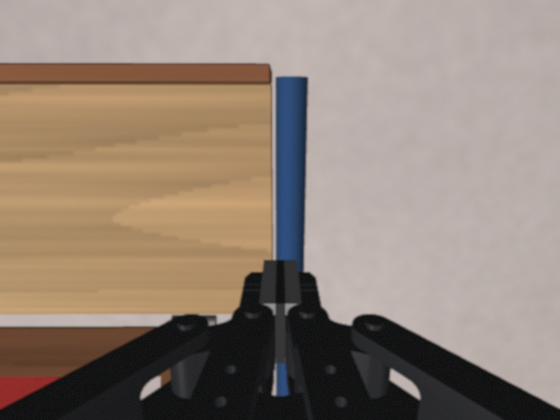

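>>> jog_arm --increments "0 0 -1 0 0 0 -1;0 0 -2 0 0 0 -0.3;0 0 -2 0 0 0 -0.3;0 0 -2 0 0 0 -0.3;0 0 -2 0 0 0 -0.3;0 0 0 0 0 0 -0.3;0 0 0 0 0 0 -0.3;0 0 0 0 0 0 -0.3"

```text
clock: 7.8
eef_pos: [536.0, 309.9, 150.5]
tcp_rot: [-3.14, -0.002, 3.049]
contact_force: [0.1, 1.0, -0.5]
opening: 0.351
```

```bash
python3 - <<'E'
from h import *
C,im=wr("pics/w7.png")
im2=r.grab_frame("scene")
crop(im2,280,200,480,340,"pics/s7.png",4)
E
```

```text
t 7.8 pos [536.  309.9 150.5] rot [-3.1 -0.   3. ] F [ 0.1  1.  -0.5] op 0.351 q [ 0.5  0.4  1.7 -0.   1.1 -1. ]
```

View pics/w7.png

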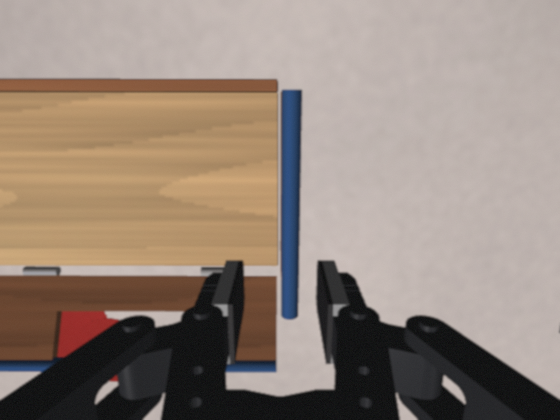

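View pics/s7.png

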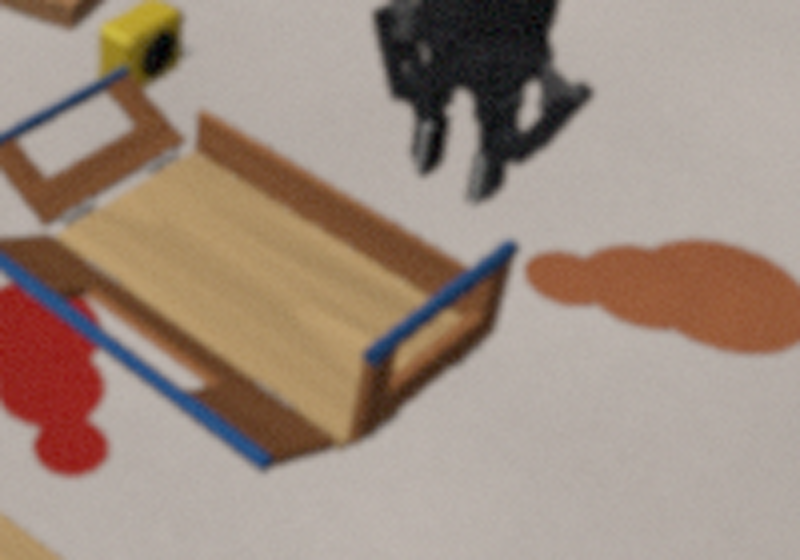

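```bash
python3 - <<'E'
from h import *
C=cam("wrist")
for z in (88,90,92):
  a=unp(C,(291,91),z);b=unp(C,(289.5,317),z);print(z,a,b,(a+b)/2,np.linalg.norm(a-b))
# floor edge
for uv in [(277,93),(277,264),(277,80)]: print(unp(C,uv,12))
s=r.sense();R=Ro.from_euler('xyz',s["tcp_rot"]);S=cam("scene")
for d in (0,15,30,45):
  for sg in (1,-1): print(d,sg,(proj(S,s["eef_pos"]+R.apply((0,sg*17,-d)))-[280,200])*4, proj(C,s["eef_pos"]+R.apply((11,sg*15,-d))))
# crate frame of points
psi=-.095;c=np.array([522,174.5])
def cr(p): 
    d=np.array(p[:2])-c;return d@[np.cos(psi),np.sin(psi)],d@[-np.sin(psi),np.cos(psi)]
for uv,z in [((291,91),92),((289.5,317),92),((277,93),12),((277,264),12)]: print(cr(unp(C,uv,z)))
E
```

```text
88 [461.4 323.9  88. ] [614.7 309.7  88. ] [538.  316.8  88. ] 153.8842331836422
90 [461.5 323.9  90. ] [613.4 309.8  90. ] [537.4 316.8  90. ] 152.5882320545011
92 [461.5 323.8  92. ] [612.1 309.9  92. ] [536.8 316.8  92. ] 151.29223092535997
[460.8 314.8  12. ]
[607.4 300.7  12. ]
[451.1 315.8  12. ]
0 1 [468.5 237.5] [309.8 227.3]
0 -1 [421.7 210.3] [248.4 227.3]
15 1 [472.3 218.4] [312.3 238.3]
15 -1 [425.  191.4] [245.7 238.3]
30 1 [476.2 199. ] [315.2 251.2]
30 -1 [428.4 172.2] [242.5 251.3]
45 1 [480.1 179.3] [318.8 266.8]
45 -1 [431.8 152.7] [238.7 266.9]
(np.float64(-74.4055844441183), np.float64(142.90241010393052))
(np.float64(76.88609206235184), np.float64(143.3119931041069))
(np.float64(-74.26458867349868), np.float64(133.88982006477787))
(np.float64(73.00037613319161), np.float64(133.76573908127526))
```

>>> jog_arm --increments "0 0.4 3 0 0 0 -0.3;0 0 3 0 0 0 -0.3;0 0 2 0 0 0 -0.3;0 0 2 0 0 0 -0.3;0 -0.5 0 0 0 0 -0.3;0 -0.4 0 0 0 0 -0.3;0 -0.3 0 0 0 0 -0.3;0 0 0 0 0 0 -0.3"

```text
clock: 8.7
eef_pos: [536.7, 304.4, 52.9]
tcp_rot: [3.138, 0.001, 3.048]
contact_force: [-0.7, 10.8, -8.2]
opening: 0.347
```

>>> jog_arm --increments "0 -0.3 0 0 0 0 -0.3;0 0 0 0 0 0 -0.3;0 0.8 0 0 0 0 -0.3;0 0 -2 0 0 0 -0.3;0 0 -3 0 0 0 -0.3;0 0 -4 0 0 0 -0.3;0 0 0 0 0 0 -0.3;0 0 0 0 0 0 -0.3"

```text
clock: 9.5
eef_pos: [537.6, 307.7, 144.2]
tcp_rot: [3.14, 0.003, 3.049]
contact_force: [-1.2, -1.0, -0.4]
opening: 0.352
```

```bash
cat >> h.py <<'E'
psi=-.095;cc=np.array([522,174.5])
def cr(p):
    d=np.array(p[:2])-cc;return np.array([d@[np.cos(psi),np.sin(psi)],d@[-np.sin(psi),np.cos(psi)]])
def wo(x,y): return cc+x*np.array([np.cos(psi),np.sin(psi)])+y*np.array([-np.sin(psi),np.cos(psi)])
E
python3 - <<'E'
from h import *
C,im=wr("pics/w8.png")
# rail blue columns
for rr in (100,150,200,250):
  row=im[rr].astype(int);b=np.where((row[:,2]>row[:,0]+40)&(row[:,2]>60))[0];b=b[(b>260)&(b<320)];print(rr,b.min(),b.max(),cr(unp(C,((b.min()+b.max())/2,rr),92)))
E
```

```text
t 9.5 pos [537.6 307.7 144.2] rot [3.1 0.  3. ] F [-1.2 -1.  -0.4] op 0.352 q [ 0.5  0.4  1.7 -0.   1.  -1. ]
100 281 298 [-67.3 139.9]
150 281 297 [-38.7 139.9]
200 281 296 [ -7.7 139.8]
250 281 295 [ 25.7 139.8]
```

View pics/w8.png

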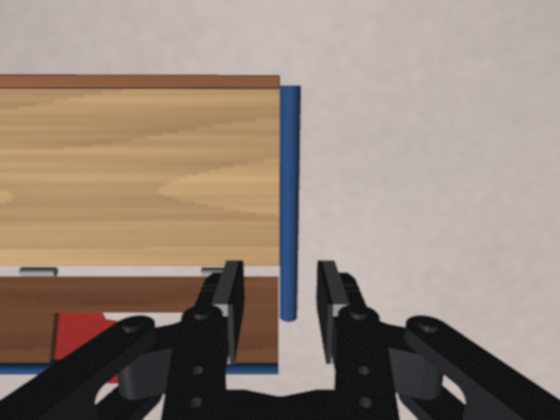

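>>> jog_arm --increments "-3.1 -3.2 -1 0 0 0 -0.16;-3.1 -3.2 -1 0 0 0 -0.16;-3.1 -3.2 -1 0 0 0 -0.16;-3.1 -3.2 -1 0 0 0 -0.16;0 0 0 0 0 0.143 -0.16;0 0 0 0 0 0.143 -0.16;0 0 0 0 0 0.143 -0.16;0 0 0 0 0 0.143 -0.16"

```text
clock: 10.35
eef_pos: [647.3, 167.8, 180.3]
tcp_rot: [-3.139, -0.001, 2.47]
contact_force: [0.3, -0.0, 0.4]
opening: 0.418
```

>>> jog_arm --increments "0 0 0 0 0 0.143 -0.16;0 0 0 0 0 0.143 -0.16;0 0 0 0 0 0.143 -0.16;0 0 0 0 0 0.143 -0.16;0 0 0 0 0 0.143 -0.16;0 0 0 0 0 0.143 -0.16;0 0 0 0 0 0.143 -0.16;0 0 0 0 0 0 -0.16"

```text
clock: 11.15
eef_pos: [647.3, 168.1, 180.6]
tcp_rot: [-3.14, 0.001, 1.474]
contact_force: [-0.2, 0.3, 0.4]
opening: 0.421
```

```bash
python3 - <<'E'
from h import *
C,im=wr("pics/w9.png")
E
```

```text
t 11.15 pos [647.3 168.1 180.6] rot [-3.1  0.   1.5] F [-0.2  0.3  0.4] op 0.421 q [ 0.2  0.4  1.6 -0.   1.2  0.3]
```

View pics/w9.png

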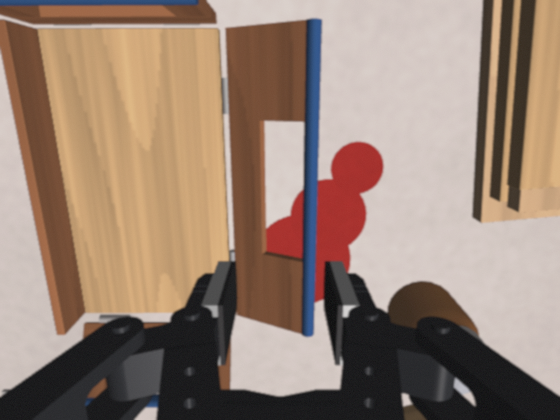

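```bash
cat >> h.py <<'E'
def railz(C,a,b,L):
    from scipy.optimize import brentq
    z=brentq(lambda z:np.linalg.norm(unp(C,a,z)-unp(C,b,z))-L,-50,150)
    A=unp(C,a,z);B=unp(C,b,z);print("z",z,A,B,"mid",(A+B)/2,"crate",cr(A),cr(B),cr((A+B)/2));return (A+B)/2
E
python3 - <<'E'
from h import *
C=cam("wrist");m=railz(C,(314.5,20),(308,335),266)
for uv in [(219,28),(229,312)]:print(cr(unp(C,uv,12)))
delta([m[0],m[1],m[2]-36])
E
```

```text
z 51.25886976343506 [685.  292.3  51.3] [661.2  27.3  51.3] mid [673.1 159.8  51.3] crate [151.1 132.7] [ 152.6 -133.3] [151.8  -0.3]
[ 75.4 133.5]
[  73.9 -133.5]
delta cm [-0.6  2.7 16.5] rotvec [0. 0. 0.]
```

>>> jog_arm --increments "-0.3 1.3 0 0 0 0 -0.25;-0.3 1.3 2 0 0 0 -0.25;0 0 4 0 0 0 -0.25;0 0 4 0 0 0 -0.25;0 0 3 0 0 0 -0.25;0 0 2.5 0 0 0 -0.25;0 0 2.2 0 0 0 -0.25;0 0 0 0 0 0 -0.25"

```text
clock: 12.0
eef_pos: [671.5, 159.1, 1.1]
tcp_rot: [-3.136, 0.002, 1.478]
contact_force: [-0.6, 0.1, -0.5]
opening: 0.372
```

```bash
python3 - <<'E'
from h import *
C,im=wr("pics/w10.png")
E
```

```text
t 12.0 pos [671.5 159.1   1.1] rot [-3.1  0.   1.5] F [-0.6  0.1 -0.5] op 0.372 q [ 0.2  0.7  1.6 -0.   0.9  0.3]
```

View pics/w10.png

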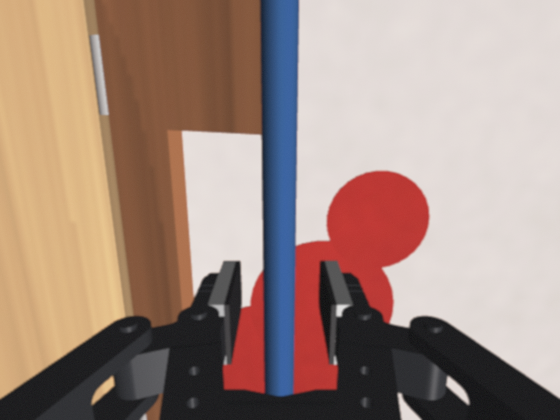

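>>> jog_arm --increments "0 0 0 0 0 0 -1;0 0 0 0 0 0 -1;0 0 0 0 0 0 -1;0 0 0 0 0 0 -1;0 0 0 0 0 0 -1;0 0 0 0 0 0 -1;0 -0.44 -0.77 0 0 0 -1;0 -0.52 -0.72 0 0 0 -1" --squeeze 50

```text
clock: 12.85
eef_pos: [663.2, 161.0, 20.4]
tcp_rot: [-3.141, 0.0, 1.476]
contact_force: [-2.5, 0.0, -9.9]
opening: 0.119
```

>>> jog_arm --increments "0 -0.6 -0.66 0 0 0 -1;0 -0.67 -0.58 0 0 0 -1;0 -0.72 -0.51 0 0 0 -1;0 -0.78 -0.42 0 0 0 -1;0 -0.82 -0.34 0 0 0 -1;0 -0.86 -0.24 0 0 0 -1;0 -0.87 -0.15 0 0 0 -1;0 -0.89 -0.05 0 0 0 -1"

```text
clock: 13.65
eef_pos: [607.4, 166.6, 53.8]
tcp_rot: [3.13, -0.002, 1.476]
contact_force: [4.2, -8.6, 12.0]
opening: 0.112
```

```bash
python3 - <<'E'
from h import *
C,im=wr("pics/w11.png")
E
```

```text
t 13.65 pos [607.4 166.6  53.8] rot [ 3.1 -0.   1.5] F [ 4.2 -8.6 12. ] op 0.112 q [ 0.3  0.5  1.7 -0.   0.9  0.4]
```

View pics/w11.png

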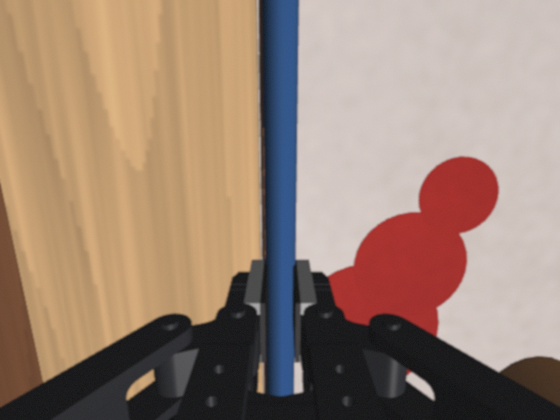

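>>> jog_arm --increments "0 -0.4 0 0 0 0 -1;0 -0.4 0 0 0 0 -1;0 -0.2 0 0 0 0 -1;0 0 0 0 0 0 -1;0 0 0 0 0 0 -1;0 0 0 0 0 0 -1;0 0 0 0 0 0 -1;0 0 0 0 0 0 -1"

```text
clock: 14.5
eef_pos: [600.7, 167.6, 53.7]
tcp_rot: [3.125, -0.003, 1.477]
contact_force: [19.1, -9.7, 1.0]
opening: 0.114
```

```bash
python3 - <<'E'
from h import *
s=st();print(cr(s["eef_pos"]))
E
```

```text
t 14.5 pos [600.7 167.6  53.7] rot [ 3.1 -0.   1.5] F [19.1 -9.7  1. ] op 0.114 q [ 0.3  0.5  1.8 -0.   0.9  0.4]
[79.   0.6]
```

>>> jog_arm --increments "0 0.3 0 0 0 0 -0.25;0 0 0 0 0 0 -0.25;0 0 0 0 0 0 -0.25;0 0 0 0 0 0 -0.25;0 0 -2 0 0 0 -0.25;0 0 -4 0 0 0 -0.25;0 0 -4 0 0 0 -0.25;0 0 -4 0 0 0 -0.25"

```text
clock: 15.3
eef_pos: [594.2, 167.6, 190.4]
tcp_rot: [-3.14, 0.0, 1.476]
contact_force: [0.6, 0.2, -0.1]
opening: 0.373
```

```bash
python3 - <<'E'
from h import *
C,im=wr("pics/w12.png")
for rr in (40,100,150,200,250):
  row=im[rr].astype(int);b=np.where((row[:,2]>row[:,0]+40)&(row[:,2]>60))[0];b=b[(b>240)&(b<320)];print(rr,b.min(),b.max(),cr(unp(C,((b.min()+b.max())/2,rr),92)))
E
```

```text
t 15.3 pos [594.2 167.6 190.4] rot [-3.1  0.   1.5] F [ 0.6  0.2 -0.1] op 0.373 q [0.3 0.3 1.7 0.  1.1 0.4]
40 283 297 [ 80.1 109.6]
100 283 296 [80.  71.4]
150 283 295 [79.9 36.8]
200 283 295 [80.1 -0.4]
250 283 294 [ 80.  -40.6]
```

View pics/w12.png

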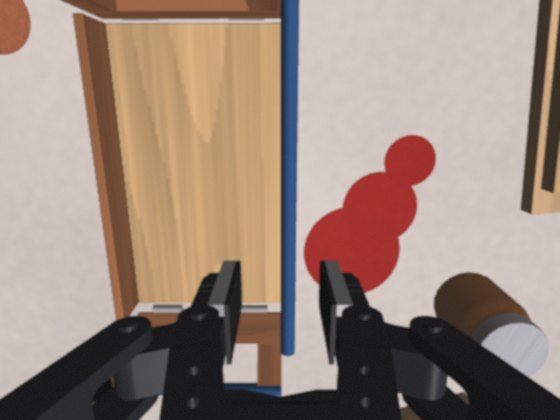

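>>> jog_arm --increments "-4.1 -1.45 0 0 0 0 -0.25;-4.1 -1.45 0 0 0 0 -0.25;-4.1 -1.45 0 0 0 0 -0.25;-4.1 -1.45 0 0 0 0 -0.25;-4.1 -1.45 0 0 0 0 -0.25;0 0 0 0 0 -0.143 -0.25;0 0 0 0 0 -0.143 -0.25;0 0 0 0 0 -0.143 -0.25"

```text
clock: 16.15
eef_pos: [502.9, -29.9, 189.1]
tcp_rot: [-3.141, -0.0, 1.91]
contact_force: [0.3, -0.9, -0.2]
opening: 0.373
```

>>> jog_arm --increments "0 0 0 0 0 -0.143 -0.25;0 0 0 0 0 -0.143 -0.25;0 0 0 0 0 -0.143 -0.25;0 0 0 0 0 -0.143 -0.25;0 0 0 0 0 -0.143 -0.25;0 0 0 0 0 -0.143 -0.25;0 0 0 0 0 -0.143 -0.25;0 0 0 0 0 -0.143 -0.25"

```text
clock: 16.95
eef_pos: [503.0, -29.4, 189.0]
tcp_rot: [3.141, -0.001, 3.055]
contact_force: [0.2, -0.0, -1.0]
opening: 0.373
```

```bash
python3 - <<'E'
from h import *
C,im=wr("pics/w13.png")
E
```

```text
t 16.95 pos [503.  -29.4 189. ] rot [ 3.1 -0.   3.1] F [ 0.2 -0.  -1. ] op 0.373 q [-0.1  0.2  1.9  0.   1.1 -1.6]
```

View pics/w13.png

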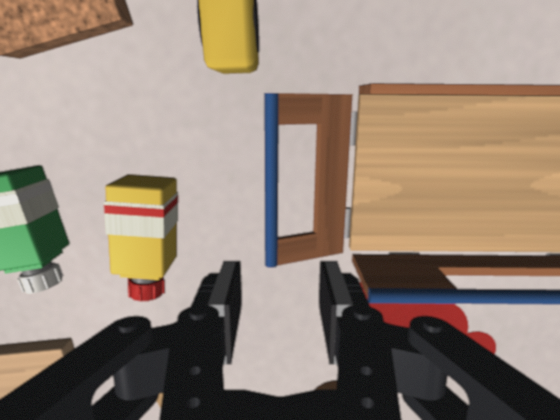

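```bash
python3 - <<'E'
from h import *
C=cam("wrist");m=railz(C,(271,94),(271,265.5),150)
delta([m[0],m[1],m[2]-48],[np.pi,0,3.049])
E
```

```text
z 46.225116552908844 [428.1 -30.4  46.2] [577.6 -43.2  46.2] mid [502.9 -36.8  46.2] crate [ -74.  -212.9] [  76.  -211.5] [   1.  -212.2]
delta cm [-0.1 -0.7 19.1] rotvec [ 0. -0.  0.]
```

>>> jog_arm --increments "0 -0.4 3 0 0 0 -0.25;-0.1 -0.3 4 0 0 0 -0.25;0 0 4 0 0 0 -0.25;0 0 3 0 0 0 -0.25;0 0 3 0 0 0 -0.25;0 0 2 0 0 0 -0.25;0 0 0 0 0 0 -0.25;0 0 0 0 0 0 -0.25"

```text
clock: 17.8
eef_pos: [503.6, -36.6, -0.6]
tcp_rot: [3.142, -0.001, 3.047]
contact_force: [0.1, -0.7, 0.2]
opening: 0.373
```

```bash
python3 - <<'E'
from h import *
C,im=wr("pics/w14.png")
E
```

```text
t 17.8 pos [503.6 -36.6  -0.6] rot [ 3.1 -0.   3. ] F [ 0.1 -0.7  0.2] op 0.373 q [-0.1  0.5  2.   0.   0.7 -1.6]
```

View pics/w14.png

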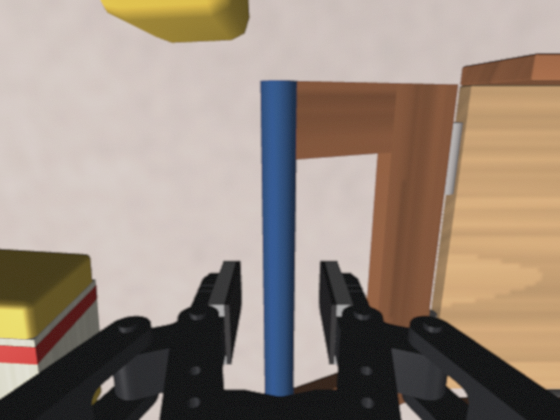

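>>> jog_arm --increments "0 0 0 0 0 0 -1;0 0 0 0 0 0 -1;0 0 0 0 0 0 -1;0 0 0 0 0 0 -1;0 0 0 0 0 0 -1;0 0 0 0 0 0 -1;0 0.44 -0.77 0 0 0 -1;0 0.52 -0.72 0 0 0 -1" --squeeze 50

```text
clock: 18.65
eef_pos: [505.5, -29.0, 15.1]
tcp_rot: [-3.139, 0.002, 3.05]
contact_force: [1.0, -16.1, 4.2]
opening: 0.116
```

>>> jog_arm --increments "0 0.6 -0.66 0 0 0 -1;0 0.67 -0.58 0 0 0 -1;0 0.72 -0.51 0 0 0 -1;0 0.78 -0.42 0 0 0 -1;0 0.82 -0.34 0 0 0 -1;0 0.86 -0.24 0 0 0 -1;0 0.87 -0.15 0 0 0 -1;0 0.89 -0.05 0 0 0 -1"

```text
clock: 19.45
eef_pos: [511.5, 34.2, 45.1]
tcp_rot: [-3.141, 0.003, 3.049]
contact_force: [1.5, -6.5, -0.8]
opening: 0.115
```

>>> jog_arm --increments "0 0.4 0 0 0 0 -1;0 0.4 0 0 0 0 -1;0 0.2 0 0 0 0 -1;0 0 0 0 0 0 -1;0 0 0 0 0 0 -1;0 0 0 0 0 0 -1;0 0 0 0 0 0 -1;0 0 0 0 0 0 -1"

```text
clock: 20.25
eef_pos: [511.5, 35.6, 45.1]
tcp_rot: [-3.129, 0.001, 3.054]
contact_force: [-1.0, -64.7, 16.3]
opening: 0.118
```

```bash
python3 - <<'E'
from h import *
s=st();print(cr(s["eef_pos"]))
E
```

```text
t 20.25 pos [511.5  35.6  45.1] rot [-3.1  0.   3.1] F [ -1.  -64.7  16.3] op 0.118 q [ 0.1  0.4  2.  -0.   0.8 -1.4]
[   2.7 -139.3]
```

>>> jog_arm --increments "0 -0.8 0 0 0 0 -1;0 0 0 0 0 0 -0.25;0 0 0 0 0 0 -0.25;0 0 0 0 0 0 -0.25;0 0 -2 0 0 0 -0.25;0 0 -4 0 0 0 -0.25;0 0 -4 0 0 0 -0.25;0 0 -4 0 0 0 -0.25"

```text
clock: 21.05
eef_pos: [510.1, 37.5, 185.0]
tcp_rot: [3.141, -0.001, 3.05]
contact_force: [0.9, 0.7, 0.1]
opening: 0.374
```

```bash
python3 - <<'E'
from h import *
C,im=wr("pics/w15.png")
for rr in (100,150,200,250):
  row=im[rr].astype(int);b=np.where((row[:,2]>row[:,0]+40)&(row[:,2]>60))[0];b=b[(b>240)&(b<320)];print(rr,b.min(),b.max(),cr(unp(C,((b.min()+b.max())/2,rr),92)))
im=r.grab_frame("scene");crop(im,180,140,440,330,"pics/s15.png",3)
im=r.grab_frame("top");crop(im,80,110,420,340,"pics/t15.png",2.3)
E
```

```text
t 21.05 pos [510.1  37.5 185. ] rot [ 3.1 -0.   3. ] F [0.9 0.7 0.1] op 0.374 q [ 0.1  0.2  1.9  0.   1.1 -1.4]
100 267 280 [ -69.  -141.7]
150 268 280 [ -35.2 -141.5]
200 268 280 [   1.3 -141.6]
250 269 280 [  40.7 -141.3]
```

View pics/s15.png

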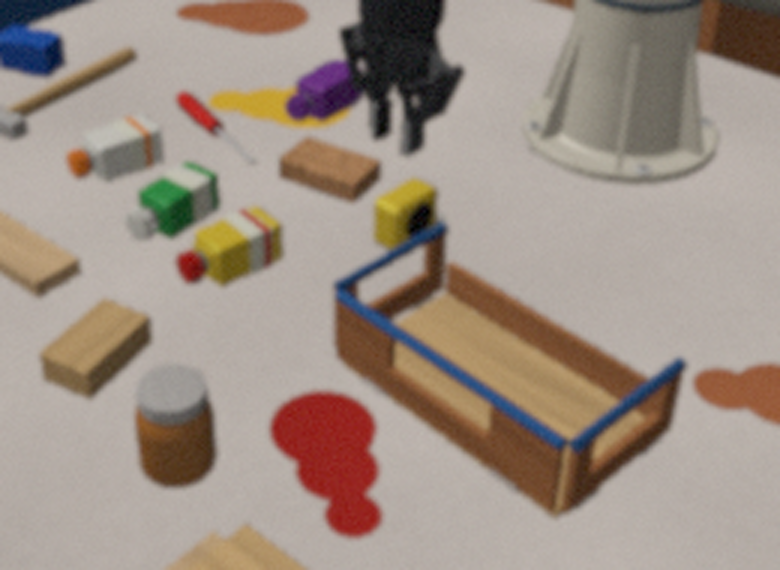

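View pics/t15.png

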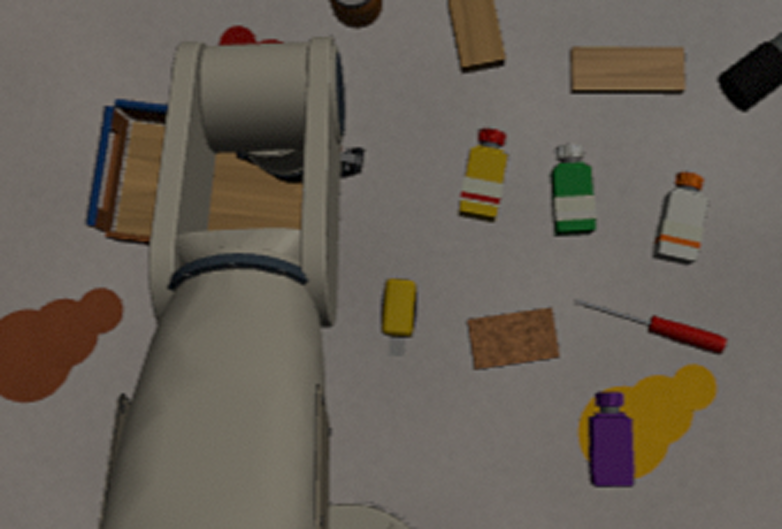

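>>> jog_arm --increments "0 0 4 0 0 0 -0.25;0 0 4 0 0 0 -0.25;0 0 3 0 0 0 -0.25;0 0 2.5 0 0 0 -0.25;0 0.5 0 0 0 0 -0.25;0 0.4 0 0 0 0 -0.25;0 0.2 0 0 0 0 -0.25;0 0 0 0 0 0 -0.25"

```text
clock: 22.0
eef_pos: [509.7, 45.6, 48.3]
tcp_rot: [-3.137, -0.003, 3.051]
contact_force: [-2.1, -17.9, -8.8]
opening: 0.377
```

>>> jog_arm --increments "0 0.2 0 0 0 0 -0.25;0 0 0 0 0 0 -0.25;0 -0.9 0 0 0 0 -0.25;0 0 -2 0 0 0 -0.25;0 0 -4 0 0 0 -0.25;0 0 -4 0 0 0 -0.25;0 0 -4 0 0 0 -0.25;0 0 0 0 0 0 -0.25"

```text
clock: 22.8
eef_pos: [515.1, 41.5, 195.7]
tcp_rot: [3.139, 0.011, 3.049]
contact_force: [1.5, 0.2, -0.1]
opening: 0.376
```

```bash
python3 - <<'E'
from h import *
C,im=wr("pics/w16.png")
for rr in (100,150,200,250):
  row=im[rr].astype(int);b=np.where((row[:,2]>row[:,0]+40)&(row[:,2]>60))[0];b=b[(b>240)&(b<320)];print(rr,b.min(),b.max(),cr(unp(C,((b.min()+b.max())/2,rr),92)))
E
```

```text
t 22.8 pos [515.1  41.5 195.7] rot [3.1 0.  3. ] F [ 1.5  0.2 -0.1] op 0.376 q [ 0.1  0.2  1.9  0.   1.1 -1.4]
100 263 276 [ -63.2 -140. ]
150 264 276 [ -28.1 -139.8]
200 264 275 [   9.9 -140.5]
250 265 275 [  51.1 -140.3]
```

View pics/w16.png

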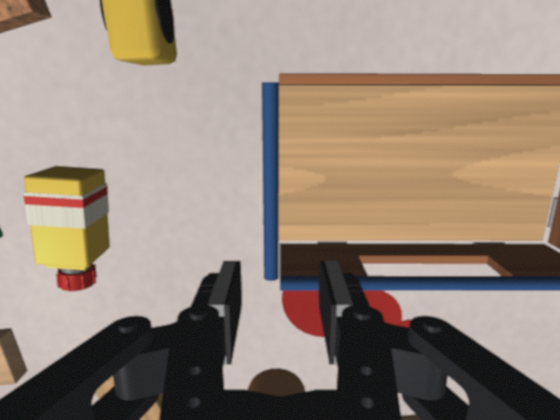

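>>> jog_arm --increments "-0.9 -4.1 0 0 0 0 1;-0.9 -4.1 0 0 0 0 1;-0.9 -4.1 0 0 0 0 1;-0.9 -4.1 0 0 0 0 1;-0.9 -4.1 0 0 0 0 1;0 0 0 0 0 0.145 1;0 0 0 0 0 0.145 1;0 0 0 0 0 0.145 1"

```text
clock: 23.65
eef_pos: [536.3, -167.6, 187.9]
tcp_rot: [-3.141, -0.001, 2.607]
contact_force: [-0.4, -0.6, 0.4]
opening: 1.0
```

>>> jog_arm --increments "0 0 0 0 0 0.145 1;0 0 0 0 0 0.145 1;0 0 0 0 0 0.145 1;0 0 0 0 0 0.145 1;0 0 0 0 0 0.145 1;0 0 0 0 0 0.145 1;0 0 0 0 0 0.145 1;0 0 0 0 0 0.145 1"

```text
clock: 24.45
eef_pos: [536.4, -167.1, 188.0]
tcp_rot: [-3.141, -0.0, 1.448]
contact_force: [-0.9, 0.5, 0.3]
opening: 1.002
```

>>> jog_arm --increments "0 0 0 0 0 0.145 1;0 0 0 0 0 0.145 1;0 0 0 0 0 0.145 1;0 0 0 0 0 0.145 1;0 0 0 0 0 0.145 1;0 0 0 0 0 0.145 1;0 0 0 0 0 0.145 1;0 0 0 0 0 0.145 1"

```text
clock: 25.25
eef_pos: [536.4, -167.0, 188.0]
tcp_rot: [-3.141, 0.001, 0.288]
contact_force: [0.3, 0.7, 0.4]
opening: 1.002
```

>>> jog_arm --increments "0 0 0 0 0 0.145 1;0 0 0 0 0 0.145 1;0 0 0 0 0 0.145 1;0 0 0 0 0 0 1;0 0 0 0 0 0 1;0 0 0 0 0 0 1;0 0 0 0 0 0 1;0 0 0 0 0 0 1"

```text
clock: 26.05
eef_pos: [536.8, -167.6, 188.7]
tcp_rot: [-3.142, 0.0, -0.14]
contact_force: [0.1, -0.5, -0.3]
opening: 1.004
```

```bash
python3 - <<'E'
from h import *
C,im=wr("pics/w17.png")
E
```

```text
t 26.05 pos [ 536.8 -167.6  188.7] rot [-3.1  0.  -0.1] F [ 0.1 -0.5 -0.3] op 1.004 q [-0.3  0.3  1.8  0.   1.1  1.4]
```

View pics/w17.png

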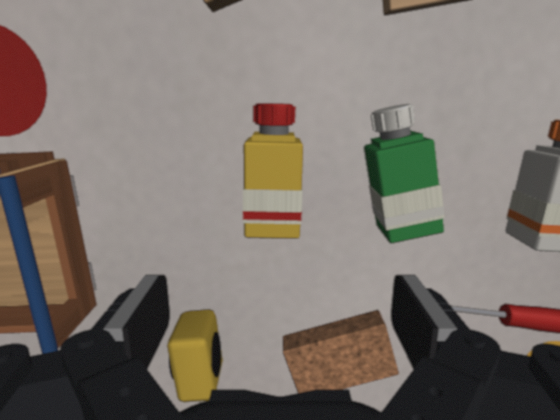

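```bash
python3 - <<'E'
from h import *
C=cam("wrist")
for uv in [(243,237),(300,237),(247,140),(302,140)]: print(uv,unp(C,uv,50))
print(unp(C,(274,104),25))
print("green"); 
for uv in [(392,240),(442,230),(367,143),(434,133)]: print(uv,unp(C,uv,50))
E
```

```text
(243, 237) [ 497.5 -128.7   50. ]
(300, 237) [ 490.4 -178.5   50. ]
(247, 140) [ 580.5 -146.2   50. ]
(302, 140) [ 574.2 -190.8   50. ]
[ 605.1 -171.8   25. ]
green
(392, 240) [ 476.1 -258.8   50. ]
(442, 230) [ 479.3 -302.8   50. ]
(367, 143) [ 564.2 -243.3   50. ]
(434, 133) [ 564.6 -298.    50. ]
```

```bash
cat >> h.py <<'E'
def pickpose(G,yaw,phi,off=48):
    R=Ro.from_euler('xyz',[np.pi,0,yaw])*Ro.from_rotvec([0,phi,0])
    return np.asarray(G,float)+off*R.as_matrix()[:,2],R
def go(p,R,off=0):
    """tool increments: rotation first about the present TCP, or translation first"""
    s=r.sense();R0=Ro.from_euler('xyz',s["tcp_rot"])
    p=np.asarray(p)+off*R.as_matrix()[:,2]
    w=(R0.inv()*R).as_rotvec();d=p-s["eef_pos"]
    print("target",p,"move-first(tool cm)",np.round(R0.inv().apply(d)/10,2),"| rotvec",np.round(w,3),"| move-after-rot",np.round(R.inv().apply(d)/10,2))
E
python3 - <<'E'
from h import *
p,R=pickpose((537.5,-161,26),-.17,-.5236)
go(p,R,-120)
E
```

```text
target [ 573.  -167.1   88.4] move-first(tool cm) [ 3.6 -0.6 10. ] | rotvec [ 0.  -0.5  0. ] | move-after-rot [ 8.1 -0.7  6.9]
```

>>> jog_arm --increments "0 0 0 0 0 0.03 1;0 0 0 0 -0.131 0 1;0 0 0 0 -0.131 0 1;0 0 0 0 -0.131 0 1;0 0 0 0 -0.131 0 1;2.7 -0.2 2.3 0 0 0 1;2.7 -0.2 2.3 0 0 0 1;2.7 -0.2 2.3 0 0 0 1"

```text
clock: 26.9
eef_pos: [573.6, -167.8, 86.7]
tcp_rot: [-3.141, 0.524, -0.171]
contact_force: [0.1, -0.4, 0.2]
opening: 0.999
```

```bash
sed -i 's/^np.set_print.*/np.set_printoptions(precision=3,suppress=True)/' h.py; python3 - <<'E'
from h import *
C,im=wr("pics/w18.png")
p,R=pickpose((537.5,-161,26),-.17,-.5236)
go(p,R,0)
im=r.grab_frame("scene");crop(im,180,140,380,290,"pics/s18.png",4)
E
```

```text
t 26.9 pos [ 573.585 -167.836   86.739] rot [-3.141  0.524 -0.171] F [ 0.087 -0.389  0.186] op 0.999 q [-0.26  0.75  1.35 -0.04  1.57  1.49]
target [ 513.846 -156.94   -15.569] move-first(tool cm) [-0.25  0.01 11.34] | rotvec [-0.001  0.005  0.   ] | move-after-rot [-0.31  0.   11.34]
```

View pics/w18.png

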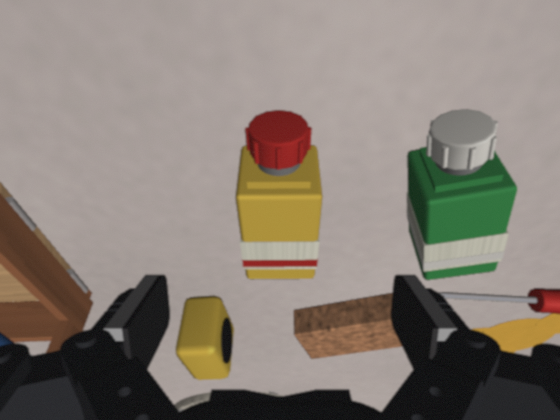

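View pics/s18.png

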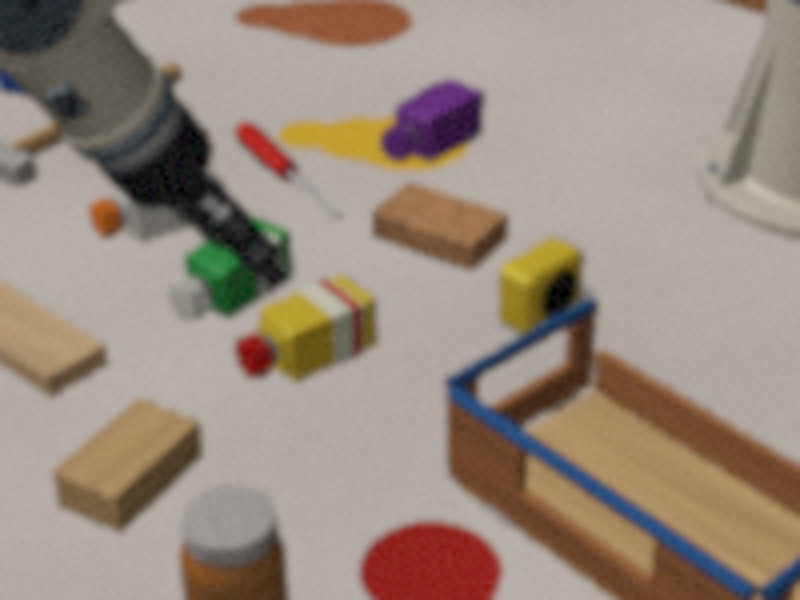

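>>> jog_arm --increments "-0.1 0 3 0 0 0 1;-0.1 0 3 0 0 0 1;-0.1 0 2 0 0 0 1;0 0 1.5 0 0 0 1;0 0 1 0 0 0 1;0 0 0.8 0 0 0 1;0 0 0 0 0 0 1;0 0 0 0 0 0 1"

```text
clock: 27.8
eef_pos: [515.3, -157.9, -7.4]
tcp_rot: [3.141, 0.523, -0.171]
contact_force: [-0.2, 0.1, -0.3]
opening: 1.001
```

```bash
python3 - <<'E'
from h import *
C,im=wr("pics/w19.png")
im=r.grab_frame("scene");crop(im,180,140,380,290,"pics/s19.png",4)
E
```

```text
t 27.8 pos [ 515.335 -157.893   -7.417] rot [ 3.141  0.523 -0.171] F [-0.207  0.075 -0.337] op 1.001 q [-0.27  0.79  1.53 -0.05  1.35  1.5 ]
```

View pics/w19.png

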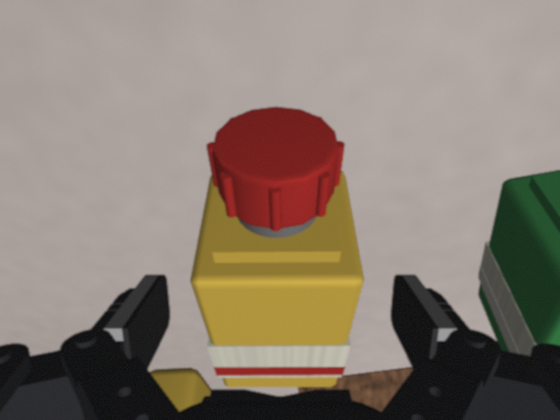

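View pics/s19.png

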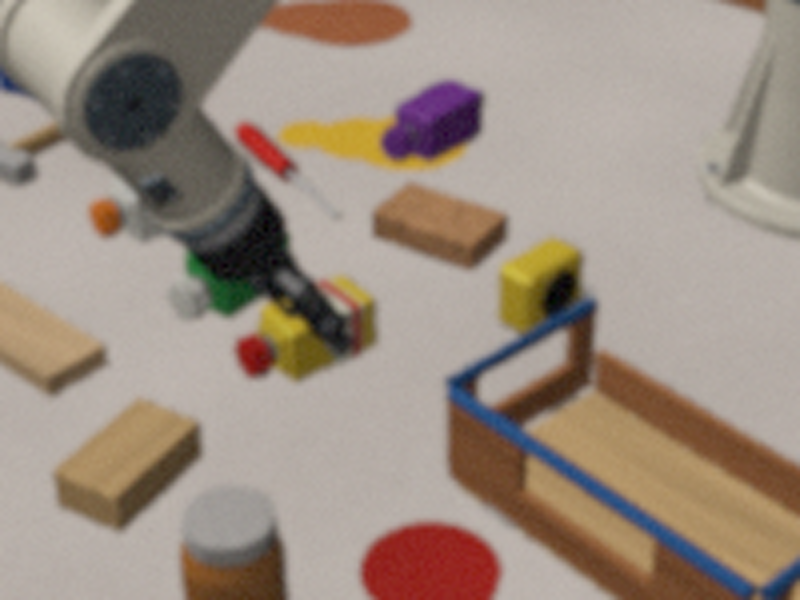

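>>> jog_arm --increments "0 0 0.6 0 0 0 1;0 0 0 0 0 0 -1;0 0 0 0 0 0 -1;0 0 0 0 0 0 -1;0 0 0 0 0 0 -1;0 0 0 0 0 0 -1;0 0 0 0 0 0 -1;0 0 0 0 0 0 -1" --squeeze 50

```text
clock: 28.7
eef_pos: [512.1, -157.3, -13.0]
tcp_rot: [3.142, 0.523, -0.171]
contact_force: [2.3, -0.6, 1.7]
opening: 0.581
```

>>> jog_arm --increments "0.8 0 -1.4 0 0 0 -1;0.8 0 -1.4 0 0 0 -1;0.8 0 -1.4 0 0 0 -1;0 0 0 0 0 0 -1;0 0 0 0 0 0 -1;0 0 0 0 0 0 -1;0 0 0 0 0 0 -1;0 0 0 0 0 0 -1"

```text
clock: 29.5
eef_pos: [552.2, -164.2, 11.0]
tcp_rot: [-3.142, 0.525, -0.171]
contact_force: [0.5, -0.1, -2.7]
opening: 0.577
```

```bash
python3 - <<'E'
from h import *
C,im=wr("pics/w20.png")
im=r.grab_frame("scene");crop(im,180,140,380,290,"pics/s20.png",4)
E
```

```text
t 29.5 pos [ 552.21  -164.183   10.966] rot [-3.142  0.525 -0.171] F [ 0.471 -0.086 -2.669] op 0.577 q [-0.26  0.81  1.43 -0.05  1.43  1.5 ]
```

View pics/w20.png

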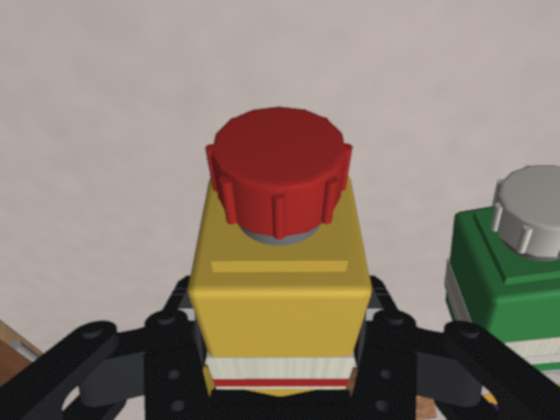

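View pics/s20.png

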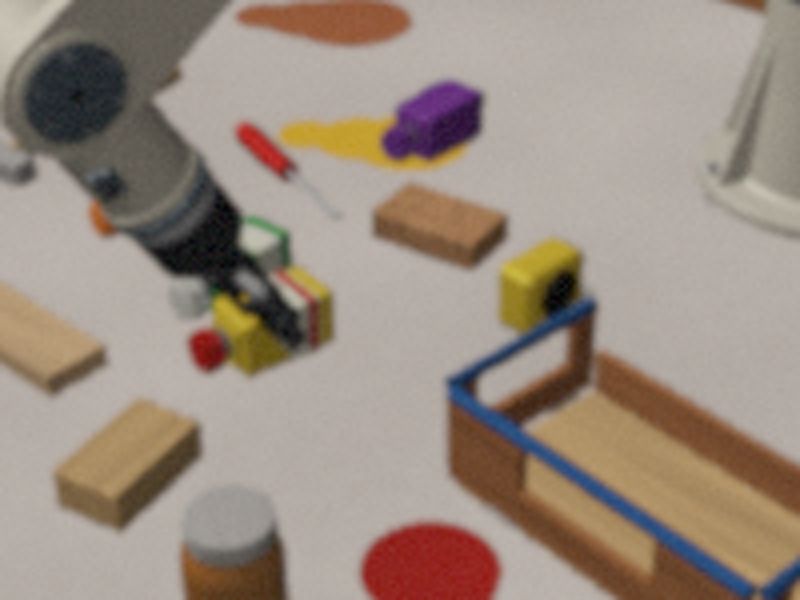

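>>> jog_arm --increments "-2.4 0 -4.1 0 0 0 -1;-2.4 0 -4.1 0 0 0 -1;-2.4 0 -4.1 0 0 0 -1;-2.4 0 -4.1 0 0 0 -1;0 0 0 0 0.1428 0 -1;0 0 0 0 0.1428 0 -1;0 0 0 0 0.1428 0 -1;0 0 0 0 0.1428 0 -1"

```text
clock: 30.4
eef_pos: [552.0, -164.2, 202.4]
tcp_rot: [3.141, -0.054, -0.171]
contact_force: [-0.4, -0.3, -2.9]
opening: 0.577
```

>>> jog_arm --increments "0 0 0 0 0.1428 0 -1;0 0 0 0 0.1428 0 -1;0 0 0 0 0.1428 0 -1;0 0 0 0 0.1428 0 -1;0 0 0 0 0.1428 0 -1;0 0 0 0 0.1428 0 -1;0 0 0 0 0.1428 0 -1;0 0 0 0 0 0 -1"

```text
clock: 31.2
eef_pos: [560.0, -135.0, 200.9]
tcp_rot: [-3.062, -0.714, -0.166]
contact_force: [-0.5, 0.2, -3.3]
opening: 0.579
```

```bash
cat >> h.py <<'E'
from scipy.spatial.transform import Rotation as Ro
def placepose(cx,cy,h,off=48,yaw=psi,phi=1.0472):
    """TCP pose to hold a bottle upright at crate (cx,cy), grasp height h above world z=0"""
    G=np.r_[wo(cx,cy),h];return pickpose(G,yaw,phi,off)
E
python3 - <<'E'
from h import *
C,im=wr("pics/w21.png")
p,R=placepose(-5,80,200);go(p,R)
im=r.grab_frame("scene");crop(im,130,90,380,280,"pics/s21.png",3.1)
E
```

```text
t 31.2 pos [ 560.037 -134.956  200.887] rot [-3.062 -0.714 -0.166] F [-0.514  0.233 -3.288] op 0.579 q [-0.38  0.03  2.29  1.03  0.25  0.39]
target [565.993 250.67  176.   ] move-first(tool cm) [ -6.06 -38.22   1.05] | rotvec [-0.022  0.332 -0.059] | move-after-rot [ -3.73 -38.51  -1.43]
```

View pics/w21.png

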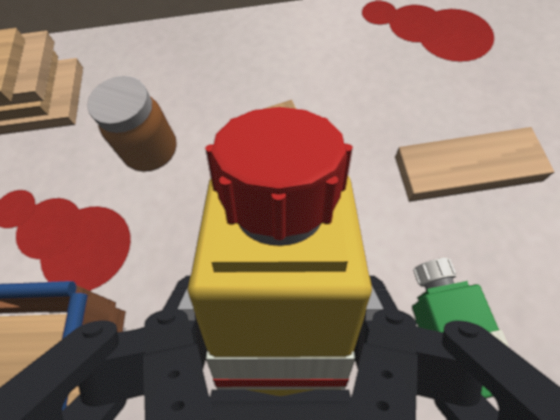

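View pics/s21.png

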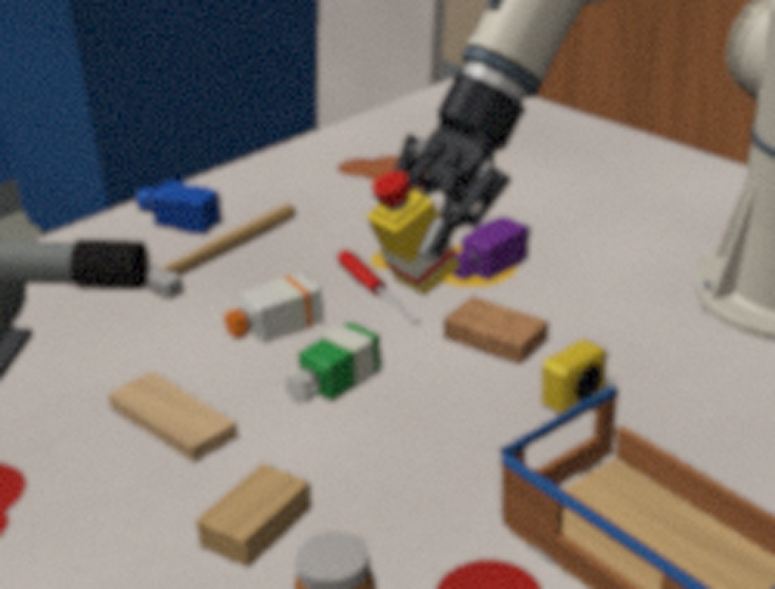

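```bash
python3 - <<'E'
import numpy as np
D=[((.3537,1.6341,1.1552),(206.36,589.39,198.7)),((.75,1.35,1.57),(573.6,-167.8,86.7)),((.79,1.53,1.35),(515.3,-157.9,-7.4)),((.81,1.43,1.43),(552.2,-164.2,11.))]
A=[];b=[]
for q,p in D:
    a=np.cumsum(q);r=np.hypot(*p[:2])
    A.append([1,0,np.sin(a[0]),np.sin(a[1]),np.sin(a[2])]);b.append(r)
    A.append([0,1,np.cos(a[0]),np.cos(a[1]),np.cos(a[2])]);b.append(p[2])
A=np.array(A);b=np.array(b);x,res,rk,sv=np.linalg.lstsq(A,b,rcond=None);print(x,A@x-b,sv)
E
```

```text
[ -7.53743092 276.04129187 490.61119187 505.48583893 334.23927425] [-0.37701126 -1.38973379 -2.92749546  4.47073075  3.64343231 -4.16117448
 -0.33892559  1.08017752] [3.42813309 2.84504975 0.34065179 0.18511997 0.05729205]
```

```bash
cat > ik.py <<'E'
import numpy as np
from scipy.spatial.transform import Rotation as Ro
a0,h0,L2,L3,L4=-7.5,276,490.6,505.5,334.2
lo=np.array([-2.63,-.92,.06,-1.3,0,-3.02]);hi=np.array([2.63,2.1,2.66,4.44,2.69,3.02])
def fk(q):
    R23=Ro.from_euler('ZY',[q[0],q[1]+q[2]])
    R=R23*Ro.from_euler('ZYZ',[q[3],q[4],q[5]+np.pi/2])
    u=np.array([np.cos(q[0]),np.sin(q[0]),0]);z=np.array([0,0,1])
    p=u*(a0+L2*np.sin(q[1])+L3*np.sin(q[1]+q[2]))+z*(h0+L2*np.cos(q[1])+L3*np.cos(q[1]+q[2]))+L4*R.as_matrix()[:,2]
    return p,R
def ik(p,R):
    out=[]
    w=p-L4*R.as_matrix()[:,2]
    q1=np.arctan2(w[1],w[0]);rr=np.hypot(w[0],w[1])-a0;zz=w[2]-h0
    D=np.hypot(rr,zz);c=(D*D-L2*L2-L3*L3)/(2*L2*L3)
    if abs(c)>1:return out
    q3=np.arccos(c);q2=np.arctan2(rr,zz)-np.arctan2(L3*np.sin(q3),L2+L3*np.cos(q3))
    e=(Ro.from_euler('ZY',[q1,q2+q3]).inv()*R).as_euler('ZYZ')
    for e4,e5,e6 in [(e[0],e[1],e[2]),(e[0]+np.pi,-e[1],e[2]+np.pi)]:
        for k in (-1,0,1):
            for m in (-1,0,1):
                q=np.array([q1,q2,q3,e4+2*np.pi*k,e5,e6-np.pi/2+2*np.pi*m])
                if np.all(q>=lo) and np.all(q<=hi): out.append(q)
    return out
E
python3 - <<'E'
from h import *;from ik import *
s=r.sense();print(fk(s["qpos"])[0],s["eef_pos"],fk(s["qpos"])[1].as_euler('xyz'),s["tcp_rot"])
for cy in (80,0,-80):
  for phi in (.9,1.047,1.2,1.4):
    for yaw in (psi,.3,.6,-.4):
      p,R=placepose(-5,cy,72,yaw=yaw,phi=phi)
      for q in ik(p,R): print(cy,phi,round(yaw,2),np.round(q,2))
E
```

```text
[ 569.457 -150.278  171.855] [ 560.82  -135.964  201.547] [-3.065 -0.714 -0.165] [-3.065 -0.714 -0.165]
80 0.9 -0.1 [ 0.74  0.46  2.28  4.32  0.68 -2.05]
80 0.9 0.3 [ 0.55  0.42  2.38  3.5   0.57 -1.73]
80 0.9 0.6 [ 0.36  0.41  2.38  2.79  0.57 -1.42]
80 1.047 -0.1 [ 0.79  0.54  2.3   4.2   0.87 -1.87]
80 1.047 0.3 [ 0.56  0.5   2.42  3.45  0.83 -1.65]
80 1.047 0.6 [ 0.34  0.5   2.42  2.84  0.83 -1.49]
80 1.2 -0.1 [ 0.82  0.63  2.31  4.13  1.09 -1.75]
80 1.2 0.3 [ 0.58  0.61  2.44  3.43  1.11 -1.6 ]
80 1.2 0.6 [ 0.33  0.61  2.44  2.86  1.11 -1.54]
80 1.4 -0.1 [ 0.86  0.78  2.29  4.1   1.36 -1.63]
80 1.4 0.3 [ 0.59  0.78  2.42  3.43  1.46 -1.55]
80 1.4 0.6 [ 0.32  0.78  2.42  2.86  1.46 -1.59]
0 0.9 -0.1 [ 0.59  0.41  2.4   4.07  0.66 -1.92]
0 0.9 0.3 [ 0.34  0.37  2.47  3.2   0.6  -1.59]
0 0.9 0.6 [ 0.14  0.39  2.44  2.51  0.63 -1.33]
0 1.047 -0.1 [ 0.63  0.49  2.43  3.98  0.89 -1.76]
0 1.047 0.3 [ 0.35  0.47  2.51  3.2   0.88 -1.58]
0 1.047 0.6 [ 0.11  0.48  2.47  2.59  0.88 -1.46]
0 1.2 -0.1 [ 0.67  0.61  2.44  3.94  1.13 -1.65]
0 1.2 0.3 [ 0.35  0.6   2.52  3.19  1.18 -1.57]
0 1.2
[... 401 characters left out ...]
0.1   0.38  2.46  2.23  0.69 -1.26]
-80 0.9 -0.4 [ 0.54  0.41  2.4   4.37  0.74 -1.98]
-80 1.047 -0.1 [ 0.42  0.46  2.53  3.71  0.92 -1.67]
-80 1.047 0.3 [ 0.08  0.46  2.56  2.9   0.92 -1.54]
-80 1.047 0.6 [-0.15  0.47  2.49  2.31  0.92 -1.42]
-80 1.047 -0.4 [ 0.6   0.5   2.42  4.27  0.94 -1.81]
-80 1.2 -0.1 [ 0.46  0.6   2.54  3.7   1.19 -1.57]
-80 1.2 0.3 [ 0.06  0.6   2.57  2.91  1.23 -1.58]
-80 1.2 0.6 [-0.19  0.6   2.49  2.34  1.17 -1.53]
-80 1.2 -0.4 [ 0.65  0.61  2.42  4.23  1.15 -1.68]
-80 1.4 -0.1 [ 0.49  0.8   2.51  3.72  1.54 -1.48]
-80 1.4 0.3 [ 0.05  0.81  2.55  2.9   1.61 -1.62]
-80 1.4 0.6 [-0.23  0.78  2.47  2.33  1.47 -1.65]
-80 1.4 -0.4 [ 0.69  0.78  2.39  4.23  1.41 -1.55]
```

>>> jog_arm --increments "0 0 0 0 0.06 0 -1;0 0 0 0 0.06 0 -1;0 0 0 0 0.06 0 -1;0 0 0 0 0.06 0 -1;0 0 0 0 0.06 0 -1;0 0 0 0 0.06 0 -1;0 0 0 0 0 0 -1;0 0 0 0 0 0 -1"

```text
clock: 32.1
eef_pos: [562.5, -123.7, 199.5]
tcp_rot: [-3.003, -0.93, -0.203]
contact_force: [-0.2, 0.2, -1.9]
opening: 0.58
```

```bash
python3 - <<'E'
from h import *
st();p,R=placepose(-5,80,210);go(p,R)
E
```

```text
t 32.1 pos [ 562.491 -123.727  199.539] rot [-3.003 -0.93  -0.203] F [-0.191  0.237 -1.925] op 0.58 q [-0.42  0.09  2.44  2.3   0.42 -0.91]
target [565.993 250.67  186.   ] move-first(tool cm) [ -5.38 -37.08   0.16] | rotvec [-0.048  0.112 -0.067] | move-after-rot [ -2.77 -37.3   -2.1 ]
```

>>> jog_arm --increments "-0.4 -4.3 0 -0.006 0.014 -0.008 -1;-0.4 -4.3 0 -0.006 0.014 -0.008 -1;-0.4 -4.3 0 -0.006 0.014 -0.008 -1;-0.4 -4.3 0 -0.006 0.014 -0.008 -1;-0.4 -4.3 0 -0.006 0.014 -0.008 -1;-0.4 -4.3 0 -0.006 0.014 -0.008 -1;-0.4 -4.3 0 -0.006 0.014 -0.008 -1;-0.4 -4.3 0 -0.006 0.014 -0.008 -1"

```text
clock: 32.9
eef_pos: [584.7, 130.8, 205.8]
tcp_rot: [-3.062, -1.045, -0.153]
contact_force: [2.3, -0.5, -2.7]
opening: 0.578
```

```bash
python3 - <<'E'
from h import *
st();p,R=placepose(-5,80,210);go(p,R)
E
```

```text
t 32.9 pos [584.693 130.814 205.763] rot [-3.062 -1.045 -0.153] F [ 2.331 -0.454 -2.667] op 0.578 q [ 0.52  0.19  2.43  4.03  0.66 -1.99]
target [565.993 250.67  186.   ] move-first(tool cm) [ -3.56 -11.7   -1.27] | rotvec [-0.029  0.001 -0.029] | move-after-rot [ -3.21 -11.75  -1.61]
```

```bash
python3 - <<'E'
from h import *
p,R=placepose(-5,78,180,yaw=.05);go(p,R)
E
```

```text
target [565.939 254.7   156.   ] move-first(tool cm) [ -6.18 -11.98   0.2 ] | rotvec [ 0.097 -0.002 -0.102] | move-after-rot [ -4.94 -12.47   1.4 ]
```

>>> jog_arm --increments "-1.5 -3 0 0.024 0 -0.026 -1;-1.5 -3 0 0.024 0 -0.026 -1;-1.5 -3 0 0.024 0 -0.026 -1;-1.5 -3 0 0.024 0 -0.026 -1;0 0 0 0 0 0 -1;0 0 0 0 0 0 -1;0 0 0 0 0 0 -1;0 0 0 0 0 0 -1"

```text
clock: 33.7
eef_pos: [558.1, 248.2, 154.6]
tcp_rot: [3.129, -1.045, 0.058]
contact_force: [0.0, -0.5, -3.0]
opening: 0.579
```

```bash
python3 - <<'E'
from h import *
C,im=wr("pics/w22.png")
p,R=placepose(-5,78,100,yaw=.05);go(p,R)
im=r.grab_frame("scene");crop(im,230,120,480,310,"pics/s22.png",3.1)
E
```

```text
t 33.7 pos [558.13  248.164 154.611] rot [ 3.129 -1.045  0.058] F [ 0.029 -0.516 -3.013] op 0.579 q [ 0.78  0.37  2.4   4.1   0.79 -1.93]
target [565.939 254.7    76.   ] move-first(tool cm) [-6.38 -0.7   4.64] | rotvec [0.007 0.002 0.004] | move-after-rot [-6.39 -0.64  4.63]
```

View pics/w22.png

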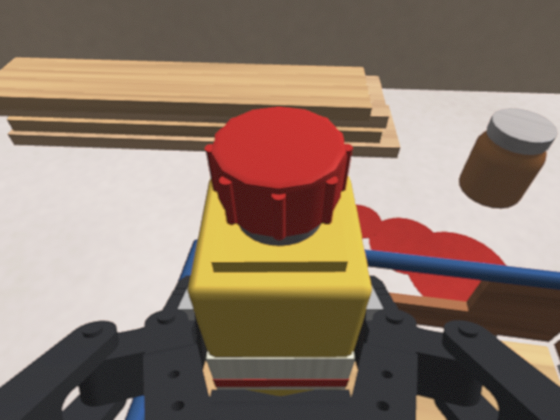

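View pics/s22.png

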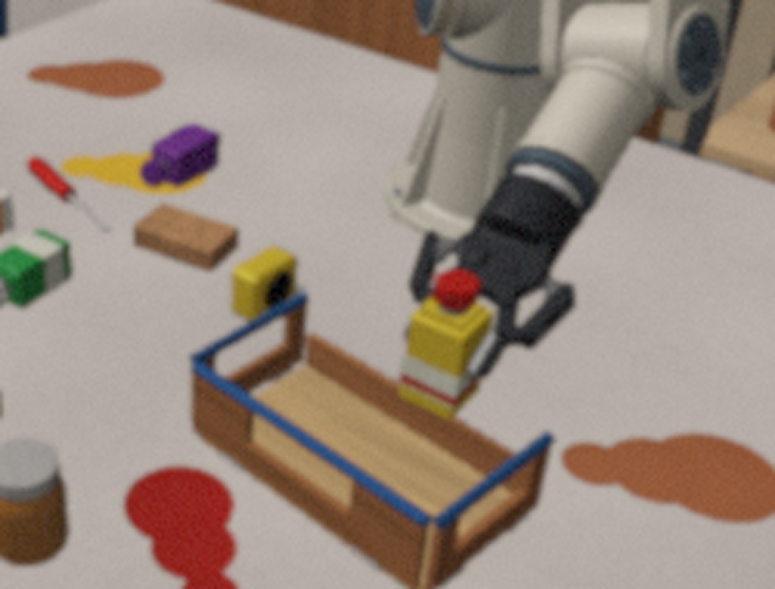

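>>> jog_arm --increments "-1.6 -0.17 1.16 0 0 0 -1;-1.6 -0.17 1.16 0 0 0 -1;-1.6 -0.17 1.16 0 0 0 -1;-1.6 -0.17 1.16 0 0 0 -1;0 0 0 0 0 0 -1;0 0 0 0 0 0 -1;0 0 0 0 0 0 -1;0 0 0 0 0 0 -1"

```text
clock: 34.6
eef_pos: [565.5, 254.7, 76.3]
tcp_rot: [3.126, -1.046, 0.061]
contact_force: [0.9, -0.6, -2.6]
opening: 0.579
```

```bash
python3 - <<'E'
from h import *
C,im=wr("pics/w23.png")
p,R=placepose(-5,78,60,yaw=.05);go(p,R)
im=r.grab_frame("scene");crop(im,230,120,480,310,"pics/s23.png",3.1)
E
```

```text
t 34.6 pos [565.538 254.736  76.312] rot [ 3.126 -1.046  0.061] F [ 0.886 -0.579 -2.634] op 0.579 q [ 0.78  0.6   2.38  3.95  0.93 -1.71]
target [565.939 254.7    36.   ] move-first(tool cm) [-3.46 -0.02  2.05] | rotvec [0.006 0.002 0.005] | move-after-rot [-3.46  0.01  2.05]
```

View pics/s23.png

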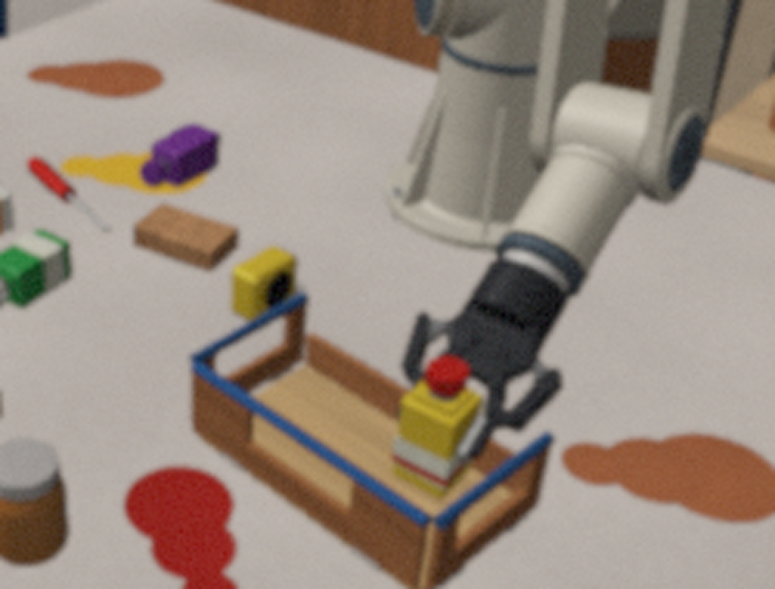

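```bash
python3 - <<'E'
from h import *
p,R=placepose(32,0,110,yaw=-.05);go(p,R)
p,R=placepose(32,0,60,yaw=-.05);go(p,R)
E
```

```text
target [595.373 169.387  86.   ] move-first(tool cm) [2.1  8.68 1.77] | rotvec [-0.08   0.001  0.055] | move-after-rot [2.57 8.38 2.46]
target [595.373 169.387  36.   ] move-first(tool cm) [-2.23  8.64  4.28] | rotvec [-0.08   0.001  0.055] | move-after-rot [-1.76  8.38  4.96]
```

>>> jog_arm --increments "0.5 2.1 0.5 -0.02 0 0.014 -1;0.5 2.1 0.5 -0.02 0 0.014 -1;0.5 2.1 0.5 -0.02 0 0.014 -1;0.5 2.1 0.6 -0.02 0 0.014 -1;0 0 0 0 0 0 -1;0 0 0 0 0 0 -1;0 0 0 0 0 0 -1;0 0 0 0 0 0 -1"

```text
clock: 35.5
eef_pos: [594.2, 171.8, 82.3]
tcp_rot: [3.14, -1.045, -0.048]
contact_force: [1.0, 0.0, -2.0]
opening: 0.58
```

```bash
python3 - <<'E'
from h import *
st()
p,R=placepose(32,0,60,yaw=-.05);go(p,R)
im=r.grab_frame("scene");crop(im,230,120,480,310,"pics/s24.png",3.1)
E
```

```text
t 35.5 pos [594.167 171.774  82.277] rot [ 3.14  -1.045 -0.048] F [ 0.966  0.048 -2.033] op 0.58 q [ 0.6   0.58  2.41  3.86  0.93 -1.68]
target [595.373 169.387  36.   ] move-first(tool cm) [-3.94  0.23  2.44] | rotvec [-0.001  0.002  0.001] | move-after-rot [-3.94  0.23  2.43]
```

View pics/s24.png

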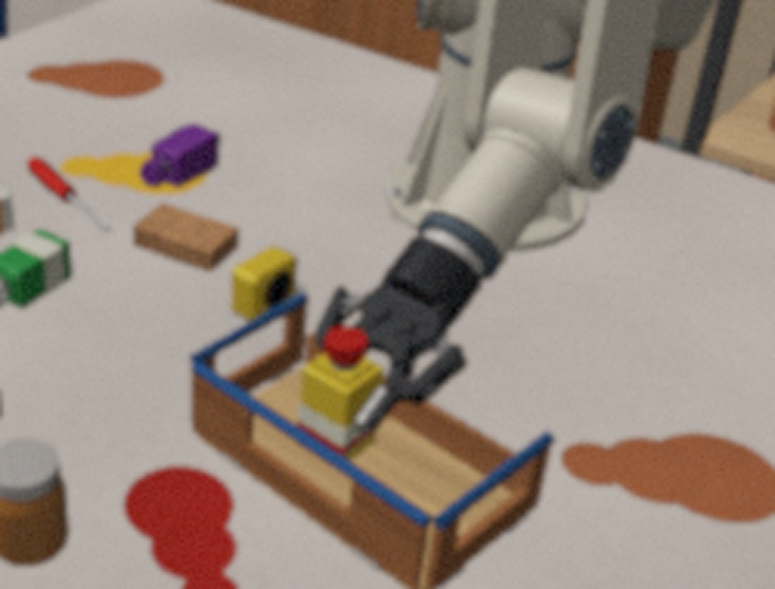

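>>> jog_arm --increments "-1.04 0.08 0.64 0 0 0 -1;-1.04 0.08 0.64 0 0 0 -1;-1.04 0.08 0.64 0 0 0 -1;-0.5 0 0.3 0 0 0 -1;0 0 0 0 0 0 -1;0 0 0 0 0 0 -1;0 0 0 0 0 0 -1;0 0 0 0 0 0 -1"

```text
clock: 36.35
eef_pos: [595.4, 168.6, 40.4]
tcp_rot: [3.141, -1.045, -0.049]
contact_force: [-1.2, -1.0, -3.1]
opening: 0.583
```

```bash
python3 - <<'E'
from h import *
st()
im=r.grab_frame("scene");crop(im,230,120,480,310,"pics/s25.png",3.1)
E
```

```text
t 36.35 pos [595.385 168.575  40.421] rot [ 3.141 -1.045 -0.049] F [-1.241 -1.034 -3.062] op 0.583 q [ 0.59  0.71  2.4   3.8   1.02 -1.59]
```

View pics/s25.png

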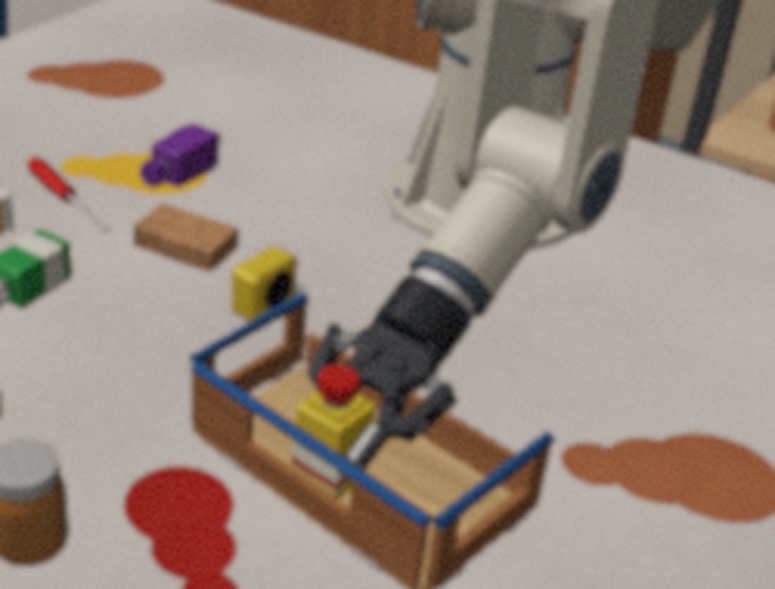

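>>> jog_arm --increments "-0.43 0 0.25 0 0 0 -1;0 0 0 0 0 0 -1;-0.17 0 0.1 0 0 0 -1;0 0 0 0 0 0 -1;0 0 0 0 0 0 -1;0 0 0 0 0 0 -1;0 0 0 0 0 0 -1;0 0 0 0 0 0 -1"

```text
clock: 37.2
eef_pos: [595.4, 168.3, 33.2]
tcp_rot: [3.14, -1.046, -0.049]
contact_force: [-1.4, -2.1, 5.4]
opening: 0.584
```

>>> jog_arm --increments "-0.17 0 0.1 0 0 0 -1;0 0 0 0 0 0 -1;0 0 0 0 0 0 -1;0 0 0 0 0 0 -1;0 0 0 0 0 0 -1;0 0 0 0 0 0 -1;0 0 0 0 0 0 -1;0 0 0 0 0 0 -1"

```text
clock: 38.0
eef_pos: [596.0, 168.3, 33.3]
tcp_rot: [-3.141, -1.05, -0.051]
contact_force: [-8.6, -1.8, 21.0]
opening: 0.581
```

>>> jog_arm --increments "0.17 0 -0.1 0 0 0 -1;0 0 0 0 0 0 -1;0 0 0 0 0 0 0.46;0 0 0 0 0 0 0.46;0 0 0 0 0 0 0.46;0 0 0 0 0 0 0.46;0 0 -1 0 0 0 0.46;0 0 -2 0 0 0 0.46"

```text
clock: 38.8
eef_pos: [569.2, 169.4, 47.8]
tcp_rot: [3.14, -1.045, -0.05]
contact_force: [-0.7, -0.2, 0.0]
opening: 0.725
```

```bash
python3 - <<'E'
from h import *
C,im=wr("pics/w26.png")
im=r.grab_frame("scene");crop(im,230,120,480,310,"pics/s26.png",3.1)
E
```

```text
t 38.8 pos [569.227 169.447  47.846] rot [ 3.14  -1.045 -0.05 ] F [-0.663 -0.195  0.049] op 0.725 q [ 0.64  0.69  2.44  3.84  1.04 -1.58]
```

View pics/w26.png

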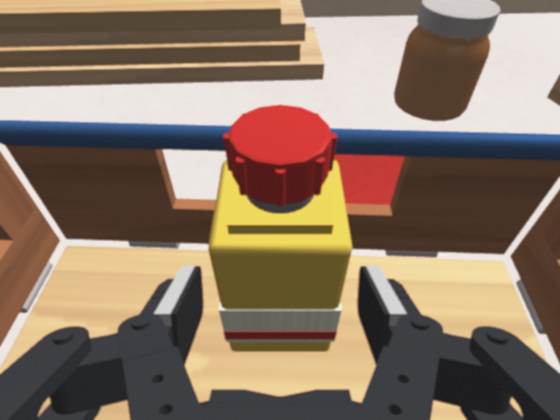

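View pics/s26.png

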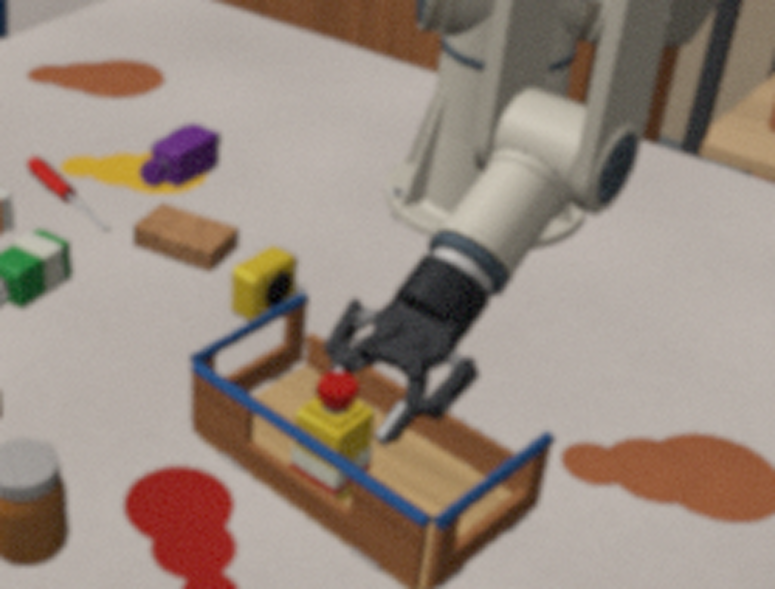

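>>> jog_arm --increments "0 0 -3 0 0 0 1;0 0 -3 0 0 0 1;0 0 -2 0 0 0 1;3.4 0 -2 0 0 0 1;3.4 0 -2 0 0 0 1;3.4 0 -2 0 0 0 1;0 4 0 0 0 0 1;0 4 0 0 0 0 1"

```text
clock: 39.7
eef_pos: [496.2, 94.9, 209.1]
tcp_rot: [-3.137, -1.049, -0.051]
contact_force: [1.4, -0.2, 1.2]
opening: 0.999
```

```bash
python3 - <<'E'
from h import *
st()
im=r.grab_frame("top");crop(im,80,110,420,340,"pics/t27.png",2.3)
C=cam("top");print(proj(C,(530,-280,25)))
E
```

```text
t 39.7 pos [496.213  94.922 209.072] rot [-3.137 -1.049 -0.051] F [ 1.425 -0.248  1.243] op 0.999 q [ 0.56  0.05  2.61  4.03  0.69 -1.99]
[328.765 191.922]
```

View pics/t27.png

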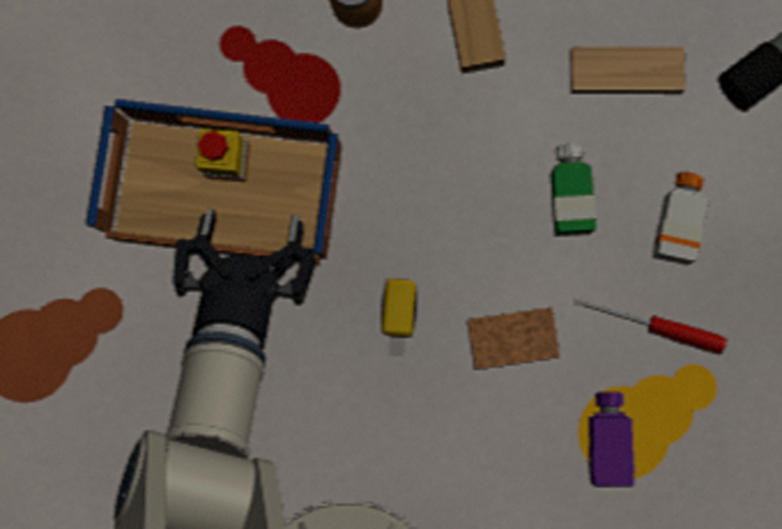

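>>> jog_arm --increments "0.3 4.5 0.5 0 0 0 1;0.3 4.5 0.5 0 0 0 1;0.3 4.5 0.5 0 0 0 1;0.3 4.5 0.5 0 0 0 1;0.3 4.5 0.5 0 0 0 1;0.3 4.5 0.5 0 0 0 1;0.3 4.5 0.5 0 0 0 1;0.3 4.5 0.5 0 0 0 1"

```text
clock: 40.55
eef_pos: [529.0, -160.1, 215.8]
tcp_rot: [-3.137, -1.071, -0.051]
contact_force: [2.3, 0.9, 0.9]
opening: 0.996
```

>>> jog_arm --increments "0 0 0 0 -0.12 0 1;0 0 0 0 -0.06 0 1;0 0 0 0 -0.06 0 1;0 0 0 0 -0.06 0 1;0 0 0 0 -0.06 0 1;0 0 0 0 -0.06 0 1;0 0 0 0 -0.06 0 1;0 0 0 0 -0.1 0 1"

```text
clock: 41.35
eef_pos: [530.5, -147.0, 212.0]
tcp_rot: [-3.108, -0.626, -0.043]
contact_force: [0.1, 1.2, 0.4]
opening: 0.999
```

```bash
python3 - <<'E'
from h import *
st();p,R=pickpose((540,-275,150),.1,0,0);go(p,R)
E
```

```text
t 41.35 pos [ 530.479 -146.991  212.031] rot [-3.108 -0.626 -0.043] F [0.122 1.224 0.377] op 0.999 q [-0.45 -0.02  2.24  0.68  0.43  0.59]
target [ 540. -275.  150.] move-first(tool cm) [-2.42 12.94  5.47] | rotvec [ 0.012 -0.627 -0.128] | move-after-rot [-0.33 12.83  6.2 ]
```

Passed the wrist singularity back. Continue to vertical above green.

>>> jog_arm --increments "0 2 0 0 -0.105 -0.02 1;0 2 0 0 -0.105 -0.02 1;0 2 0 0 -0.105 -0.02 1;0 2 0 0 -0.105 -0.02 1;0 2 0 0 -0.105 -0.02 1;0 2.5 0 0 -0.105 -0.02 1;0 0 1 0 0 0 1;0 0 1 0 0 0 1"

```text
clock: 42.15
eef_pos: [534.6, -271.1, 190.3]
tcp_rot: [3.134, -0.002, 0.089]
contact_force: [-1.2, 0.1, -1.0]
opening: 1.0
```

```bash
python3 - <<'E'
from h import *
C,im=wr("pics/w28.png")
E
```

```text
t 42.15 pos [ 534.554 -271.135  190.281] rot [ 3.134 -0.002  0.089] F [-1.192  0.104 -0.98 ] op 1.0 q [-0.47  0.32  1.7  -0.01  1.11  1.02]
```

View pics/w28.png

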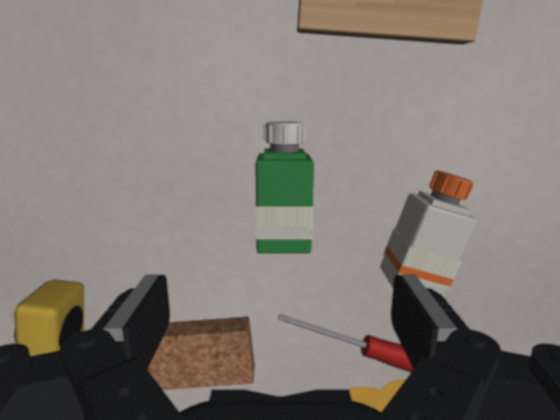

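```bash
python3 - <<'E'
from h import *
C=cam("wrist")
P=[unp(C,uv,50) for uv in [(256.5,252),(312,252),(256.5,155),(313.5,155)]]
b=(P[0]+P[1])/2;t=(P[2]+P[3])/2;print(P,b,t,np.arctan2(*(t-b)[1::-1]));print(unp(C,(284.5,123),25))
a=np.arctan2(*(t-b)[1::-1])
P=[unp(C,uv,50) for uv in [(388,250),(451,282),(413,197),(473,219)]];print("white",P)
G=b+43.5*np.array([np.cos(a),np.sin(a),0]);G[2]=28
p,R=pickpose(G,a,-.5236);go(p,R,-120);go(p,R)
E
```

```text
[array([ 472.828, -255.173,   50.   ]), array([ 477.056, -304.538,   50.   ]), array([ 559.151, -249.054,   50.   ]), array([ 563.267, -296.035,   50.   ])] [ 474.942 -279.855   50.   ] [ 561.209 -272.545   50.   ] 0.08454177988546874
[ 585.382 -270.359   25.   ]
white [array([ 484.767, -371.987,   50.   ]), array([ 458.416, -435.114,   50.   ]), array([ 534.96 , -385.068,   50.   ]), array([ 519.928, -441.093,   50.   ])]
target [ 554.159 -273.142   90.354] move-first(tool cm) [2.1  0.43 9.8 ] | rotvec [ 0.007 -0.524  0.003] | move-after-rot [6.72 0.48 7.44]
target [ 494.373 -278.209  -13.569] move-first(tool cm) [-3.9   0.34 20.2 ] | rotvec [ 0.007 -0.524  0.003] | move-after-rot [ 6.72  0.48 19.44]
```

>>> jog_arm --increments "0 0 0 0 -0.131 0 1;0 0 0 0 -0.131 0 1;0 0 0 0 -0.131 0 1;0 0 0 0 -0.131 0 1;2.25 0.16 2.45 0 0 0 1;2.25 0.16 2.45 0 0 0 1;2.25 0.16 2.45 0 0 0 1;0 0 0 0 0 0 1"

```text
clock: 43.0
eef_pos: [553.7, -273.3, 90.2]
tcp_rot: [3.136, 0.527, 0.087]
contact_force: [-0.7, 0.3, -0.0]
opening: 0.998
```

```bash
python3 - <<'E'
from h import *
C,im=wr("pics/w29.png")
G=np.array([474.9,-279.9,0])+43.5*np.array([np.cos(.0845),np.sin(.0845),0]);G[2]=28
p,R=pickpose(G,.0845,-.5236);go(p,R)
E
```

```text
t 43.0 pos [ 553.699 -273.345   90.187] rot [3.136 0.527 0.087] F [-0.749  0.279 -0.012] op 0.998 q [-0.33  0.74  1.35 -0.21  1.53  1.21]
target [ 494.33  -278.254  -13.569] move-first(tool cm) [ 0.13 -0.18 12.24] | rotvec [0.008 0.002 0.001] | move-after-rot [ 0.1  -0.08 12.24]
```

View pics/w29.png

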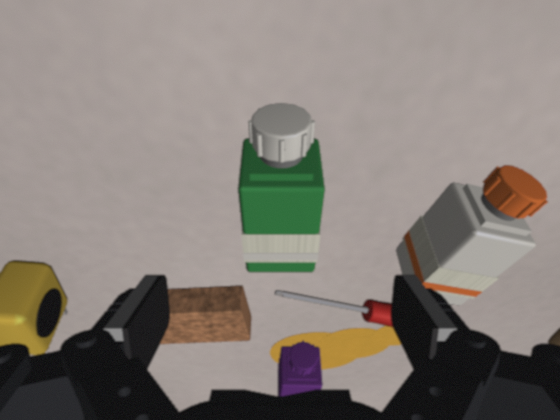

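>>> jog_arm --increments "0 0 3 0 0 0 1;0 0 3 0 0 0 1;0 0 2 0 0 0 1;0 0 2 0 0 0 1;0 0 1.2 0 0 0 1;0 0 1 0 0 0 1;0 0 0 0 0 0 1;0 0 0 0 0 0 1"

```text
clock: 43.85
eef_pos: [497.0, -281.8, -10.4]
tcp_rot: [3.131, 0.52, 0.084]
contact_force: [0.3, 0.0, -0.0]
opening: 0.997
```

```bash
python3 - <<'E'
from h import *
C,im=wr("pics/w30.png")
G=np.array([474.9,-279.9,0])+43.5*np.array([np.cos(.0845),np.sin(.0845),0]);G[2]=28
p,R=pickpose(G,.0845,-.5236);go(p,R)
E
```

```text
t 43.85 pos [ 497.035 -281.813  -10.374] rot [3.131 0.52  0.084] F [ 0.341  0.04  -0.007] op 0.997 q [-0.37  0.8   1.52 -0.24  1.31  1.23]
target [ 494.33  -278.254  -13.569] move-first(tool cm) [-0.07 -0.39  0.41] | rotvec [ 0.011 -0.004 -0.   ] | move-after-rot [-0.07 -0.38  0.41]
```

View pics/w30.png

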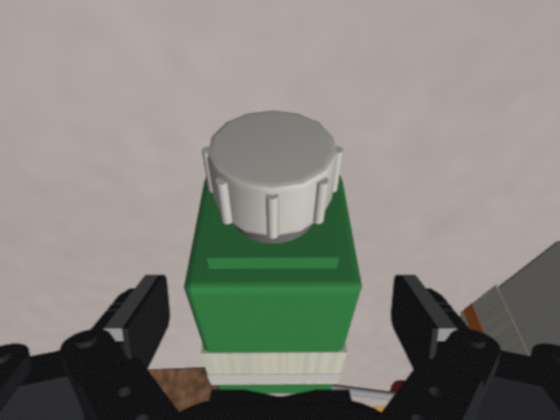

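>>> jog_arm --increments "0 -0.35 0.3 0 0 0 1;0 0 0 0 0 0 -1;0 0 0 0 0 0 -1;0 0 0 0 0 0 -1;0 0 0 0 0 0 -1;0 0 0 0 0 0 -1;0 0 0 0 0 0 -1;0 0 0 0 0 0 -1"

```text
clock: 44.7
eef_pos: [495.1, -278.4, -13.6]
tcp_rot: [3.131, 0.521, 0.084]
contact_force: [3.0, -0.5, 5.0]
opening: 0.584
```

>>> jog_arm --increments "-0.5 0 -0.9 0 0 0 -1;-2 0 -3.4 0 0 0 -1;-2.4 0 -4.1 0 0 0 -1;-2.4 0 -4.1 0 0 0 -1;-2.4 0 -4.1 0 0 0 -1;-1.5 0 -2.6 0 0 0 -1;0 0 0 0 0 0 -1;0 0 0 0 0 0 -1"

```text
clock: 45.5
eef_pos: [492.6, -276.3, 208.5]
tcp_rot: [3.131, 0.521, 0.084]
contact_force: [0.2, -0.1, -2.5]
opening: 0.576
```

```bash
python3 - <<'E'
from h import *
C,im=wr("pics/w31.png")
p,R=placepose(-28,57,200,yaw=0);go(p,R)
E
```

```text
t 45.5 pos [ 492.605 -276.329  208.524] rot [3.131 0.521 0.084] F [ 0.183 -0.089 -2.461] op 0.576 q [-0.36  0.54  1.43 -0.23  1.64  1.16]
target [541.102 233.899 176.   ] move-first(tool cm) [  9.55 -50.38  -2.33] | rotvec [-0.017  1.568  0.098] | move-after-rot [ -0.27 -51.     5.82]
```

View pics/w31.png

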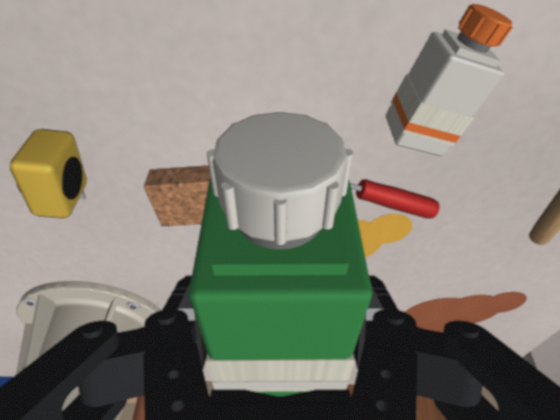

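>>> jog_arm --increments "0 0 0 0 0.14 0 -1;0 0 0 0 0.14 0 -1;0 0 0 0 0.14 0 -1;0 0 0 0 0.14 0 -1;0 0 0 0 0.12 0 -1;0 0 0 0 0.12 0 -1;0 0 0 0 0.12 0 -1;0 0 0 0 0.1 0 -1"

```text
clock: 46.35
eef_pos: [490.9, -275.7, 206.5]
tcp_rot: [3.133, -0.5, 0.092]
contact_force: [0.3, 1.3, -2.9]
opening: 0.58
```

>>> jog_arm --increments "0 0 0 0 0.08 0 -1;0 0 0 0 0.08 0 -1;0 0 0 0 0.08 0 -1;0 0 0 0 0.08 0 -1;0 0 0 0 0.08 0 -1;0 0 0 0 0.08 0 -1;0 0 0 0 0.08 0 -1;0 0 0 0 0.08 0 -1"

```text
clock: 47.15
eef_pos: [491.9, -275.8, 206.9]
tcp_rot: [3.125, -1.139, 0.103]
contact_force: [-0.1, 0.3, -3.0]
opening: 0.578
```

```bash
python3 - <<'E'
from h import *
C,im=wr("pics/w32.png")
p,R=placepose(-28,57,200,yaw=0);go(p,R)
E
```

```text
t 47.15 pos [ 491.895 -275.82   206.941] rot [ 3.125 -1.139  0.103] F [-0.141  0.306 -2.975] op 0.578 q [-1.11  0.32  2.37  1.71  1.02 -1.08]
target [541.102 233.899 176.   ] move-first(tool cm) [  1.47 -50.27   9.7 ] | rotvec [-0.076 -0.094  0.044] | move-after-rot [ -0.01 -50.89   5.77]
```

>>> jog_arm --increments "0.1 -4.2 0.7 -0.01 -0.012 0.006 -1;0.1 -4.2 0.7 -0.01 -0.012 0.006 -1;0.1 -4.2 0.7 -0.01 -0.012 0.006 -1;0.1 -4.2 0.7 -0.01 -0.012 0.006 -1;0.1 -4.2 0.7 -0.01 -0.012 0.006 -1;0.1 -4.2 0.7 -0.01 -0.012 0.006 -1;0.1 -4.2 0.7 -0.01 -0.012 0.006 -1;0.1 -4.2 0.7 -0.01 -0.012 0.006 -1"

```text
clock: 48.0
eef_pos: [527.9, 3.9, 193.9]
tcp_rot: [3.128, -1.067, 0.022]
contact_force: [1.3, -0.8, -2.2]
opening: 0.58
```

```bash
python3 - <<'E'
from h import *
st()
p,R=placepose(-28,57,200,yaw=0);go(p,R)
E
```

```text
t 48.0 pos [527.939   3.881 193.949] rot [ 3.128 -1.067  0.022] F [ 1.319 -0.792 -2.156] op 0.58 q [ 0.    0.13  2.64  3.13  0.7  -1.57]
target [541.102 233.899 176.   ] move-first(tool cm) [ -0.7  -23.     2.15] | rotvec [-0.006 -0.02   0.011] | move-after-rot [ -0.9  -23.     2.04]
```

>>> jog_arm --increments "0 -3.8 0.5 0 -0.003 0.002 -1;0 -3.8 0.5 0 -0.003 0.002 -1;-0.1 -3.8 0.3 0 -0.003 0.002 -1;-0.2 -3.8 0.3 0 -0.003 0.002 -1;-0.2 -3.8 0.3 0 -0.003 0.002 -1;-0.2 -3.8 0.2 0 -0.003 0.002 -1;0 0 0 0 0 0 -1;0 0 0 0 0 0 -1"

```text
clock: 48.8
eef_pos: [541.6, 222.8, 178.3]
tcp_rot: [-3.136, -1.053, 0.002]
contact_force: [-0.4, 0.1, -3.0]
opening: 0.58
```

```bash
python3 - <<'E'
from h import *
C,im=wr("pics/w33.png")
p,R=placepose(-28,57,100,yaw=0);go(p,R)
im=r.grab_frame("scene");crop(im,230,120,480,310,"pics/s33.png",3.1)
E
```

```text
t 48.8 pos [541.629 222.773 178.32 ] rot [-3.136 -1.053  0.002] F [-0.41   0.068 -2.999] op 0.58 q [ 0.79  0.29  2.44  4.18  0.79 -1.98]
target [541.102 233.899  76.   ] move-first(tool cm) [-8.92 -1.25  5.02] | rotvec [-0.006 -0.006  0.001] | move-after-rot [-8.89 -1.27  5.07]
```

View pics/s33.png

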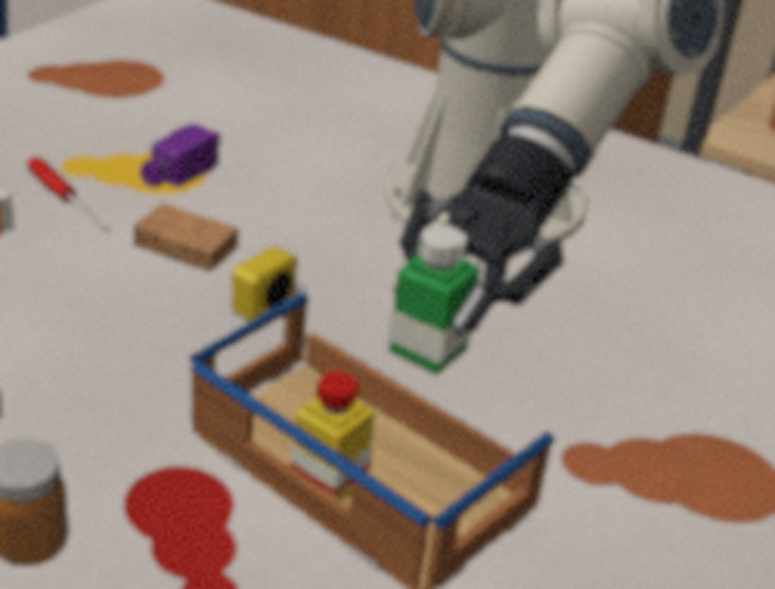

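View pics/w33.png

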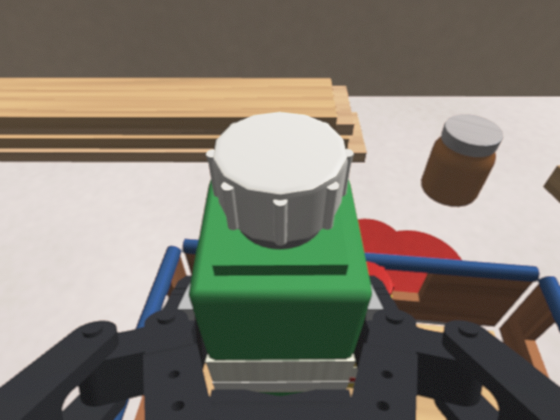

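>>> jog_arm --increments "0 -1.2 0 0 0 0 -1;-2.2 0 1.25 0 0 0 -1;-2.2 0 1.25 0 0 0 -1;-2.2 0 1.25 0 0 0 -1;-2.2 0 1.25 0 0 0 -1;0 0 0 0 0 0 -1;0 0 0 0 0 0 -1;0 0 0 0 0 0 -1"

```text
clock: 49.7
eef_pos: [543.2, 232.8, 79.6]
tcp_rot: [-3.136, -1.057, -0.002]
contact_force: [0.3, -0.5, -2.1]
opening: 0.582
```

```bash
python3 - <<'E'
from h import *
st()
p,R=placepose(-28,57,62,yaw=0);go(p,R)
im=r.grab_frame("scene");crop(im,230,120,480,310,"pics/s34.png",3.1)
im=r.grab_frame("top");crop(im,80,120,240,240,"pics/t34.png",5)
E
```

```text
t 49.7 pos [543.173 232.752  79.593] rot [-3.136 -1.057 -0.002] F [ 0.329 -0.496 -2.051] op 0.582 q [ 0.81  0.6   2.43  4.    0.98 -1.66]
target [541.102 233.899  38.   ] move-first(tool cm) [-3.72 -0.1   1.87] | rotvec [-0.004 -0.009 -0.001] | move-after-rot [-3.71 -0.11  1.9 ]
```

View pics/s34.png

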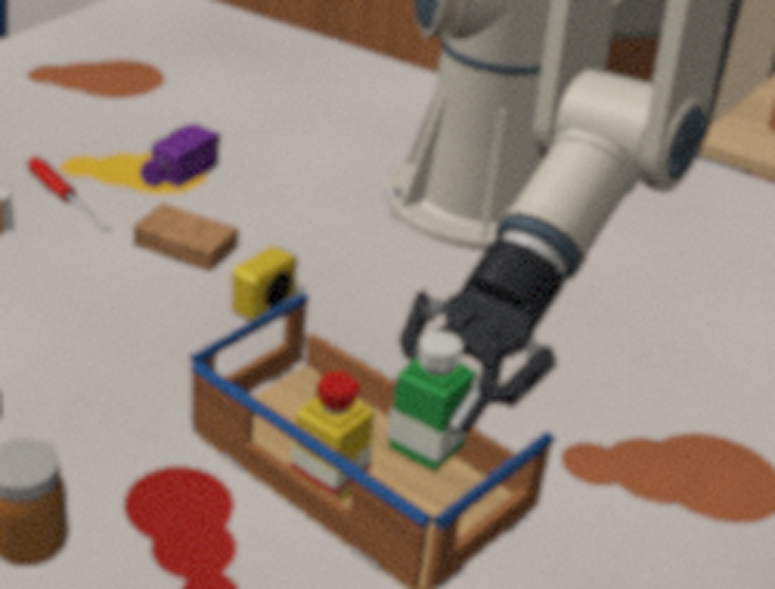

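View pics/t34.png

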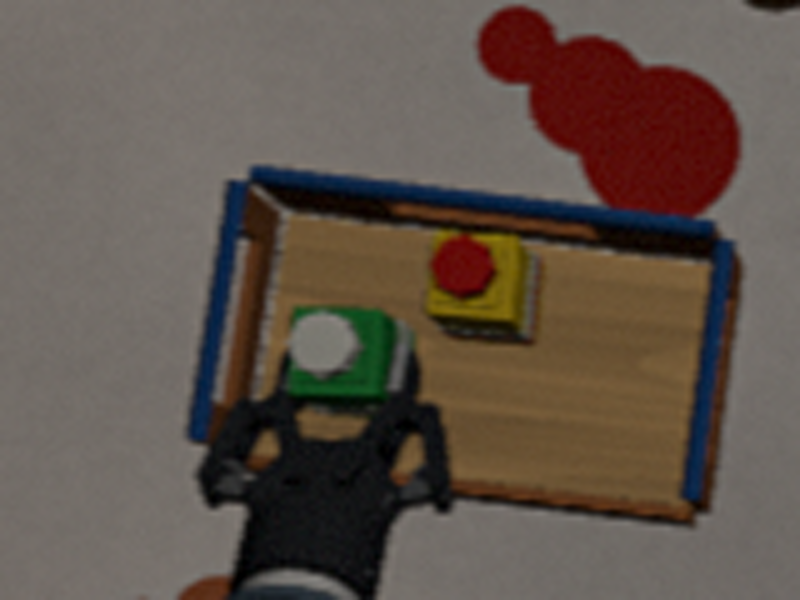

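>>> jog_arm --increments "-0.9 0.1 0.47 0 0 0 -1;-0.9 0.1 0.47 0 0 0 -1;-0.9 0.1 0.47 0 0 0 -1;-0.9 0.1 0.47 0 0 0 -1;0 0 0 0 0 0 -1;0 0 0 0 0 0 -1;0 0 0 0 0 0 -1;0 0 0 0 0 0 -1"

```text
clock: 50.6
eef_pos: [541.7, 229.6, 38.5]
tcp_rot: [-3.136, -1.056, -0.001]
contact_force: [0.3, 0.2, -2.2]
opening: 0.58
```

>>> jog_arm --increments "-0.26 0 0.15 0 0 0 -1;0 0 0 0 0 0 -1;0 0 0 0 0 0 -1;0 0 0 0 0 0 -1;0 0 0 0 0 0 -1;0 0 0 0 0 0 -1;0 0 0 0 0 0 -1;0 0 0 0 0 0 -1"

```text
clock: 51.4
eef_pos: [541.4, 229.3, 34.6]
tcp_rot: [-3.138, -1.055, 0.001]
contact_force: [-0.2, 0.1, -2.1]
opening: 0.58
```

>>> jog_arm --increments "-0.17 0 0.1 0 0 0 -1;0 0 0 0 0 0 -1;-0.1 0 0.05 0 0 0 -1;0 0 0 0 0 0 -1;0 0 0 0 0 0 -1;0 0 0 0 0 0 -1;0 0 0 0 0 0 -1;0 0 0 0 0 0 -1"

```text
clock: 52.2
eef_pos: [542.3, 229.4, 34.6]
tcp_rot: [-3.136, -1.062, -0.0]
contact_force: [-9.5, -0.7, 21.3]
opening: 0.578
```

>>> jog_arm --increments "0.17 0 -0.1 0 0 0 -1;0 0 0 0 0 0 -1;0 0 0 0 0 0 0.4;0 0 0 0 0 0 0.4;0 0 0 0 0 0 0.4;0 0 0 0 0 0 0.4;0 0 -1 0 0 0 0.4;0 0 -2 0 0 0 0.4"

```text
clock: 53.0
eef_pos: [515.2, 228.7, 48.2]
tcp_rot: [-3.138, -1.055, -0.0]
contact_force: [0.5, 0.7, -0.8]
opening: 0.701
```

```bash
python3 - <<'E'
from h import *
C,im=wr("pics/w35.png")
im=r.grab_frame("scene");crop(im,230,120,480,310,"pics/s35.png",3.1)
E
```

```text
t 53.0 pos [515.171 228.723  48.208] rot [-3.138 -1.055 -0.   ] F [ 0.451  0.669 -0.818] op 0.701 q [ 0.87  0.71  2.46  4.    1.08 -1.54]
```

View pics/w35.png

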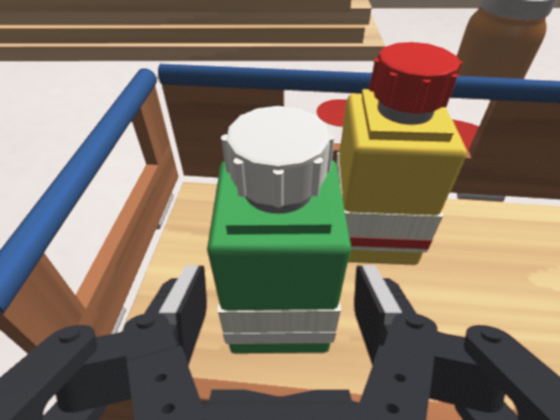

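View pics/s35.png

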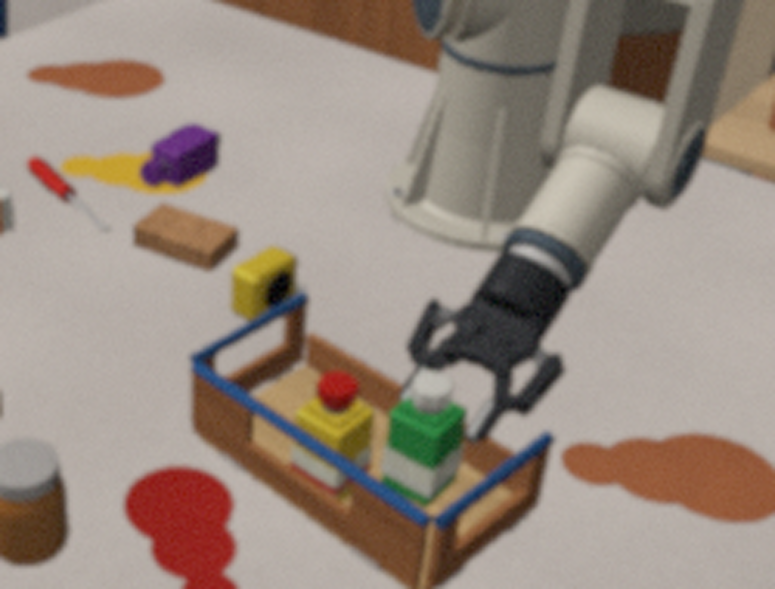

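>>> jog_arm --increments "0 0 -2.5 0 0 0 1;0 0 -2.5 0 0 0 1;3 0 -1.7 0 0 0 1;3 0 -1.7 0 0 0 1;3 0 -1.7 0 0 0 1;1 1 0.7 0 0 0 1;1 2 0.7 0 0 0 1;1 3 0.7 0 0 0 1"

```text
clock: 53.9
eef_pos: [506.0, 170.1, 193.4]
tcp_rot: [-3.135, -1.058, 0.001]
contact_force: [0.3, 0.7, 0.0]
opening: 1.001
```

```bash
python3 - <<'E'
from h import *
st()
im=r.grab_frame("top");crop(im,80,110,420,340,"pics/t36.png",2.3)
E
```

```text
t 53.9 pos [505.951 170.082 193.442] rot [-3.135 -1.058  0.001] F [0.318 0.738 0.017] op 1.001 q [ 0.74  0.18  2.55  4.12  0.78 -1.96]
```

View pics/t36.png

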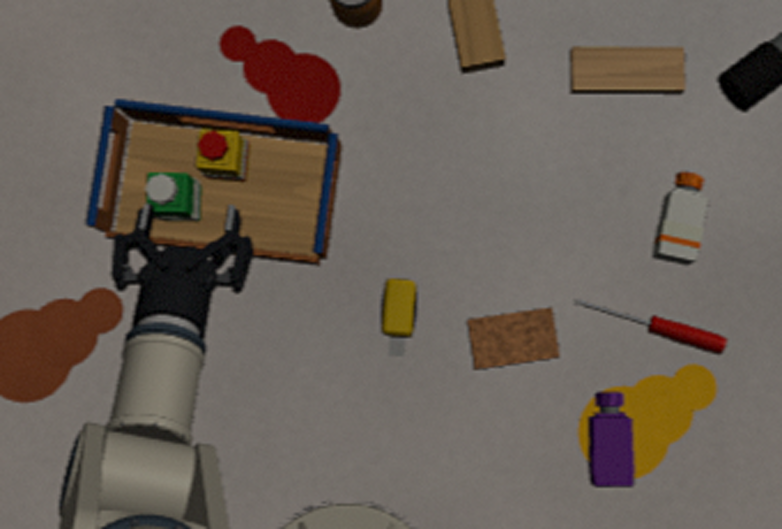

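>>> jog_arm --increments "0.3 4.5 0.4 0 0 0 1;0.3 4.5 0.4 0 0 0 1;0.3 4.5 0.4 0 0 0 1;0.3 4.5 0.4 0 0 0 1;0.3 4.5 0.4 0 0 0 1;0.3 4.5 0.4 0 0 0 1;0.3 4.5 0.4 0 0 0 1;0.3 4.5 0.4 0 0 0 1"

```text
clock: 54.75
eef_pos: [546.2, -115.7, 200.1]
tcp_rot: [-3.133, -1.07, -0.001]
contact_force: [1.4, 1.2, 0.9]
opening: 0.999
```

>>> jog_arm --increments "0 0 0 0 -0.12 0 1;0 0 0 0 -0.06 0 1;0 0 0 0 -0.06 0 1;0 0 0 0 -0.06 0 1;0 0 0 0 -0.06 0 1;0 0 0 0 -0.06 0 1;0 0 0 0 -0.06 0 1;0 0 0 0 -0.1 0 1"

```text
clock: 55.55
eef_pos: [547.3, -100.1, 196.8]
tcp_rot: [-3.099, -0.654, 0.008]
contact_force: [0.6, 0.8, -0.7]
opening: 1.004
```

```bash
python3 - <<'E'
from h import *
st();p,R=pickpose((510,-422,190),-.17,0,0);go(p,R)
E
```

```text
t 55.55 pos [ 547.287 -100.121  196.836] rot [-3.099 -0.654  0.008] F [ 0.571  0.838 -0.665] op 1.004 q [-0.36  0.01  2.28  0.82  0.36  0.48]
target [ 510. -422.  190.] move-first(tool cm) [-3.58 32.05 -3.24] | rotvec [-0.099 -0.648  0.185] | move-after-rot [ 1.77 32.35  0.68]
```

>>> jog_arm --increments "0 4 0 -0.012 -0.081 0.023 1;0 4 0 -0.012 -0.081 0.023 1;0 4 0 -0.012 -0.081 0.023 1;0 4 0 -0.012 -0.081 0.023 1;0 4 0 -0.012 -0.081 0.023 1;0 4 0 -0.012 -0.081 0.023 1;0 4 0 -0.012 -0.081 0.023 1;0 4 0 -0.012 -0.081 0.023 1"

```text
clock: 56.35
eef_pos: [529.6, -420.5, 187.3]
tcp_rot: [-3.139, 0.001, -0.169]
contact_force: [0.5, -0.8, -0.2]
opening: 0.999
```

```bash
python3 - <<'E'
from h import *
C,im=wr("pics/w37.png")
p,R=pickpose((510,-422,190),-.17,0,0);go(p,R)
E
```

```text
t 56.35 pos [ 529.647 -420.48   187.309] rot [-3.139  0.001 -0.169] F [ 0.505 -0.785 -0.205] op 0.999 q [-0.67  0.44  1.52  0.    1.18  1.06]
target [ 510. -422.  190.] move-first(tool cm) [-2.05 -0.07 -0.33] | rotvec [ 0.002  0.004 -0.001] | move-after-rot [-2.05 -0.07 -0.34]
```

View pics/w37.png

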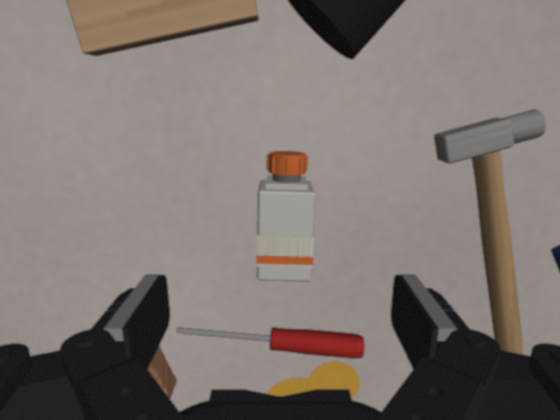

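```bash
cat >> h.py <<'E'
E
python3 - <<'E'
from h import *
C=cam("wrist")
P=[unp(C,uv,50) for uv in [(256.5,280),(311.5,280),(258,186),(314.5,186)]]
b=(P[0]+P[1])/2;t=(P[2]+P[3])/2;print(P,b,t,np.arctan2(*(t-b)[1::-1]));c=unp(C,(287.5,153),25);print(c)
a=np.arctan2(*(c-b)[1::-1]);print(a)
a=-.185
G=b+43.5*np.array([np.cos(a),np.sin(a),0]);G[2]=28;print(G)
p,R=pickpose(G,a,-.5236);go(p,R,-120);go(p,R)
E
```

```text
[array([ 449.182, -390.272,   50.   ]), array([ 440.541, -439.52 ,   50.   ]), array([ 534.946, -408.065,   50.   ]), array([ 526.758, -454.941,   50.   ])] [ 444.862 -414.896   50.   ] [ 530.852 -431.503   50.   ] -0.19078601369753892
[ 554.405 -437.08    25.   ]
-0.1998154539524846
[ 487.619 -422.897   28.   ]
target [ 523.005 -429.519   90.354] move-first(tool cm) [-0.61  0.44  9.63] | rotvec [ 0.005 -0.52   0.013] | move-after-rot [4.26 0.46 8.65]
target [ 464.029 -418.483  -13.569] move-first(tool cm) [-6.56  0.34 20.04] | rotvec [ 0.005 -0.52   0.013] | move-after-rot [ 4.26  0.46 20.65]
```

>>> jog_arm --increments "0 0 0 0 -0.131 0.005 1;0 0 0 0 -0.131 0.005 1;0 0 0 0 -0.131 0.005 1;0 0 0 0 -0.131 0.005 1;1.4 0.15 2.85 0 0 0 1;1.4 0.15 2.85 0 0 0 1;1.4 0.15 2.85 0 0 0 1;0 0 0 0 0 0 1"

```text
clock: 57.2
eef_pos: [520.4, -420.5, 87.4]
tcp_rot: [-3.14, 0.529, -0.186]
contact_force: [-0.4, 0.8, -0.7]
opening: 1.0
```

```bash
python3 - <<'E'
from h import *
C,im=wr("pics/w38.png")
p,R=pickpose((487.6,-422.9,28),-.19,-.5236);go(p,R)
E
```

```text
t 57.2 pos [ 520.444 -420.462   87.36 ] rot [-3.14   0.529 -0.186] F [-0.362  0.771 -0.703] op 1.0 q [-0.58  0.83  1.19 -0.19  1.62  1.22]
target [ 464.032 -418.367  -13.569] move-first(tool cm) [ 0.26  0.78 11.86] | rotvec [0.002 0.002 0.003] | move-after-rot [ 0.24  0.8  11.85]
```

View pics/w38.png

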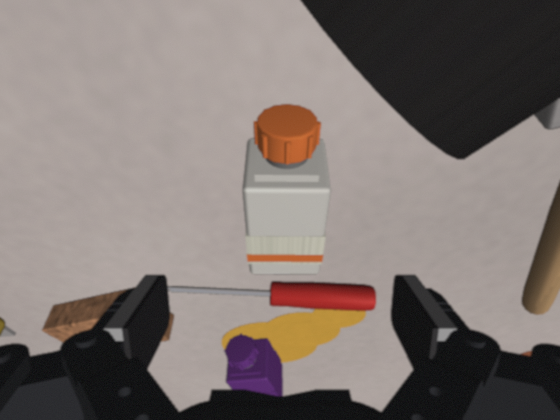

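```bash
python3 - <<'E'
from h import *
im=r.grab_frame("scene");crop(im,60,110,320,305,"pics/s38.png",3)
C=cam("top")
for z in (0,60,120):print(unp(C,(396,152),z))
W=cam("wrist");print("cam",-W[1].T@W[2])
for z in (40,80,120):print(unp(W,(462,157),z))
im=r.grab_frame("top");crop(im,340,60,500,180,"pics/t38.png",5)
E
```

```text
[ 663.882 -488.35     0.   ]
[ 648.637 -473.357   60.   ]
[ 633.393 -458.365  120.   ]
cam [ 671.327 -449.295  207.645]
[ 520.916 -525.207   40.   ]
[ 556.804 -507.095   80.   ]
[ 592.692 -488.982  120.   ]
```

View pics/s38.png

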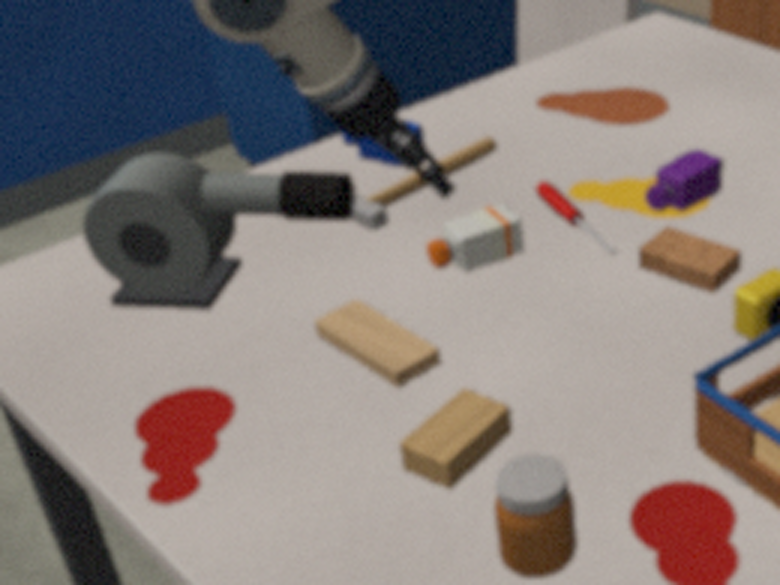

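View pics/t38.png

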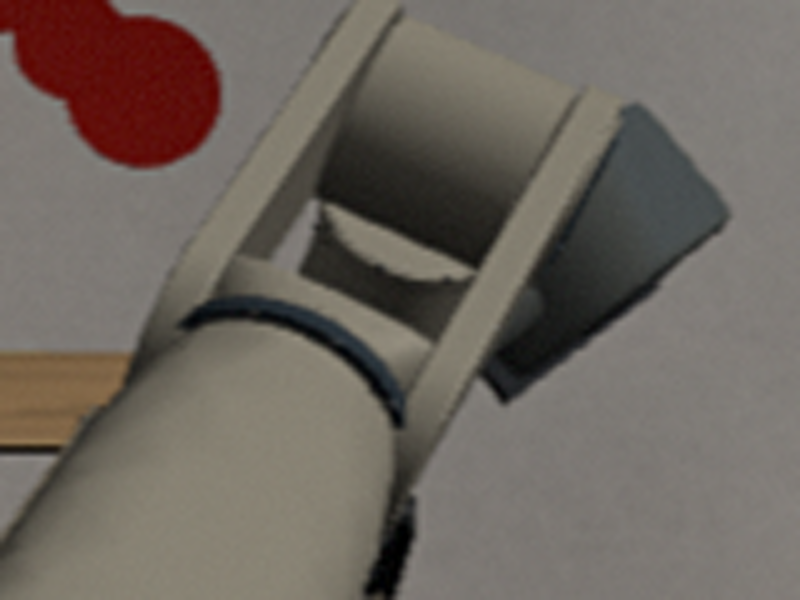

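```bash
python3 - <<'E'
from h import *
S=cam("scene");D=cam("top")
def tri(u1,u2):
  P1=S[0]@np.c_[S[1],S[2]];P2=D[0]@np.c_[D[1],D[2]]
  X=cv2.triangulatePoints(P1,P2,np.array(u1,float),np.array(u2,float)).ravel();X=X[:3]/X[3];print(X,proj(S,X)-u1,proj(D,X)-u2)
tri((176,175),(399,147)); tri((154,174),(418,133))
im=cv2.imread("pics/scene0.png")[:,:,::-1];crop(im,80,140,220,220,"pics/s0d.png",5.5)
im=cv2.imread("pics/top0.png")[:,:,::-1];crop(im,380,70,500,170,"pics/t0d.png",6)
E
```

```text
[ 640.793 -460.349  134.294] [-1.972 -0.471] [-1.043  1.2  ]
[ 685.345 -516.553  134.26 ] [-0.424 -0.112] [-0.219  0.272]
```

View pics/t0d.png

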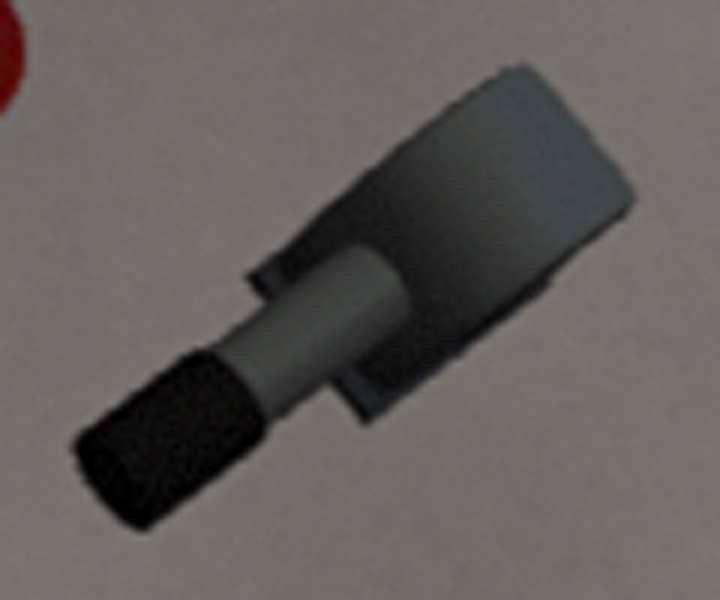

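View pics/s0d.png

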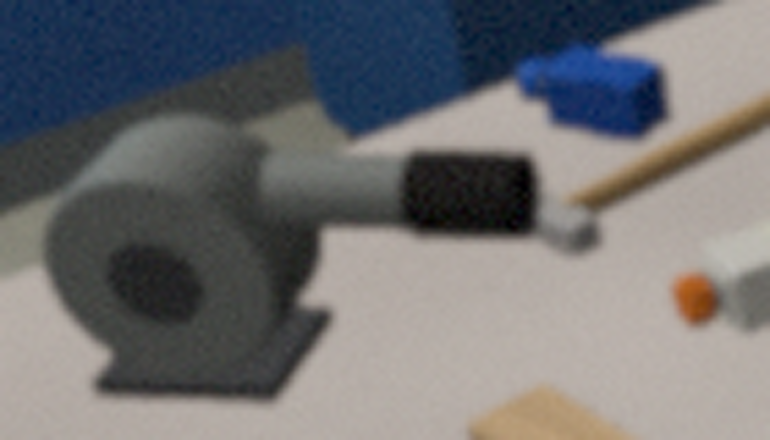

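>>> jog_arm --increments "0 0 0 0 0.131 0 1;0 0 0 0 0.131 0 1;0 0 0 0 0.131 0 1;0 0 0 0 0.131 0 1;0 0 0 0 0 0 1;0 0 0 0 0 0 1;0 0 0 0 0 0 1;0 0 0 0 0 0 1"

```text
clock: 58.15
eef_pos: [524.8, -423.0, 92.9]
tcp_rot: [3.139, -0.003, -0.186]
contact_force: [-0.7, 0.0, 0.1]
opening: 1.001
```

```bash
python3 - <<'E'
from h import *
C,im=wr("pics/w39.png")
p,R=pickpose((489,-423,27),-.19,0,48);go(p,R)
E
```

```text
t 58.15 pos [ 524.757 -423.006   92.867] rot [ 3.139 -0.003 -0.186] F [-0.656  0.004  0.125] op 1.001 q [-0.68  0.53  1.61 -0.    1.    1.08]
target [ 489. -423.  -21.] move-first(tool cm) [-3.52  0.65 11.34] | rotvec [ 0.003 -0.003  0.004] | move-after-rot [-3.49  0.69 11.35]
```

View pics/w39.png

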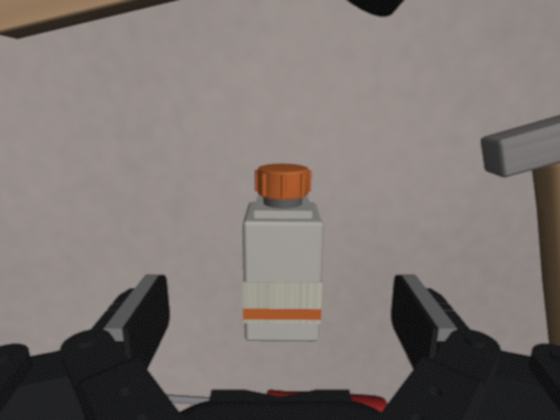

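>>> jog_arm --increments "-1.75 0.3 0 0 0 0 1;-1.75 0.3 0 0 0 0 1;0 0 3 0 0 0 1;0 0 3 0 0 0 1;0 0 2.5 0 0 0 1;0 0 1.8 0 0 0 1;0 0 1 0 0 0 1;0 0 0 0 0 0 1"

```text
clock: 59.0
eef_pos: [487.7, -421.6, -22.4]
tcp_rot: [3.141, -0.001, -0.186]
contact_force: [0.3, -0.2, -0.6]
opening: 1.001
```

```bash
python3 - <<'E'
from h import *
C,im=wr("pics/w40.png")
E
```

```text
t 59.0 pos [ 487.739 -421.556  -22.374] rot [ 3.141 -0.001 -0.186] F [ 0.311 -0.209 -0.577] op 1.001 q [-0.71  0.65  1.73 -0.    0.77  1.04]
```

View pics/w40.png

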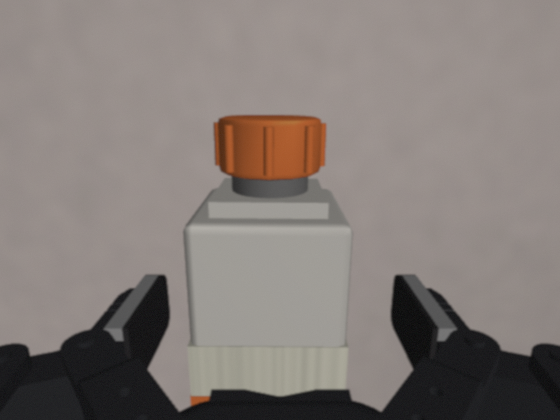

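>>> jog_arm --increments "0 -0.3 0 0 0 0 1;0 0 0 0 0 0 -1;0 0 0 0 0 0 -1;0 0 0 0 0 0 -1;0 0 0 0 0 0 -1;0 0 0 0 0 0 -1;0 0 0 0 0 0 -1;0 0 0 0 0 0 -1"

```text
clock: 59.85
eef_pos: [489.1, -419.7, -19.7]
tcp_rot: [3.139, -0.004, -0.187]
contact_force: [-0.0, 1.5, 5.6]
opening: 0.575
```

>>> jog_arm --increments "0 0 -1 0 0 0 -1;0 0 -3 0 0 0 -1;0 0 -4 0 0 0 -1;0 0 0 0 0 0 -1;0 -3 0 0 0 0 -1;0 -4 0 0 0 0 -1;0 -4 0 0 0 0 -1;0 -3 0 0 0 0 -1"

```text
clock: 60.65
eef_pos: [513.7, -279.3, 58.5]
tcp_rot: [3.14, -0.002, -0.187]
contact_force: [0.1, -0.3, -3.4]
opening: 0.578
```

```bash
python3 - <<'E'
from h import *
C,im=wr("pics/w41.png")
E
```

```text
t 60.65 pos [ 513.746 -279.265   58.497] rot [ 3.14  -0.002 -0.187] F [ 0.066 -0.339 -3.414] op 0.578 q [-0.5   0.46  1.83 -0.    0.85  1.26]
```

View pics/w41.png

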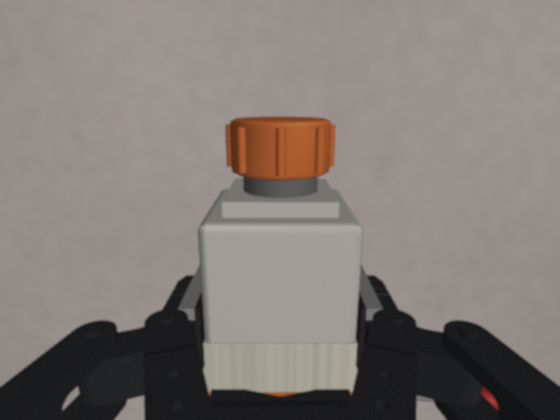

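>>> jog_arm --increments "0 0 3 0 0 0 -1;0 0 3 0 0 0 -1;0 0 1.5 0 0 0 -1;0 0 0.2 0 0 0 -1;0 0 0 0 0 0 -1;0 0 0 0 0 0 1;0 0 0 0 0 0 1;0 0 0 0 0 0 1"

```text
clock: 61.5
eef_pos: [515.2, -282.1, -17.2]
tcp_rot: [3.139, -0.004, -0.187]
contact_force: [0.2, -0.1, 0.1]
opening: 1.001
```

>>> jog_arm --increments "0 0 -3 0 0 0 1;0 0 -4 0 0 0 1;0 0 -4 0 0 0 1;0 0 -4 0 0 0 1;0 0 -4 0 0 0 1;0 0 -2 0 0 0 1;0 0 0 0 0 0 1;0 0 0 0 0 0 1"

```text
clock: 62.3
eef_pos: [514.0, -281.1, 192.2]
tcp_rot: [3.139, -0.004, -0.187]
contact_force: [-0.5, -0.8, -0.2]
opening: 1.001
```

```bash
python3 - <<'E'
from h import *
C,im=wr("pics/w42.png")
E
```

```text
t 62.3 pos [ 514.022 -281.138  192.243] rot [ 3.139 -0.004 -0.187] F [-0.548 -0.816 -0.225] op 1.001 q [-0.5   0.3   1.73 -0.    1.11  1.26]
```

View pics/w42.png

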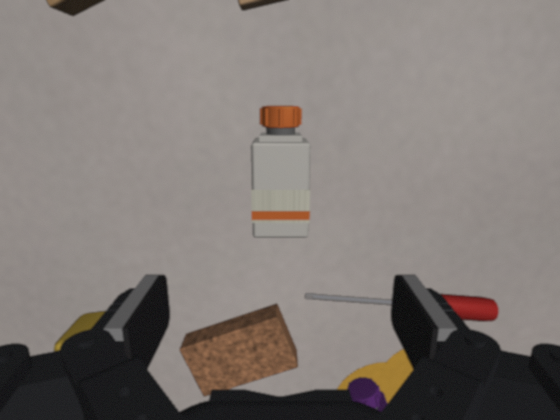

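```bash
python3 - <<'E'
from h import *
C=cam("wrist")
P=[unp(C,uv,50) for uv in [(253,237),(309.5,237),(251,141),(310,141)]]
b=(P[0]+P[1])/2;t=(P[2]+P[3])/2;print(b,t,np.arctan2(*(t-b)[1::-1]));c=unp(C,(280.5,107),25);print(c,np.arctan2(*(c-b)[1::-1]))
a=-.187
G=b+43.5*np.array([np.cos(a),np.sin(a),0]);G[2]=28;print(G)
p,R=pickpose(G,a,-.5236);go(p,R,-120);go(p,R)
E
```

```text
[ 469.053 -273.478   50.   ] [ 552.165 -288.554   50.   ] -0.17944280730195078
[ 578.264 -293.613   25.   ] -0.1823227945027732
[ 511.795 -281.565   28.   ]
target [ 547.168 -288.258   90.354] move-first(tool cm) [ 3.43  0.08 10.1 ] | rotvec [ 0.002 -0.526 -0.   ] | move-after-rot [8.03 0.1  7.01]
target [ 488.213 -277.104  -13.569] move-first(tool cm) [-2.59  0.06 20.48] | rotvec [ 0.002 -0.526 -0.   ] | move-after-rot [ 8.03  0.1  19.01]
```

>>> jog_arm --increments "0 0 0 0 -0.131 0 1;0 0 0 0 -0.131 0 1;0 0 0 0 -0.131 0 1;0 0 0 0 -0.131 0 1;2.7 0.03 2.35 0 0 0 1;2.7 0.03 2.35 0 0 0 1;2.6 0.03 2.35 0 0 0 1;0 0 0 0 0 0 1"

```text
clock: 63.15
eef_pos: [544.8, -287.1, 84.5]
tcp_rot: [-3.141, 0.53, -0.186]
contact_force: [-1.3, 0.5, -1.2]
opening: 1.003
```

```bash
python3 - <<'E'
from h import *
st()
p,R=pickpose((511.8,-281.6,28),-.185,-.5236);go(p,R)
E
```

```text
t 63.15 pos [ 544.848 -287.075   84.491] rot [-3.141  0.53  -0.186] F [-1.295  0.472 -1.25 ] op 1.003 q [-0.42  0.77  1.31 -0.12  1.58  1.37]
target [ 488.209 -277.185  -13.569] move-first(tool cm) [ 0.    0.08 11.37] | rotvec [-0.001  0.007 -0.001] | move-after-rot [-0.08  0.07 11.37]
```

>>> jog_arm --increments "0 0 3 0 0 0 1;0 0 3 0 0 0 1;0 0 2 0 0 0 1;0 0 1.5 0 0 0 1;0 0.05 1 0 0 0 1;0 0 0.9 0 0 0 1;0 0 0 0 0 0 1;0 0 0 0 0 0 1"

```text
clock: 63.95
eef_pos: [492.2, -279.1, -7.3]
tcp_rot: [3.139, 0.52, -0.188]
contact_force: [0.6, -0.2, 0.0]
opening: 1.001
```

```bash
python3 - <<'E'
from h import *
C,im=wr("pics/w43.png")
p,R=pickpose((511.8,-281.6,28),-.185,-.5236);go(p,R)
E
```

```text
t 63.95 pos [ 492.219 -279.072   -7.348] rot [ 3.139  0.52  -0.188] F [ 0.568 -0.18   0.029] op 1.001 q [-0.44  0.81  1.48 -0.13  1.36  1.38]
target [ 488.209 -277.185  -13.569] move-first(tool cm) [-0.08 -0.11  0.77] | rotvec [ 0.001 -0.004 -0.003] | move-after-rot [-0.07 -0.11  0.77]
```

View pics/w43.png

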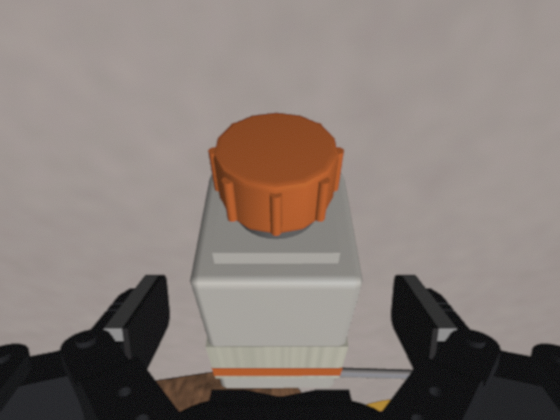

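>>> jog_arm --increments "0 -0.1 0.7 0 0 0 1;0 0 0 0 0 0 -1;0 0 0 0 0 0 -1;0 0 0 0 0 0 -1;0 0 0 0 0 0 -1;0 0 0 0 0 0 -1;0 0 0 0 0 0 -1;0 0 0 0 0 0 -1"

```text
clock: 64.8
eef_pos: [488.8, -277.3, -13.8]
tcp_rot: [3.139, 0.52, -0.188]
contact_force: [1.9, -0.3, 1.2]
opening: 0.584
```

>>> jog_arm --increments "-0.5 0 -0.9 0 0 0 -1;-2 0 -3.4 0 0 0 -1;-2.4 0 -4.1 0 0 0 -1;-2.4 0 -4.1 0 0 0 -1;-2.4 0 -4.1 0 0 0 -1;-1.5 0 -2.6 0 0 0 -1;0 0 0 0 0 0 -1;0 0 0 0 0 0 -1"

```text
clock: 65.6
eef_pos: [486.8, -276.3, 208.5]
tcp_rot: [3.139, 0.52, -0.188]
contact_force: [-0.2, 0.0, -2.7]
opening: 0.581
```

```bash
python3 - <<'E'
from h import *
C,im=wr("pics/w44.png")
p,R=placepose(-28,-57,200,yaw=psi);go(p,R)
im=r.grab_frame("scene");crop(im,230,120,480,310,"pics/s44.png",3.1)
E
```

```text
t 65.6 pos [ 486.751 -276.335  208.45 ] rot [ 3.139  0.52  -0.188] F [-0.219  0.043 -2.659] op 0.581 q [-0.44  0.56  1.4  -0.13  1.69  1.34]
target [530.101 116.47  176.   ] move-first(tool cm) [ -1.06 -39.39   4.14] | rotvec [ 0.028  1.569 -0.098] | move-after-rot [ -2.39 -39.49   2.13]
```

View pics/w44.png

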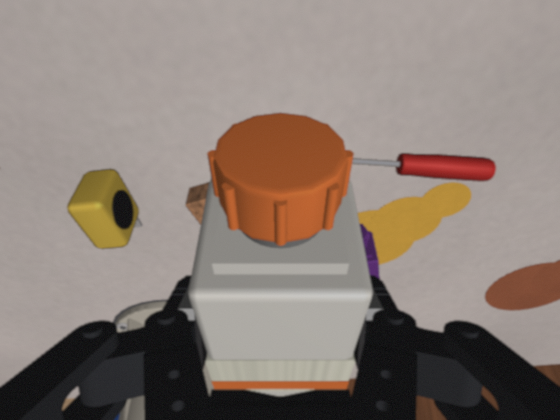

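View pics/s44.png

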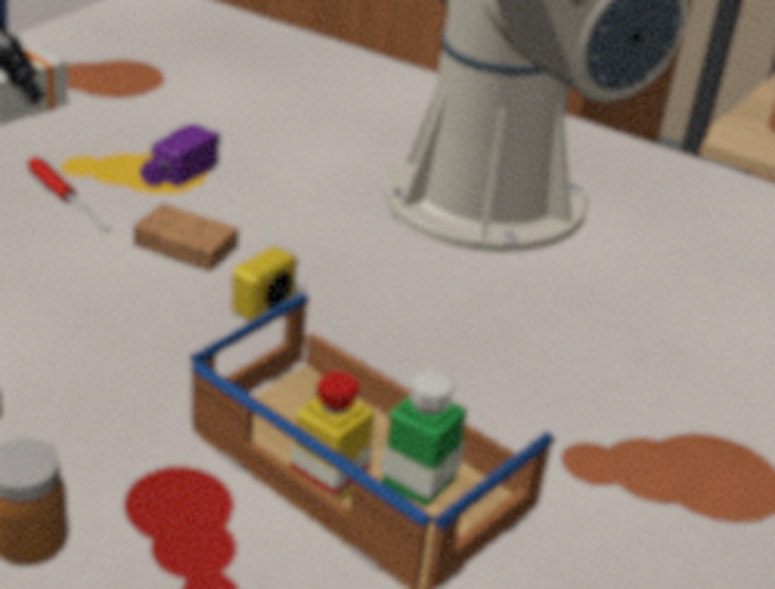

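>>> jog_arm --increments "0 0 0 0 0.14 0 -1;0 0 0 0 0.14 0 -1;0 0 0 0 0.14 0 -1;0 0 0 0 0.14 0 -1;0 0 0 0 0.12 0 -1;0 0 0 0 0.12 0 -1;0 0 0 0 0.12 0 -1;0 0 0 0 0.1 0 -1"

```text
clock: 66.5
eef_pos: [484.8, -275.6, 206.4]
tcp_rot: [3.139, -0.499, -0.187]
contact_force: [1.1, 1.7, -2.2]
opening: 0.581
```

>>> jog_arm --increments "0 0 0 0 0.08 0 -1;0 0 0 0 0.08 0 -1;0 0 0 0 0.08 0 -1;0 0 0 0 0.08 0 -1;0 0 0 0 0.08 0 -1;0 0 0 0 0.08 0 -1;0 0 0 0 0.08 0 -1;0 0 0 0 0.08 0 -1"

```text
clock: 67.3
eef_pos: [488.7, -267.3, 204.9]
tcp_rot: [-3.11, -1.008, -0.196]
contact_force: [0.3, 1.7, -3.2]
opening: 0.584
```

```bash
python3 - <<'E'
from h import *
st()
p,R=placepose(-28,-57,200,yaw=psi);go(p,R)
E
```

```text
t 67.3 pos [ 488.661 -267.31   204.869] rot [-3.11  -1.008 -0.196] F [ 0.318  1.739 -3.248] op 0.584 q [-0.9   0.13  2.47  2.    0.67 -0.96]
target [530.101 116.47  176.   ] move-first(tool cm) [ -4.25 -38.47  -0.1 ] | rotvec [ 0.054  0.038 -0.053] | move-after-rot [ -2.26 -38.6    1.86]
```

>>> jog_arm --increments "0.1 -4.3 0.3 0.007 0.005 -0.007 -1;0.1 -4.3 0.3 0.007 0.005 -0.007 -1;0.1 -4.3 0.3 0.007 0.005 -0.007 -1;0.1 -4.3 0.3 0.007 0.005 -0.007 -1;0.1 -4.3 0.3 0.007 0.005 -0.007 -1;0.1 -4.3 0.3 0.007 0.005 -0.007 -1;0.1 -4.3 0.3 0.007 0.005 -0.007 -1;0.1 -4.3 0.3 0.007 0.005 -0.007 -1"

```text
clock: 68.1
eef_pos: [555.4, 27.1, 205.1]
tcp_rot: [-3.14, -1.048, -0.102]
contact_force: [1.7, -0.8, -2.2]
opening: 0.579
```

```bash
python3 - <<'E'
from h import *
st()
p,R=placepose(-28,-57,200,yaw=psi);go(p,R)
E
```

```text
t 68.1 pos [555.38   27.088 205.072] rot [-3.14  -1.048 -0.102] F [ 1.693 -0.786 -2.186] op 0.579 q [ 0.24  0.12  2.55  3.67  0.61 -1.84]
target [530.101 116.47  176.   ] move-first(tool cm) [-4.23 -8.64 -1.5 ] | rotvec [ 0.004 -0.001 -0.003] | move-after-rot [-4.2  -8.66 -1.46]
```

>>> jog_arm --increments "0 -2.9 0 0 0 0 -1;0 -2.9 0 0 0 0 -1;0 -2.9 0 0 0 0 -1;-1.5 0 -0.2 0 0 0 -1;-2 0 0 0 0 0 -1;-2 0 0.2 0 0 0 -1;-2 0 0.2 0 0 0 -1;0 0 0 0 0 0 -1"

```text
clock: 68.9
eef_pos: [527.6, 115.5, 137.0]
tcp_rot: [3.135, -1.044, -0.093]
contact_force: [0.7, 0.2, -2.9]
opening: 0.581
```

```bash
python3 - <<'E'
from h import *
C,im=wr("pics/w45.png")
p,R=placepose(-28,-57,100,yaw=psi);go(p,R)
im=r.grab_frame("scene");crop(im,230,120,480,310,"pics/s45.png",3.1)
im=r.grab_frame("top");crop(im,80,120,240,240,"pics/t45.png",5)
E
```

```text
t 68.9 pos [527.632 115.462 137.018] rot [ 3.135 -1.044 -0.093] F [ 0.688  0.173 -2.862] op 0.581 q [ 0.62  0.38  2.56  3.96  0.9  -1.74]
target [530.101 116.47   76.   ] move-first(tool cm) [-5.36 -0.09  3.24] | rotvec [0.004 0.    0.   ] | move-after-rot [-5.36 -0.08  3.24]
```

View pics/s45.png

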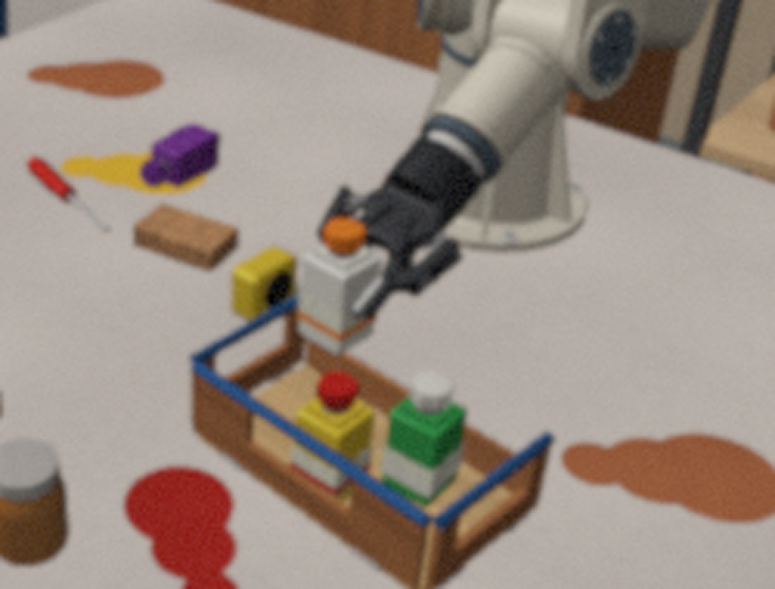

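View pics/t45.png

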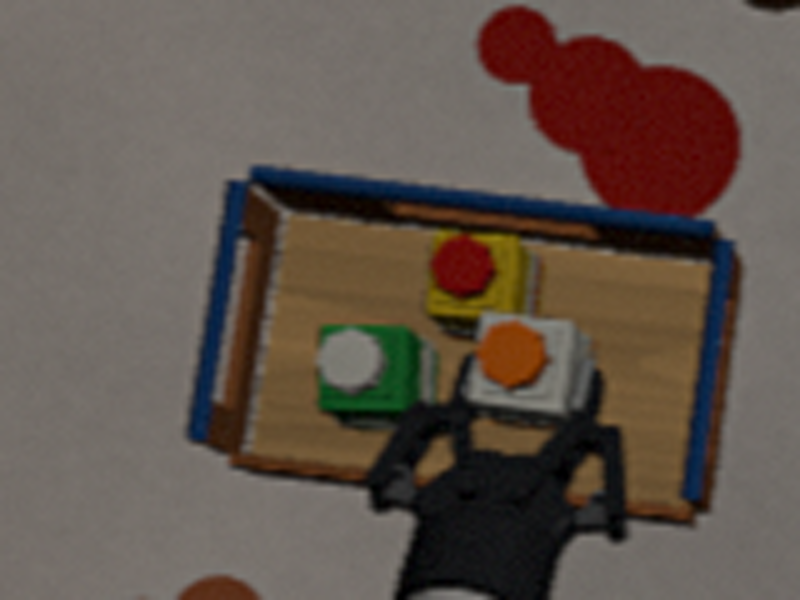

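>>> jog_arm --increments "-1.8 0.1 1.08 0 0 0 -1;-1.8 0.1 1.08 0 0 0 -1;-1.8 0 1.08 0 0 0 -1;-1.7 0 1 0 0 0 -1;-1.1 0 0.65 0 0 0 -1;0 0 0 0 0 0 -1;0 0 0 0 0 0 -1;0 0 0 0 0 0 -1"

```text
clock: 69.85
eef_pos: [532.7, 114.6, 47.3]
tcp_rot: [-3.135, -1.054, -0.106]
contact_force: [0.0, -0.2, -2.4]
opening: 0.577
```

```bash
python3 - <<'E'
from h import *
C,im=wr("pics/w46.png")
p,R=placepose(-28,-59,58.5,yaw=psi);go(p,R)
im=r.grab_frame("scene");crop(im,230,120,480,310,"pics/s46.png",3.1)
E
```

```text
t 69.85 pos [532.691 114.591  47.259] rot [-3.135 -1.054 -0.106] F [ 0.03  -0.185 -2.407] op 0.577 q [ 0.61  0.74  2.54  3.8   1.17 -1.47]
target [529.912 114.479  34.5  ] move-first(tool cm) [-1.25  0.05  0.4 ] | rotvec [ 0.003 -0.007 -0.005] | move-after-rot [-1.25  0.04  0.41]
```

View pics/s46.png

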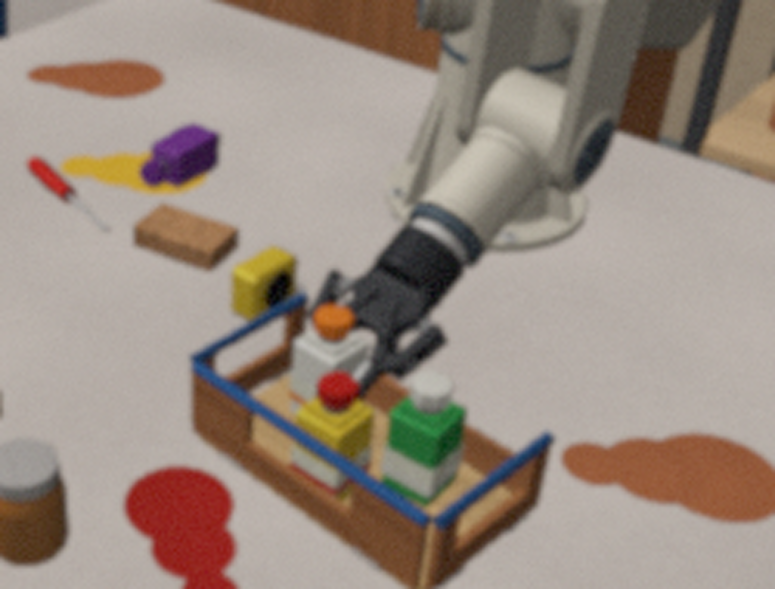

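>>> jog_arm --increments "-0.9 0 0.4 0 -0.007 0 -1;0 0 0 0 0 0 -1;-0.2 0 0.1 0 0 0 -1;0 0 0 0 0 0 -1;-0.1 0 0.05 0 0 0 -1;0 0 0 0 0 0 -1;0 0 0 0 0 0 -1;0 0 0 0 0 0 -1"

```text
clock: 70.75
eef_pos: [531.1, 114.6, 33.6]
tcp_rot: [-3.137, -1.047, -0.103]
contact_force: [-3.7, 0.1, 5.4]
opening: 0.579
```

>>> jog_arm --increments "0 0 0 0 0 0 -1;0 0 0 0 0 0 0.4;0 0 0 0 0 0 0.4;0 0 0 0 0 0 0.4;0 0 0 0 0 0 0.4;0 0 -1 0 0 0 0.4;0 0 -2 0 0 0 0.4;0 0 0 0 0 0 0.4"

```text
clock: 71.55
eef_pos: [503.2, 116.9, 48.4]
tcp_rot: [-3.14, -1.044, -0.1]
contact_force: [0.3, 0.5, 0.6]
opening: 0.701
```

```bash
python3 - <<'E'
from h import *
C,im=wr("pics/w47.png")
im=r.grab_frame("scene");crop(im,230,120,480,310,"pics/s47.png",3.1)
E
```

```text
t 71.55 pos [503.197 116.883  48.422] rot [-3.14  -1.044 -0.1  ] F [0.328 0.501 0.551] op 0.701 q [ 0.68  0.75  2.59  3.86  1.19 -1.42]
```

View pics/w47.png

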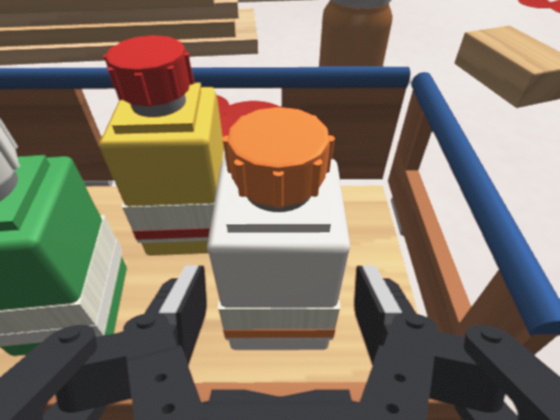

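View pics/s47.png

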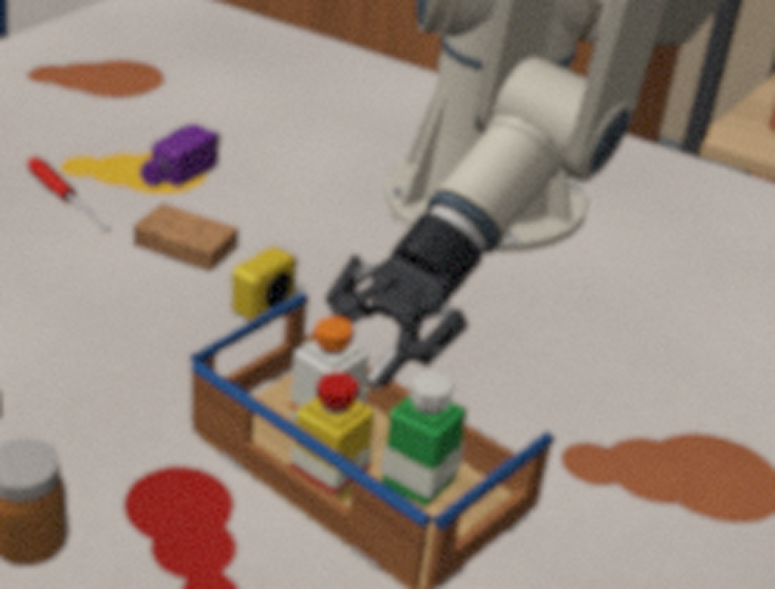

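>>> jog_arm --increments "1.7 0 -1 0 0 0 0.4;2.6 0 -1.5 0 0 0 0.4;2.6 0 -1.5 0 0 0 0.4;2.6 0 -1.5 0 0 0 0.4;2.6 0 -1.5 0 0 0 0.4;2.6 0 -1.5 0 0 0 0.4;1 0 1.7 0 0 0 0;1 0 1.7 0 0 0 -1"

```text
clock: 72.45
eef_pos: [545.9, 113.3, 221.1]
tcp_rot: [-3.131, -1.05, -0.109]
contact_force: [0.3, 0.4, -0.2]
opening: 0.371
```

```bash
python3 - <<'E'
from h import *
st()
im=r.grab_frame("scene");crop(im,230,120,480,310,"pics/s48.png",3.1)
p,R=pickpose((560,150,220),psi,0,0);go(p,R)
E
```

```text
t 72.45 pos [545.895 113.306 221.097] rot [-3.131 -1.05  -0.109] F [ 0.31   0.393 -0.181] op 0.371 q [ 0.57  0.1   2.49  4.17  0.68 -2.11]
target [560. 150. 220.] move-first(tool cm) [ 0.29 -3.74  0.75] | rotvec [-0.002 -1.051 -0.007] | move-after-rot [ 0.81 -3.73  0.11]
```

View pics/s48.png

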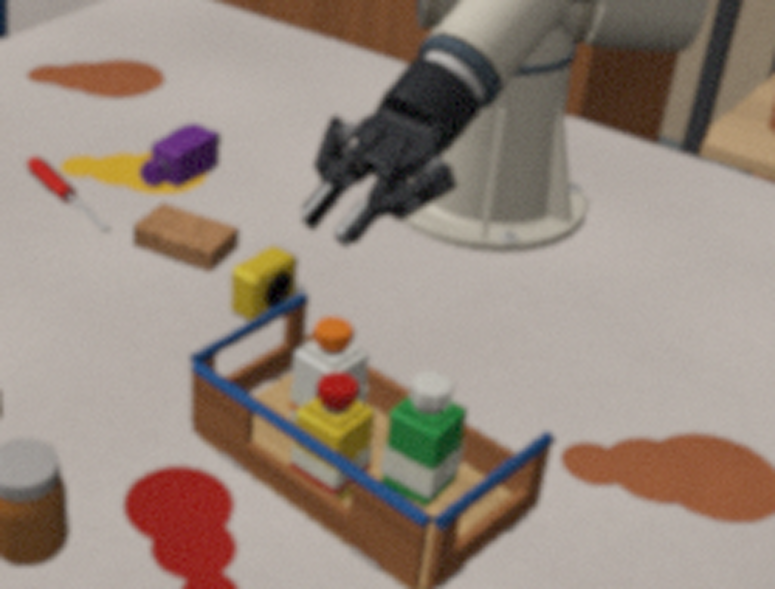

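>>> jog_arm --increments "0 0 0 0.113 0 -0.065 -1;0 0 0 0.113 0 -0.065 -1;0 0 0 0.113 0 -0.065 -1;0 0 0 0.113 0 -0.065 -1;0 0 0 0.113 0 -0.065 -1;0 0 0 0.113 0 -0.065 -1;0 0 0 0.113 0 -0.065 -1;0 0 0 0 -0.1 0 -1"

```text
clock: 73.3
eef_pos: [565.2, 115.0, 234.5]
tcp_rot: [3.138, -1.003, 0.341]
contact_force: [0.4, 2.3, -2.5]
opening: 0.003
```

>>> jog_arm --increments "0 0 0 0 -0.08 0 -1;0 0 0 0 -0.08 0 -1;0 0 0 0 -0.08 0 -1;0 0 0 0 -0.08 0 -1;0 0 0 0 -0.08 0 -1;0 0 0 0 -0.08 0 -1;0 0 0 0 -0.08 0 -1;0 0 0 0 -0.08 0 -1"

```text
clock: 74.1
eef_pos: [557.5, 145.1, 233.7]
tcp_rot: [-3.074, -0.701, 0.355]
contact_force: [-0.6, 0.7, -0.2]
opening: 0.001
```

```bash
python3 - <<'E'
from h import *
s=st()
p,R=pickpose((500,165,200),.75,0,0);go(p,R)
E
```

```text
t 74.1 pos [557.498 145.07  233.727] rot [-3.074 -0.701  0.355] F [-0.641  0.724 -0.19 ] op 0.001 q [ 0.11 -0.03  2.25  0.74  0.34  0.67]
target [500. 165. 200.] move-first(tool cm) [-5.77 -3.89 -0.19] | rotvec [ 0.075 -0.704 -0.355] | move-after-rot [-2.85 -5.38  3.37]
```

>>> jog_arm --increments "-0.5 -0.5 0 0.01 -0.1 0 -1;-0.5 -0.5 0 0.01 -0.1 0 -1;-0.5 -0.5 0 0.01 -0.1 0 -1;-0.5 -0.5 0 0.01 -0.1 0 -1;-0.5 -0.5 0 0.01 -0.1 0 -1;-0.5 -0.5 0 0.01 -0.1 0 -1;-0.5 0 0 0.01 -0.1 0 -1;0 0 0 0 0 0 -1"

```text
clock: 74.9
eef_pos: [519.5, 162.6, 222.9]
tcp_rot: [-3.025, -0.025, 0.424]
contact_force: [1.0, -0.0, 0.4]
opening: 0.004
```

```bash
python3 - <<'E'
from h import *
C,im=wr("pics/w49.png")
D=cam("top");im=r.grab_frame("top");crop(im,80,120,240,240,"pics/t49.png",5)
E
```

```text
t 74.9 pos [519.453 162.625 222.853] rot [-3.025 -0.025  0.424] F [ 0.978 -0.022  0.445] op 0.004 q [0.22 0.2  1.79 0.13 1.15 1.31]
```

View pics/w49.png

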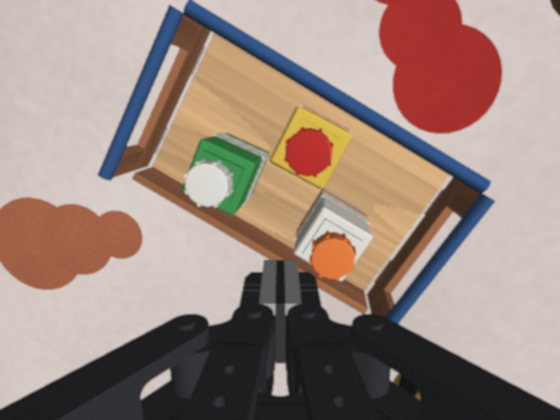

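```bash
python3 - <<'E'
from h import *
C=cam("wrist")
for n,uv in [("y",(308.5,152)),("g",(208.5,184)),("w",(333,256))]:
    p=unp(C,uv,128);print(n,p,"crate",cr(p))
    q,R=pickpose((p[0],p[1],155),.424,0,0);go(q,R)
E
```

```text
y [557.754 169.974 128.   ] crate [36.022 -1.114]
target [557.754 169.974 155.   ] move-first(tool cm) [3.75 1.72 6.71] | rotvec [-0.117 -0.028  0.001] | move-after-rot [3.93 0.93 6.75]
g [504.682 227.235 128.   ] crate [-22.242  50.854]
target [504.682 227.235 155.   ] move-first(tool cm) [ 1.26 -5.64  7.5 ] | rotvec [-0.117 -0.028  0.001] | move-after-rot [ 1.45 -6.48  6.75]
w [495.095 119.62  128.   ] crate [-21.578 -57.185]
target [495.095 119.62  155.   ] move-first(tool cm) [-4.03  3.7   6.26] | rotvec [-0.117 -0.028  0.001] | move-after-rot [-3.85  2.94  6.75]
```

>>> jog_arm --increments "0 0 0 -0.117 -0.028 0 -1;-1.3 1 1 0 0 0 -1;-1.3 1 2 0 0 0 -1;-1.25 0.95 2 0 0 0 -1;0 0 2.2 0 0 0 -1;0 0 2 0 0 0 -1;0 0 0 0 0 0 -1;0 0 0 0 0 0 -1"

```text
clock: 75.8
eef_pos: [494.7, 119.3, 131.9]
tcp_rot: [3.142, 0.0, 0.425]
contact_force: [0.2, 0.8, 0.2]
opening: 0.003
```

```bash
python3 - <<'E'
from h import *
C,im=wr("pics/w50.png")
q,R=pickpose((495.1,119.6,100),.424,0,0);go(q,R)
E
```

```text
t 75.8 pos [494.691 119.266 131.873] rot [3.142 0.    0.425] F [0.169 0.827 0.164] op 0.003 q [ 0.23  0.25  1.94 -0.    0.94  1.38]
target [495.1 119.6 100. ] move-first(tool cm) [-0.02 -0.02  3.24] | rotvec [ 0.    -0.001  0.001] | move-after-rot [-0.02 -0.02  3.24]
```

View pics/w50.png

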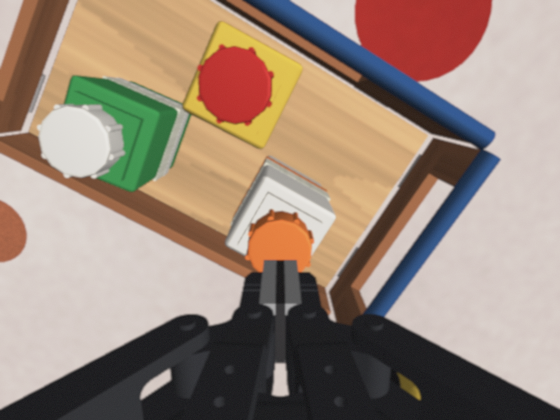

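>>> jog_arm --increments "0 0 1.5 0 0 0 -1;0 0 1.2 0 0 0 -1;0 0 0.4 0 0 0 -1;0 0 0.2 0 0 0 -1;0 0 0.2 0 0 0 -1;0 0 0.2 0 0 0 -1;0 0 0 0 0 0 -1;0 0 0 0 0 0 -1"

```text
clock: 76.65
eef_pos: [495.3, 119.5, 94.7]
tcp_rot: [3.141, 0.0, 0.425]
contact_force: [0.5, 0.3, -0.1]
opening: 0.002
```

>>> jog_arm --increments "0 0 0.2 0 0 0 -1;0 0 0 0 0 0 -1;0 0 0.2 0 0 0 -1;0 0 0 0 0 0 -1;0 0 0.2 0 0 0 -1;0 0 0 0 0 0 -1;0 0 0 0 0 0 -1;0 0 0 0 0 0 -1"

```text
clock: 77.45
eef_pos: [495.3, 119.5, 88.5]
tcp_rot: [3.141, 0.0, 0.425]
contact_force: [0.9, 0.7, 1.6]
opening: 0.001
```

>>> jog_arm --increments "0 0 0.2 0 0 0 -1;0 0 0 0 0 0 -1;0 0 0.2 0 0 0 -1;0 0 0 0 0 0 -1;0 0 0 0 0 0 -1;0 0 0 0 0 0 -1;0 0 0 0 0 0 -1;0 0 0 0 0 0 -1"

```text
clock: 78.25
eef_pos: [497.1, 119.8, 88.0]
tcp_rot: [3.14, -0.003, 0.425]
contact_force: [-8.7, -2.7, 40.9]
opening: -0.003
```

```bash
python3 - <<'E'
from h import *
C,im=wr("pics/w51.png")
im=r.grab_frame("scene");crop(im,270,150,430,270,"pics/s51.png",5)
E
```

```text
t 78.25 pos [497.051 119.825  87.977] rot [ 3.14  -0.003  0.425] F [-8.666 -2.658 40.938] op -0.003 q [ 0.23  0.32  1.97 -0.    0.84  1.38]
```

View pics/w51.png

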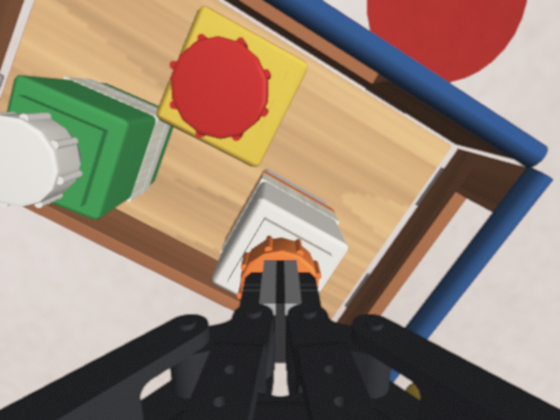

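View pics/s51.png

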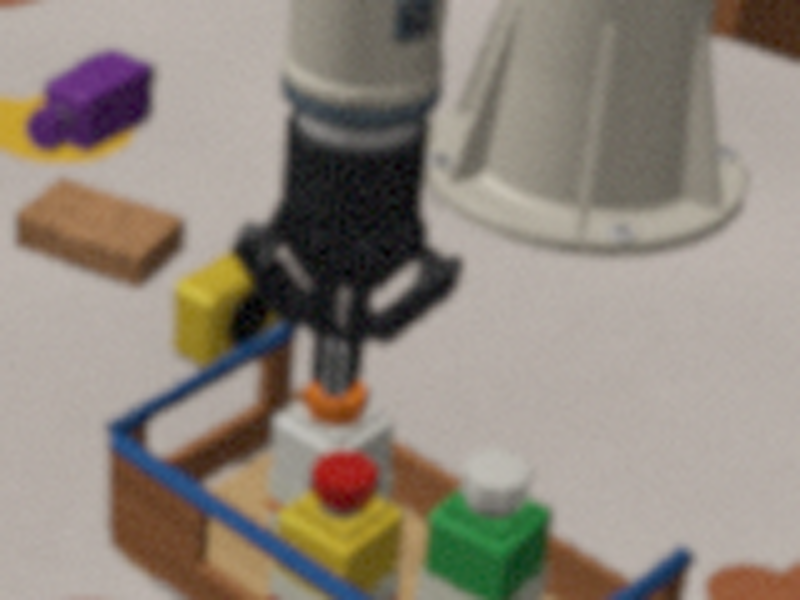

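>>> jog_arm --increments "0 0 -0.6 0 0 0 -1;0 0 -2 0 0 0 -1;0 0 -3 0 0 0 -1;0 0 -3 0 0 0 -1;0 0 0 0 0 0 -1;0 0 0 0 0 0 -1;0 0 0 0 0 0 -1;0 0 0 0 0 0 -1"

```text
clock: 79.15
eef_pos: [494.3, 119.3, 169.3]
tcp_rot: [-3.141, 0.003, 0.425]
contact_force: [0.2, 0.5, -0.3]
opening: 0.001
```

```bash
python3 - <<'E'
from h import *
C,im=wr("pics/w52.png")
im=r.grab_frame("scene");crop(im,270,150,430,270,"pics/s52.png",5)
for n,p in [("y",(557.8,170)),("g",(504.7,227.2))]:
    q,R=pickpose((p[0],p[1],100),.424,0,0);go(q,R)
E
```

```text
t 79.15 pos [494.334 119.296 169.289] rot [-3.141  0.003  0.425] F [ 0.199  0.505 -0.342] op 0.001 q [ 0.23  0.21  1.91 -0.    1.03  1.38]
target [557.8 170.  100. ] move-first(tool cm) [ 7.86 -2.01  6.94] | rotvec [-0.     0.002  0.001] | move-after-rot [ 7.84 -2.02  6.96]
target [504.7 227.2 100. ] move-first(tool cm) [ 5.38 -9.41  6.95] | rotvec [-0.     0.002  0.001] | move-after-rot [ 5.35 -9.41  6.96]
```

View pics/w52.png

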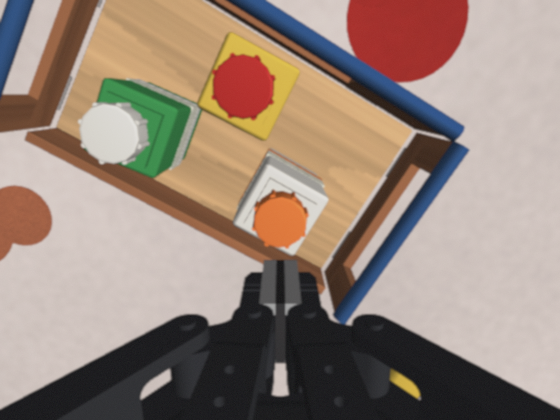

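View pics/s52.png

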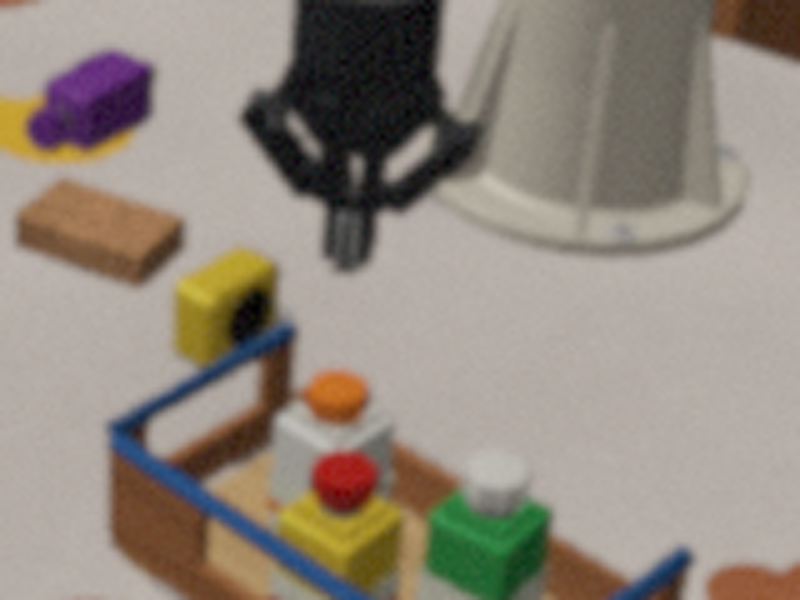

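>>> jog_arm --increments "3.9 -1 0 0 0 0 -1;3.9 -1 0 0 0 0 -1;0 0 3 0 0 0 -1;0 0 2.5 0 0 0 -1;0 0 1.2 0 0 0 -1;0 0 0.4 0 0 0 -1;0 0 0 0 0 0 -1;0 0 0 0 0 0 -1"

```text
clock: 80.05
eef_pos: [558.8, 170.0, 100.6]
tcp_rot: [3.141, -0.001, 0.425]
contact_force: [0.1, 0.0, -0.2]
opening: 0.001
```

```bash
python3 - <<'E'
from h import *
C,im=wr("pics/w53.png")
E
```

```text
t 80.05 pos [558.804 169.996 100.603] rot [ 3.141 -0.001  0.425] F [ 0.144  0.013 -0.213] op 0.001 q [ 0.29  0.4   1.81 -0.    0.93  1.44]
```

View pics/w53.png

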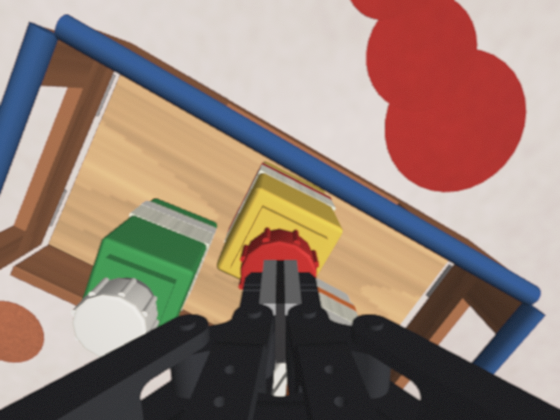

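>>> jog_arm --increments "0 0 0.3 0 0 0 -1;0 0 0.3 0 0 0 -1;0 0 0.2 0 0 0 -1;0 0 0.2 0 0 0 -1;0 0 0.2 0 0 0 -1;0 0 0.1 0 0 0 -1;0 0 0 0 0 0 -1;0 0 0 0 0 0 -1"

```text
clock: 80.9
eef_pos: [558.9, 170.1, 88.1]
tcp_rot: [3.141, -0.001, 0.425]
contact_force: [-3.3, -2.3, 18.0]
opening: -0.002
```

>>> jog_arm --increments "0 0 0.1 0 0 0 -1;0 0 0 0 0 0 -1;0 0 0.1 0 0 0 -1;0 0 0 0 0 0 -1;0 0 0 0 0 0 -1;0 0 0 0 0 0 -1;0 0 0 0 0 0 -1;0 0 0 0 0 0 -1"

```text
clock: 81.7
eef_pos: [559.7, 170.3, 88.0]
tcp_rot: [3.141, -0.003, 0.425]
contact_force: [-7.6, -2.4, 34.4]
opening: -0.001
```

Home (same height, hard stop). Now green: up, across, down.

>>> jog_arm --increments "0 0 -0.6 0 0 0 -1;0 0 -2 0 0 0 -1;0 0 -3 0 0 0 -1;0 0 -1 0 0 0 -1;-0.8 -2.5 0 0 0 0 -1;-0.8 -2.5 0 0 0 0 -1;-0.8 -2.4 0 0 0 0 -1;0 0 0 0 0 0 -1"

```text
clock: 82.5
eef_pos: [503.3, 228.7, 149.6]
tcp_rot: [-3.141, 0.003, 0.427]
contact_force: [0.1, 0.1, -0.5]
opening: 0.0
```

```bash
python3 - <<'E'
from h import *
C,im=wr("pics/w54.png")
q,R=pickpose((504.7,227.2,100),.424,0,0);go(q,R)
E
```

```text
t 82.5 pos [503.328 228.702 149.591] rot [-3.141  0.003  0.427] F [ 0.1    0.074 -0.465] op 0.0 q [0.42 0.3  1.83 0.   1.01 1.57]
target [504.7 227.2 100. ] move-first(tool cm) [-0.01  0.08  4.98] | rotvec [0.    0.002 0.003] | move-after-rot [-0.01  0.08  4.98]
```

View pics/w54.png

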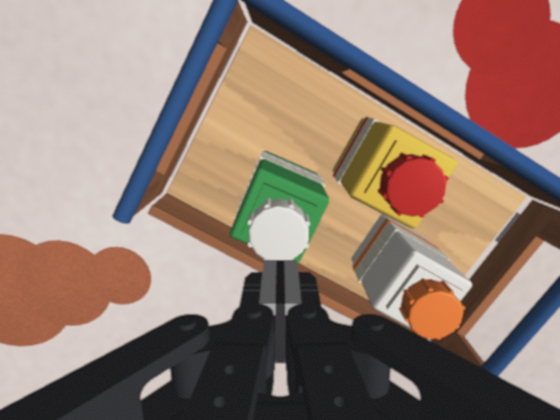

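>>> jog_arm --increments "0 0.08 2.5 0 0 0 -1;0 0 2 0 0 0 -1;0 0 0.6 0 0 0 -1;0 0 0.3 0 0 0 -1;0 0 0.2 0 0 0 -1;0 0 0.2 0 0 0 -1;0 0 0.2 0 0 0 -1;0 0 0 0 0 0 -1"

```text
clock: 83.35
eef_pos: [506.5, 226.7, 91.2]
tcp_rot: [3.141, -0.001, 0.425]
contact_force: [-0.4, -0.7, 3.7]
opening: 0.0
```

>>> jog_arm --increments "0 0 0.2 0 0 0 -1;0 0 0 0 0 0 -1;0 0 0.1 0 0 0 -1;0 0 0 0 0 0 -1;0 0 0 0 0 0 -1;0 0 0 0 0 0 -1;0 0 0 0 0 0 -1;0 0 0 0 0 0 -1"

```text
clock: 84.15
eef_pos: [506.6, 226.7, 88.3]
tcp_rot: [3.141, -0.001, 0.425]
contact_force: [-0.8, -3.3, 10.1]
opening: 0.0
```

>>> jog_arm --increments "0 0 0.1 0 0 0 -1;0 0 0.1 0 0 0 -1;0 0 0 0 0 0 -1;0 0 0 0 0 0 -1;0 0 0 0 0 0 -1;0 0 0 0 0 0 -1;0 0 0 0 0 0 -1;0 0 0 0 0 0 -1"

```text
clock: 84.95
eef_pos: [507.4, 226.9, 88.1]
tcp_rot: [3.141, -0.002, 0.425]
contact_force: [-5.3, -5.9, 27.0]
opening: -0.0
```

Home. Retract well up and out of the way, then inspect.

>>> jog_arm --increments "0 0 -0.6 0 0 0 -1;0 0 -2 0 0 0 -1;0 0 -3 0 0 0 -1;0 0 -4 0 0 0 -1;0 0 -4 0 0 0 -1;-2 0 -2 0 0 0 -1;-3 0 0 0 0 0 -1;-1 0 0 0 0 0 -1"

```text
clock: 85.75
eef_pos: [449.5, 201.4, 241.8]
tcp_rot: [-3.142, 0.001, 0.425]
contact_force: [-0.8, 0.7, -1.1]
opening: -0.002
```

```bash
python3 - <<'E'
from h import *
C,im=wr("pics/w55.png")
im=r.grab_frame("scene");crop(im,270,180,430,300,"pics/s55.png",5)
cv2.imwrite("pics/s55f.png",im[:,:,::-1])
im=r.grab_frame("top");cv2.imwrite("pics/t55.png",im[:,:,::-1])
E
```

```text
t 85.75 pos [449.515 201.384 241.794] rot [-3.142  0.001  0.425] F [-0.816  0.709 -1.053] op -0.002 q [0.42 0.1  1.86 0.   1.18 1.56]
```

View pics/w55.png

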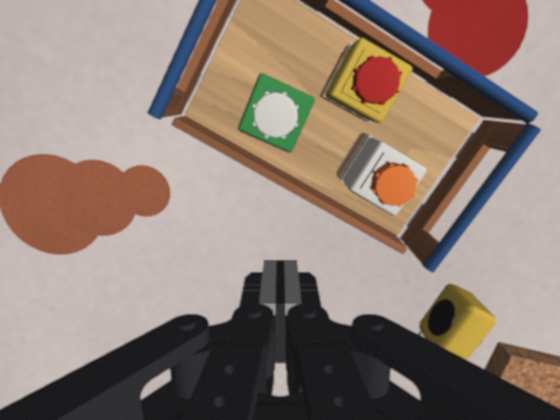

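View pics/s55.png

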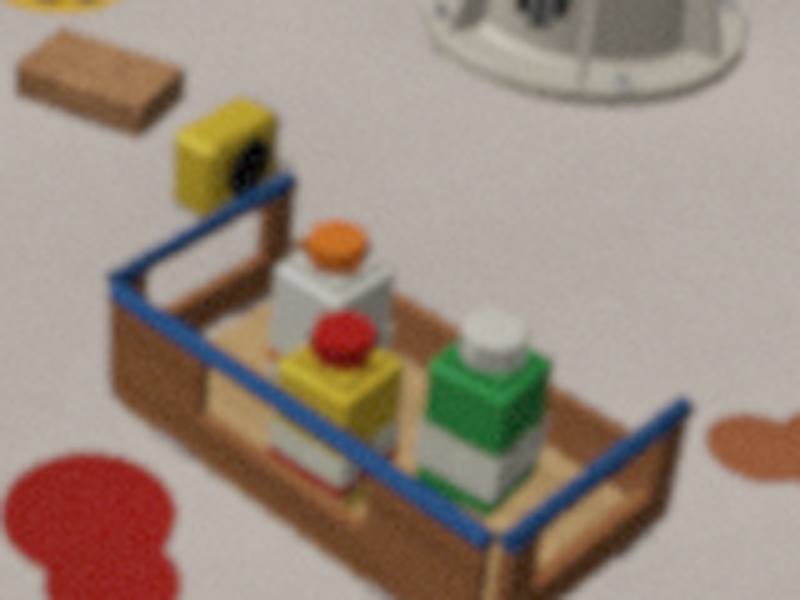

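View pics/s55f.png

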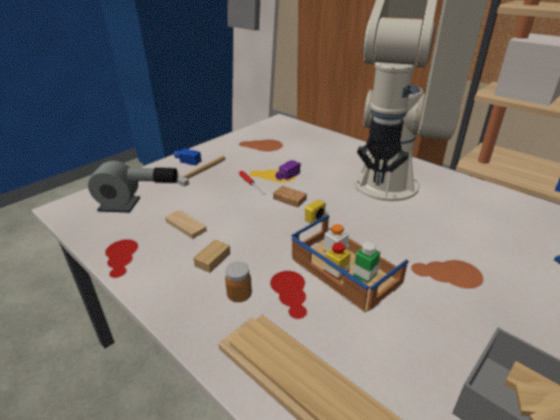

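```bash
python3 - <<'E'
from h import *
C=cam("wrist");im=cv2.imread("pics/w55.png")[:,:,::-1].astype(int)
m=(im[:,:,2]>im[:,:,0]+40)&(im[:,:,2]>60)
ys,xs=np.nonzero(m);P=np.array([cr(unp(C,(x,y),92)) for x,y in zip(xs,ys)])
for n,s in [("left y",(P[:,1]>120)&(abs(P[:,0])<60)),("right y",(P[:,1]<-120)&(abs(P[:,0])<60))]:
    q=P[s];print(n,len(q),np.median(q[:,1]),q[:,1].min(),q[:,1].max())
s=(P[:,0]>65)&(abs(P[:,1])<120);q=P[s];print("far x",len(q),np.median(q[:,0]),q[:,0].min(),q[:,0].max())
for n,uv in [("y",(378,79)),("g",(276.5,114.5)),("w",(396,184.5))]:
    print(n,cr(unp(C,uv,120)))
a=cv2.imread("pics/top0.png").astype(int);b=cv2.imread("pics/t55.png").astype(int)
d=(abs(a-b).sum(2)>90).astype(np.uint8)*255;cv2.imwrite("pics/diff.png",d)
E
```

```text
left y 1476 140.79814803889138 135.58856384460654 145.88419641944026
right y 1275 -140.7443052602007 -145.22240041110726 -135.39545792251585
far x 2234 82.96633660029735 78.73283718510915 87.2266938593794
y [38.548  0.706]
g [-20.873  53.332]
w [-20.697 -56.567]
```

View pics/diff.png

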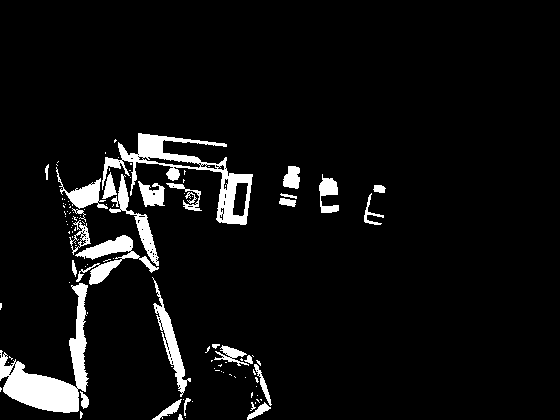

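View pics/t55.png

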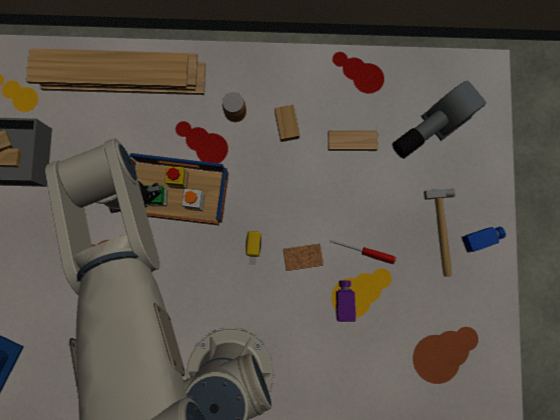

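```bash
python3 - <<'E'
from h import *
q,R=pickpose((530,168,242),.424,0,0);go(q,R)
E
```

```text
target [530. 168. 242.] move-first(tool cm) [ 5.75  6.35 -0.06] | rotvec [0.    0.    0.001] | move-after-rot [ 5.76  6.34 -0.06]
```

>>> jog_arm --increments "1.9 2.1 0 0 0 0 -1;1.9 2.1 0 0 0 0 -1;1.9 2.1 0 0 0 0 -1;0 0 0 0 0 0 -1;0 0 0 0 0 0 -1;0 0 0 0 0 0 -1;0 0 0 0 0 0 -1;0 0 0 0 0 0 -1"

```text
clock: 86.7
eef_pos: [528.9, 168.5, 241.6]
tcp_rot: [3.141, 0.0, 0.426]
contact_force: [-1.0, 0.3, -0.6]
opening: -0.003
```

```bash
python3 - <<'E'
from h import *
C,im=wr("pics/w56.png");im=im.astype(int)
m=(im[:,:,2]>im[:,:,0]+40)&(im[:,:,2]>60)
ys,xs=np.nonzero(m);P=np.array([cr(unp(C,(x,y),92)) for x,y in zip(xs,ys)])
for n,s in [("left y",(P[:,1]>120)&(abs(P[:,0])<60)),("right y",(P[:,1]<-120)&(abs(P[:,0])<60))]:
    q=P[s];print(n,len(q),np.median(q[:,1]),q[:,1].min(),q[:,1].max())
s=(P[:,0]>65)&(abs(P[:,1])<120);q=P[s];print("far x",len(q),np.median(q[:,0]),q[:,0].min(),q[:,0].max())
E
```

```text
t 86.7 pos [528.868 168.51  241.627] rot [3.141 0.    0.426] F [-0.96   0.295 -0.565] op -0.003 q [ 0.31  0.21  1.74 -0.    1.2   1.45]
left y 1901 140.26639463807894 134.78540476620813 145.4844345347547
right y 1207 -141.17332147442653 -145.98549388114503 -135.9245924447227
far x 3380 80.30609905119871 75.39746793179043 84.97351594059035
```

View pics/w56.png

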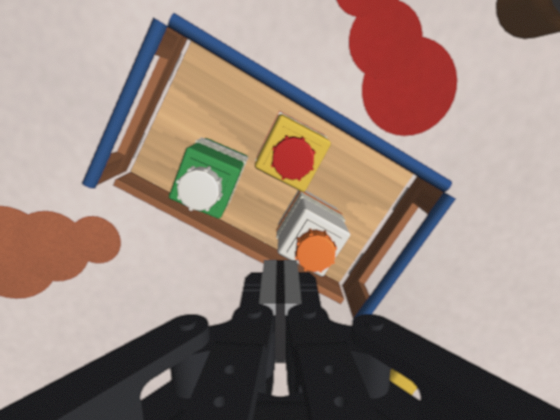

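```bash
python3 - <<'E'
from rig import r
print(r.sign_off())
E
```

```text
the job is handed in; nothing more can be done
None
```

The job is done and handed in at about 87 s. I folded the three walls upright, stood all three bottles (yellow, green and white) on the crate floor, then pressed each cap home.

**Last checks**
- **Walls:** the rails measured 140.3 mm (left), −141.2 mm (right) and 80.3 mm (far) in the crate frame. Upright is ±140 and 80 mm.
- **Bottles:** the last pictures show all three standing in the crate.
- **Caps:** each press ended on a hard stop at the same tool height, 88.0–88.3 mm, with 27–41 N on the fingertips. That fits caps fully home.
- **Other things:** comparing the first and last top pictures, I saw no movement of anything else on the bench.

**What disagreed**
- The fingertips ended about 31 mm behind the reported TCP. My first grip on the left rail therefore closed on air, and during the fold the rail slipped out and the fingers pressed on it with about 30 N. I allowed for this offset from then on and pushed the wall to its stop.
- The right wall was left about 1.5 mm off upright after its fold, so I pushed it home as well. Its last reading is within the measuring scatter of about 1 mm.
- One oblique view put the far rail at 83 mm. A closer view gave 80.3 mm.
- I set the white bottle down once and gripped it again, because a tilted grip where it lay would have brought the wrist too close to the blower.

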